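Drive the hanging screws of the shelf cleats on the bench driver stand

TASK

Get the shelf cleats ready for the built-in bookcase. First slide the battery into the driver stand's shoe until it clicks fully home; then, for every wooden cleat, slide it on the bed until its started screw is right under the driver bit and pull the lever down to drive the screw fully home (use the driver, don't press the screws with the fingers), and lay it flat in the tray, side by side with the others. Leave the battery in and the lever up, and do not disturb the jar or the sanding block.

Things in the scene. Friction and masses are not known exactly. Their poses are not given: they have to be found in the camera images.
- stand: Bench screwdriver stand, fixed. Origin on the table plumb under the bit; x from its open front to the column, y left, z up. Flat bed, top 12 mm above the table, x -190 to 130, y -55 to 55 mm. Grey head over it: x -30 to 140, y +-37, z 118 to 235 mm (cap to 285); column at x 115. Feed lever on the left (+y), battery shoe on the right, centre line y -140 mm, with an 85 mm high power block behind it.
- bit_tip (a point): Lower end of the driver bit (round nose 6 mm wide; an 18 mm chuck starts 22 mm higher). At rest 58 mm above the table, 12 to 15 mm above an undriven screw head on a cleat lying on the bed. Goes down 30 mm per radian of lever. The nose must bear on the 11 mm screw head: aim within about 3 mm.
- lever (a joint): Feed lever angle (rad): 0 up at rest, 0.93 fully down. A spring lifts it again when let go (about 1 N at the grip when up, 4 N when down); driving a screw adds about 5 N. A screw on the bed is home at about 0.77.
- lever_grip (a point): Middle of the lever's black cross bar (60 mm long along the stand's y, 18 mm thick), at stand (-96, 135, 261) mm with the lever up. It swings about a level axle along the stand's y at stand (30, 135, 200) mm, radius 140 mm, down to 135 mm above the table at 0.93; push it down from above.
- battery: Black battery pack 90 (x) x 60 (y) x 65 (z) mm, 0.4 kg. Origin at the centre of its underside. The lower 12 mm is a foot 60 mm wide with side flanges; above that the body is 44 mm wide and 86 mm long: grip it from above across its width. The front edge (+x) is sloped underneath. A cross groove in the underside takes the shoe's sprung catch.
- shoe_home (a point): Where the battery's origin lies when home: on the shoe's floor, 12 mm above the table; axes as the stand's, the battery's x along the stand's +x. The end stop (power block) is 46 mm beyond. A sprung ball in the floor clicks into the pack's groove at home; getting it over the ball takes about 5 to 15 N of push along +x.
- shoe_mouth (a point): Middle of the shoe's open front, on its floor, 50 mm before shoe_home, axes as the stand's. From here to 100 mm further in run side walls 64 mm apart with inward lips 52 mm apart (underside 14 mm, top 19 mm above the floor), so the pack only goes in level from the front. Flared guides reach 25 mm and bare floor 145 mm before this point, to set the pack down on.
- tray: Shallow pale wooden tray for finished cleats, fixed on the table, outside 240 (x) x 260 (y) x 14 mm, walls and floor 5 mm. Origin at the centre of its underside, z up. Three cleats fit side by side, lengths along x, 76 mm apart.
- jar: Glass screw jar, 64 mm diameter, 80 mm high; origin at its underside. Bystander.
- sandblock: Cork sanding block 110 x 60 x 35 mm. Bystander.
- board1: Wooden shelf cleat, a bar 180 x 40 x 20 mm, about 130 g, one of two or three alike (None if absent). Origin at the centre of its underside, x along its length, z up. A started screw stands on top near the +x end, in a dark 26 mm ring, at local x 50, y 6 mm; a small dark dot marks the other end. Grip it from above across its width, near the dotted end to clear the head.
- screw1_head (a point): Middle of the top of board1's brass round-head screw (head 11 mm diameter, 3 mm thick): 33 mm above the cleat's underside when untouched, 23 mm when home.
- screw1_depth (a joint): How far board1's screw has been driven (m): 0 to 0.001 at the start, 0.010 home with its head down on the wood. It stays where it is left; driving takes 22 N.
- screw1: The brass screw in board1; same point as its head point.
- board2: Wooden shelf cleat, a bar 180 x 40 x 20 mm, about 130 g, one of two or three alike (None if absent). Origin at the centre of its underside, x along its length, z up. A started screw stands on top near the +x end, in a dark 26 mm ring, at local x 58, y -6 mm; a small dark dot marks the other end. Grip it from above across its width, near the dotted end to clear the head.
- screw2_head (a point): Middle of the top of board2's brass round-head screw (head 11 mm diameter, 3 mm thick): 33 mm above the cleat's underside when untouched, 23 mm when home.
- screw2_depth (a joint): How far board2's screw has been driven (m): 0 to 0.001 at the start, 0.010 home with its head down on the wood. It stays where it is left; driving takes 22 N.
- screw2: The brass screw in board2; same point as its head point.
- board3: Wooden shelf cleat, a bar 180 x 40 x 20 mm, about 130 g, one of two or three alike (None if absent). Origin at the centre of its underside, x along its length, z up. A started screw stands on top near the +x end, in a dark 26 mm ring, at local x 66, y 0 mm; a small dark dot marks the other end. Grip it from above across its width, near the dotted end to clear the head.
- screw3_head (a point): Middle of the top of board3's brass round-head screw (head 11 mm diameter, 3 mm thick): 33 mm above the cleat's underside when untouched, 23 mm when home.
- screw3_depth (a joint): How far board3's screw has been driven (m): 0 to 0.001 at the start, 0.010 home with its head down on the wood. It stays where it is left; driving takes 22 N.
- screw3: The brass screw in board3; same point as its head point.
Not all that is in view belongs to the job. What is shaped like the board1 but red or turquoise is not meant. Leave any green look-alike of the battery alone.

How it is judged:
By the outcome, as a careful person would: the job done as asked, in the order asked, and still so for the second after the job is handed in, with the robot touching nothing.
Of board1, board2, board3 only 2 to 3 are there at a start; the rules pass over those that are not, and their reading is None.
At some moment in a run one of board1, board2, board3 may be knocked a few centimetres aside while the robot is not near it.
It also fails if it takes over 210 s, if anything falls off the work surface, if the arm or the gripper's body presses on something with over 40 N, if the wrist force passes 120 N, or if a joint passes its speed limit or range.

ROBOT

A 7-joint arm with a two-finger parallel gripper is mounted at the origin on the work surface. World frame = base frame: x ahead of the robot, y to its left, z up, the work surface at z = 0. Lengths are in m, angles in rad, forces in N, time in s.
With the tool pointing down it reaches from about 0.425 to 0.875 m from the base axis. Payload 4.7 kg.
Tool frame: the origin (TCP) lies between the finger pads; the fingertips stand 25 mm ahead of it and the grasp point (between the pads) lies 6 mm ahead of it; z points along the fingers, y is the line along which they close (so a half turn about z gives the same grasp; the last joint's range is limited). The gripper opens to 87 mm and grips with 3 to 60 N. Pads are 19 mm wide; open, the fingers measure 117 mm over their backs; the gripper's body (75 mm by 190 mm) begins 51 mm behind the grasp point.
Start: joints at [1.295, 0.321, -0.07, 1.45, 0.023, 1.371, -0.057], TCP at [0.186, -0.623, 0.248] pointing down, gripper open.
Joint ranges: [-2.86, 2.86], [-0.3, 2.09], [-1.38, 1.24], [0.06, 2.45], [-1.56, 4.7], [0.09, 2.05], [-2.69, 2.69]. Speed limits (rad/s): [2.57, 2.57, 3.14, 3.14, 3.14, 3.14, 3.14].

INTERFACE

Orientations are given as a rotation vector (axis times angle).
In Python, from cell import arm, optics gives the robot as it stands. The module is installed in compiled form; this text tells all that it offers.
- The arm moves only by the tool move_arm, never from a script. Its argument "steps" is a list of rows, each a list of 5 numbers: the opening, from -1 (shut) to 1 (fully open), then the shift along the tool's x, y, z as a fraction of full scale, then the turn about the tool's z as a fraction of full scale. In form: [[jaw, dx, dy, dz, twist], ...]. A call has 1 to 8 rows; each row shifts and turns the commanded pose from where the row before left it, along the tool's axes as they then stand; what a row does not reach is not made up. Full scale, the value 1, is 25 mm for a shift and 90 degrees for a turn. A row lasts 1/12 s, in which the tool goes at most 41.7 mm and 7.16 degrees, less where a joint would pass 70% of its speed; a pose out of reach is approached as far as the arm can. A call with a number of a shift or a turn outside -1 to 1 is refused whole. A call with a gripper value outside its range is refused whole. The fingers move at their own pace and stop on an object; "force" is the grip in N (left out, the last holds). Time passes only in rows, so rows that do not move let the fingers close. It gives the time, the measured TCP pose, the force, the opening and the grip force at its end, in the units of the state.
- arm.get_state(): the state, without advancing time (a new reading comes with each control period).
- optics.grab_frame(name): name is "scene" or "top"; returns a dict with "color" (400x640x3 uint8, red, green, blue), "depth" (400x640 float32, m along the optical axis (not along the pixel's ray), 0 where there is no reading), "fx", "fy", "cx", "cy" (pixels), "distortion" ([k1, k2, p1, p2, k3] as OpenCV has them; the pictures are not rectified), "R" (3x3) and "t" (3): a world point X has camera coordinates R X + t. Camera axes: x right, y down, z forward; pixel columns grow to the right and rows downward; lengths in m; the calibration is good to about 2 mm. A picture is of the moment at which its call begins.
- arm.job_done(): hands the job in; it is judged then, once.
Trained networks look in a picture, given as the dict that the camera call returned (one of the last four; its "shot" number tells which), for a name from the list of things; names that differ only in an ending like _2 or _b are one class to them, and where a whole thing is asked for, a point or a joint stands for the part that bears it (a point fixed in the world has none). Each returns a list of dicts, best first, with "score" (0 to 1); they miss things now and then, are a little off and sometimes report something else, mostly with a low value. They report only what shows in the picture. A call takes as long as a camera call. They do not tell look-alikes from the thing itself.
- optics.cut_out(picture, thing): "mask" (400x640 bool, what is visible of it).
- optics.place_of(picture, thing): "at" ([x, y, z] in m, in world coordinates, good to about 4 mm: a listed point, or the origin of a listed thing).
The state is a dict: "time_s": time; "q": joint angles; "qd": joint speeds; "joint_torque": joint torques, N m; "eef_pos": TCP position; "tool_rot": TCP orientation; "contact_force": force on the tool from outside, world axes, zero at the start; "moment": the same for the moment, N m; "gripper_width": opening from 0.0 (shut) to 1.0 (fully open); "finger_force": force on a finger pad.
Only numpy, scipy, OpenCV 4.12 (cv2) and the standard library are available. Lean on these libraries where they do the work, as an engineer would, in place of code of your own. Each camera call takes 0.05 s, during which the arm holds its last target. There are 200 camera calls.

## Working session

There is one attempt and no reset: what is moved stays moved. The work goes in short steps, Python scripts to look and compute and a tool call to move; the robot and the scene stay as the last step left them, time stands still between calls to the robot, and variables do not carry over. Pictures are saved under pics/ and viewed, at most 14 in all, crops included, and the job is handed in when it is done.

Besides the shell and the picture viewer there is one more tool, called after "Request:" by a JSON object that holds its "fn" and its "kwargs", one argument or row to a line. move_arm: Moves the arm, as the interface text tells. Its arguments: {"type":"object","properties":{"steps":{"type":"array","items":{"type":"array","items":{"type":"number","minimum":-1,"maximum":1}}},"force":{"type":"number"}},"required":["steps"]}

```bash
mkdir -p pics; cat > h.py <<'E'
import numpy as np,cv2
from cell import arm,optics
from scipy.spatial.transform import Rotation as Rn
def save(p,n,crop=None,s=1):
    im=p["color"][:,:,::-1]
    if crop: x0,y0,x1,y1=crop; im=im[y0:y1,x0:x1]
    if s!=1: im=cv2.resize(im,None,fx=s,fy=s,interpolation=cv2.INTER_CUBIC)
    cv2.imwrite("pics/"+n,im)
def K(p): return np.array([[p["fx"],0,p["cx"]],[0,p["fy"],p["cy"]],[0,0,1.]])
def proj(p,X):
    X=np.atleast_2d(np.array(X,float)); rv=cv2.Rodrigues(np.array(p["R"]))[0]
    return cv2.projectPoints(X,rv,np.array(p["t"],float),K(p),np.array(p["distortion"]))[0][:,0]
def world(p,uv,z=None):
    """pixels -> world: by plane z, or depth"""
    uv=np.atleast_2d(np.array(uv,float)); n=cv2.undistortPoints(uv[:,None],K(p),np.array(p["distortion"]))[:,0]
    r=np.c_[n,np.ones(len(n))]; R=np.array(p["R"]);t=np.array(p["t"])
    if z is None:
        d=p["depth"][uv[:,1].round().astype(int),uv[:,0].round().astype(int)]
        return (r*d[:,None]-t)@R
    c=-R.T@t; w=r@R; return c+w*((z-c[2])/w[:,2])[:,None]
def st():
    s=arm.get_state(); print("t",round(s["time_s"],2),"tcp",np.round(s["eef_pos"],4),"rv",np.round(s["tool_rot"],3),"F",np.round(s["contact_force"],1),"w",round(s["gripper_width"],3),"ff",s["finger_force"]); return s
E
python3 - <<'E'
from h import *
s=st(); print(Rn.from_rotvec(s["tool_rot"]).as_matrix().round(2))
for n in("top","scene"):
    p=optics.grab_frame(n); save(p,n+"0.png"); print(n,(-np.array(p["R"]).T@p["t"]).round(3))
    for k in["stand","bit_tip","lever_grip","battery","shoe_home","shoe_mouth","tray","jar","sandblock","board1","board2","board3","screw1_head"]:
        try:
            for d in optics.place_of(p,k)[:4]: print(k,round(d["score"],2),np.round(d["at"],3),proj(p,d["at"]).round()[0])
        except Exception as e: print(k,e)
E
```

```text
t 0.0 tcp [ 0.1856 -0.6224  0.2465] rv [-3.107e+00 -4.530e-01  1.000e-03] F [-0.7 -0.4 -0.7] w 1.002 ff 0.0
[[ 0.96  0.29 -0.  ]
 [ 0.29 -0.96  0.  ]
 [-0.   -0.   -1.  ]]
top [ 0.406 -0.007  1.693]
stand 0.59 [0.621 0.045 0.004] [302. 158.]
bit_tip 0.57 [ 0.654 -0.437 -0.002] [435. 151.]
lever_grip 0.74 [0.519 0.18  0.261] [255. 181.]
battery 0.72 [ 0.651 -0.294 -0.001] [396. 151.]
battery 0.72 [ 0.448 -0.558 -0.   ] [469. 208.]
battery 0.63 [ 0.592 -0.614 -0.001] [483. 169.]
battery 0.29 [0.62  0.047 0.001] [302. 159.]
shoe_home 0.71 [ 0.653 -0.09   0.01 ] [340. 150.]
shoe_mouth 0.87 [ 0.601 -0.097  0.013] [342. 164.]
tray 0.94 [ 0.426 -0.334  0.001] [407. 214.]
tray 0.38 [0.464 0.262 0.001] [241. 201.]
jar 0.49 [0.714 0.172 0.003] [268. 132.]
sandblock 0.82 [ 0.652 -0.437 -0.003] [435. 152.]
sandblock 0.21 [ 0.651 -0.294  0.003] [396. 151.]
board1 0.92 [0.634 0.311 0.006] [228. 154.]
board1 0.67 [0.43  0.422 0.005] [197. 210.]
board1 0.62 [0.523 0.576 0.001] [156. 184.]
board1 0.61 [0.46 0.26 0.  ] [242. 203.]
board2 0.92 [0.634 0.311 0.006] [228. 154.]
board2 0.67 [0.43  0.422 0.
[... 667 characters left out ...]
   ] [398. 274.]
sandblock 0.98 [ 0.656 -0.435 -0.001] [215. 292.]
sandblock 0.49 [0.515 0.172 0.262] [386. 176.]
sandblock 0.41 [ 0.654 -0.091  0.011] [317. 271.]
board1 0.88 [0.523 0.573 0.002] [481. 214.]
board1 0.84 [ 0.642  0.307 -0.002] [428. 251.]
board1 0.84 [0.232 0.295 0.002] [388. 177.]
board1 0.83 [0.46  0.258 0.004] [397. 216.]
board2 0.88 [0.523 0.573 0.002] [481. 214.]
board2 0.84 [ 0.642  0.307 -0.002] [428. 251.]
board2 0.84 [0.232 0.295 0.002] [388. 177.]
board2 0.83 [0.46  0.258 0.004] [397. 216.]
board3 0.88 [0.523 0.573 0.002] [481. 214.]
board3 0.84 [ 0.642  0.307 -0.002] [428. 251.]
board3 0.84 [0.232 0.295 0.002] [388. 177.]
board3 0.83 [0.46  0.258 0.004] [397. 216.]
```

View pics/top0.png

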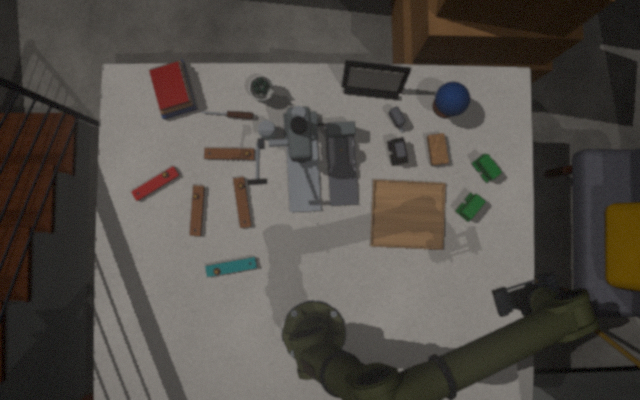

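View pics/scene0.png

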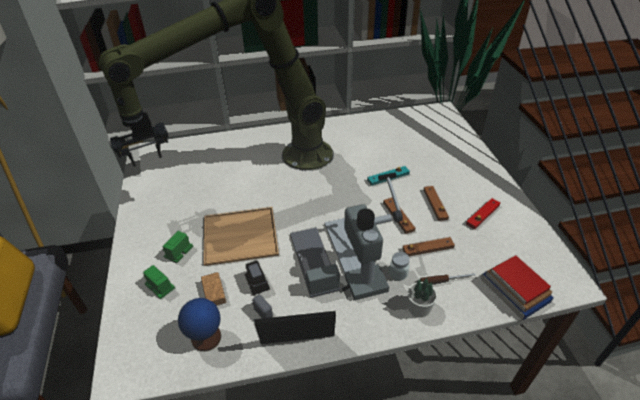

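Top view: brown cleats at (229,154), (197,210) and (242,203); red (156,184) and turquoise (232,267) ones are decoys. The black battery is at (398,151), with green decoys at (487,167) and (470,207). The stand is at (302,150), shoe at (342,150), tray at (408,214), jar at (264,128) and block at (437,150).

```bash
cat >> h.py <<'E'
def cloud(p):
    v,u=np.mgrid[0:400,0:640]; uv=np.c_[u.ravel(),v.ravel()]
    W=world(p,uv).reshape(400,640,3); W[p["depth"]==0]=np.nan; return W
def rect(W,m):
    """min-area rectangle of masked world points: centre, size, long axis angle(deg)"""
    P=W[m]; P=P[~np.isnan(P[:,0])]; (c,s,a)=cv2.minAreaRect(P[:,:2].astype(np.float32))
    if s[0]<s[1]: s=s[::-1]; a+=90
    return np.round(c,4),np.round(s,3),round((a+90)%180-90,1),np.round(np.median(P[:,2]),3)
E
python3 - <<'E'
from h import *
p=optics.grab_frame("top"); W=cloud(p); save(p,"crop1.png",(185,95,365,225),4.4); save(p,"crop2.png",(365,95,525,255),3.7)
for k in["board1","battery","tray","sandblock","jar","stand"]:
    for d in optics.cut_out(p,k)[:5]:
        m=d["mask"]; vv,uu=np.nonzero(m); print(k,round(d["score"],2),"px",uu.mean().round(),vv.mean().round(),m.sum(),rect(W,m))
for k in["screw1_head","bit_tip","shoe_home"]:
    for d in optics.place_of(p,k)[:6]: print(k,round(d["score"],2),np.round(d["at"],4),proj(p,d["at"]).round()[0])
# bed plane points
H=W[...,2]; m=(H>.007)&(H<.017)&(W[...,1]>-.03)&(W[...,1]<.12)&(W[...,0]>.4)&(W[...,0]<.62)
for x in np.arange(.42,.6,.02):
    q=W[m&(abs(W[...,0]-x)<.01)]; print(round(x,2),q[:,1].min().round(4) if len(q) else None,q[:,1].max().round(4) if len(q) else None,len(q))
s=p; print(p["fx"])
E
```

```text
board1 0.89 px 196.0 209.0 631 (array([0.4337, 0.4241]), array([0.185, 0.051]), -2.4, np.float64(0.02))
board1 0.89 px 228.0 154.0 584 (array([0.6339, 0.3078]), array([0.183, 0.043]), -89.4, np.float64(0.02))
board1 0.85 px 231.0 266.0 598 (array([0.2318, 0.2938]), array([0.185, 0.046]), -80.1, np.float64(0.02))
board1 0.73 px 242.0 202.0 596 (array([0.4644, 0.2598]), array([0.184, 0.045]), 9.3, np.float64(0.02))
board1 0.7 px 154.0 184.0 598 (array([0.5256, 0.5784]), array([0.189, 0.05 ]), -59.8, np.float64(0.019))
battery 0.69 px 470.0 206.0 520 (array([ 0.4532, -0.5616]), array([0.099, 0.075]), -37.4, np.float64(0.062))
battery 0.64 px 486.0 168.0 495 (array([ 0.5916, -0.6158]), array([0.094, 0.062]), 34.3, np.float64(0.061))
tray 0.65 px 407.0 214.0 5116 (array([ 0.4256, -0.3347]), array([0.275, 0.25 ]), 87.6, np.float64(0.006))
sandblock 0.83 px 437.0 149.0 571 (array([ 0.6609, -0.4425]), array([0.115, 0.072]), 6.6, np.float64(0.035))
jar 0.74 px 267.0 130.0 278 (array([0.7003, 0.1679]), array([0.082, 0.059]), -8.1, np.float64(0.078))
stand 0.93 px 314.0 160.0 5907 (array([0.6137, 0.0314]), array([0.361, 0.352]), 3.8, np.float64(0.018))
screw1_head 0.16 [ 6.511e-01 -4.405e-01  6.000e-04] [436. 152.]
shoe_home 0.61 [ 0.6518 -0.0905  0.0111] [340. 150.]
0.42 -0.0279 0.1182 12
0.44 -0.0277 0.0862 132
0.46 -0.0205 0.1186 129
0.48 -0.0239 0.1082 157
0.5 -0.0166 0.0907 131
0.52 -0.0164 0.1053 147
0.54 -0.0198 0.1199 146
0.56 -0.0196 0.1166 131
0.58 -0.0266 0.0952 146
472.3305199285082
```

View pics/crop1.png

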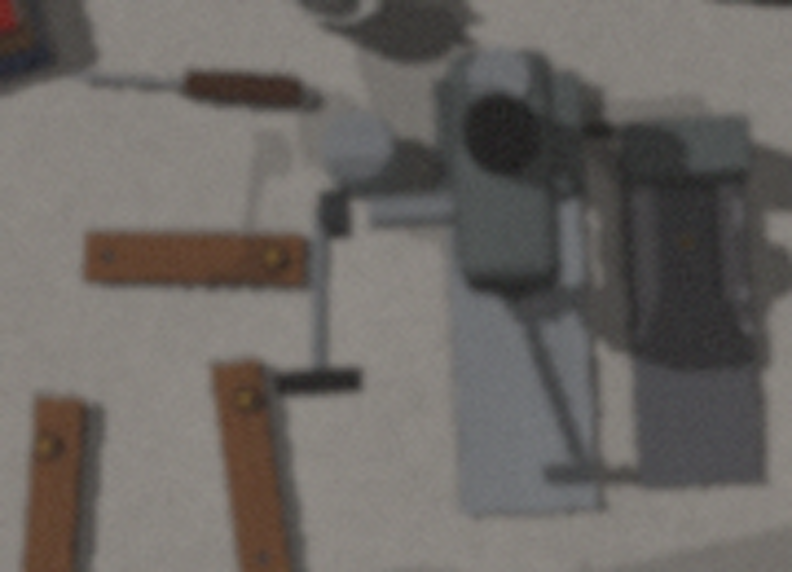

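View pics/crop2.png

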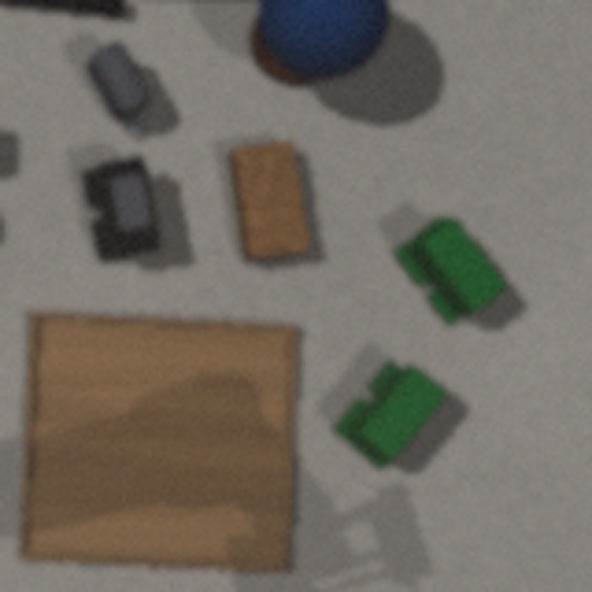

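Crop 1: a stand with a bluish bed, front corners (460,515) and (602,507); three brown cleats with brass screws at (275,258), (250,399) and (50,445). Crop 2: the black battery with a grey patch at (128,205), the tray, and the green decoys. Next I fit outlines precisely and look at the battery's front in the scene camera.

```bash
cat >> h.py <<'E'
from scipy.optimize import minimize
from scipy.ndimage import map_coordinates
def fit(ps,segs,x0,dx=(.012,.012,.08)):
    """segs: list of ((x,y,z),(x,y,z)) local edges; finds x,y,yaw maximising colour step across the edges"""
    labs=[cv2.GaussianBlur(cv2.cvtColor(p["color"],cv2.COLOR_RGB2LAB).astype(np.float32),(0,0),.8) for p in ps]
    def cost(v):
        c,s=np.cos(v[2]),np.sin(v[2]); tot=0
        for p,L in zip(ps,labs):
            for a,b in segs:
                a=np.array(a,float);b=np.array(b,float); P=a+(b-a)*np.linspace(.06,.94,40)[:,None]
                Wp=np.c_[v[0]+c*P[:,0]-s*P[:,1],v[1]+s*P[:,0]+c*P[:,1],P[:,2]]; q=proj(p,Wp)
                d=q[-1]-q[0]; n=np.array([-d[1],d[0]])/np.hypot(*d)*1.2
                f=lambda z:np.array([map_coordinates(L[...,k],[z[:,1],z[:,0]],order=1,mode="nearest") for k in range(3)])
                tot+=np.median(np.linalg.norm(((f(q+n)-f(q-n)).T)*[.5,1.5,1.5],axis=1))*np.linalg.norm(b-a)
        return -tot/sum(np.linalg.norm(np.subtract(b,a)) for a,b in segs)/len(ps)
    best=None
    rng=np.random.default_rng(0)
    for k in range(10):
        v=np.array(x0)+(rng.uniform(-1,1,3)*dx if k else 0)
        S=np.vstack([v]+[v+np.eye(3)[i]*np.array(dx)[i]*.5 for i in range(3)])
        r=minimize(cost,v,method="Nelder-Mead",options=dict(initial_simplex=S,maxiter=120))
        if best is None or r.fun<best.fun: best=r
    return np.round(best.x,4),round(-best.fun,1)
def box(l,w,z):
    c=[(l/2,w/2,z),(l/2,-w/2,z),(-l/2,-w/2,z),(-l/2,w/2,z)]; return [(c[i],c[(i+1)%4]) for i in range(4)]
BED=[((-.19,.055,.012),(-.19,-.055,.012)),((-.19,.055,.012),(-.06,.055,.012)),((-.19,-.055,.012),(-.06,-.055,.012))]
E
python3 - <<'E'
from h import *
t=optics.grab_frame("top"); s=optics.grab_frame("scene")
save(s,"crop3.png",(225,190,345,310),5)
r=np.pi/180
J=[("bed",BED,(.622,.046,.04)),("A",box(.18,.04,.02),(.634,.308,-1.57)),("B",box(.18,.04,.02),(.434,.424,-.04)),("C",box(.18,.04,.02),(.464,.26,.16)),
 ("tray",box(.24,.26,.014),(.426,-.335,-.04)),("batt",box(.086,.044,.065),(.651,-.297,.1)),("sand",box(.11,.06,.035),(.655,-.438,.1))]
for n,b,x in J:
    print(n,"top",*fit([t],b,x),"scene",*fit([s],b,x),"both",*fit([t,s],b,x))
E
```

```text
bed top [0.6175 0.0331 0.0199] 8.1 scene [0.6324 0.0449 0.1204] 19.4 both [0.6197 0.0381 0.0673] 13.3
A top [ 0.6337  0.3072 -1.5792] 21.8 scene [ 0.6348  0.3088 -1.5702] 34.2 both [ 0.6343  0.3077 -1.5777] 27.9
B top [ 0.4303  0.4197 -0.0573] 19.8 scene [ 0.4286  0.4217 -0.0458] 35.4 both [ 0.4296  0.4209 -0.0486] 27.2
C top [0.4607 0.2583 0.153 ] 20.1 scene [0.4615 0.2603 0.1673] 31.2 both [0.4613 0.2595 0.1859] 25.2
tray top [ 0.4239 -0.3335 -0.0455] 17.2 scene [ 0.422  -0.3336 -0.0417] 30.3 both [ 0.4228 -0.3339 -0.0375] 23.5
batt top [ 0.6389 -0.2802  0.2058] 16.5 scene [ 0.6514 -0.2931  0.2389] 28.2 both [ 0.6495 -0.2942  0.2089] 17.6
sand top [ 0.6567 -0.4363  0.1689] 16.5 scene [ 0.6577 -0.4364  0.1287] 30.2 both [ 0.6577 -0.4364  0.1313] 23.2
```

View pics/crop3.png

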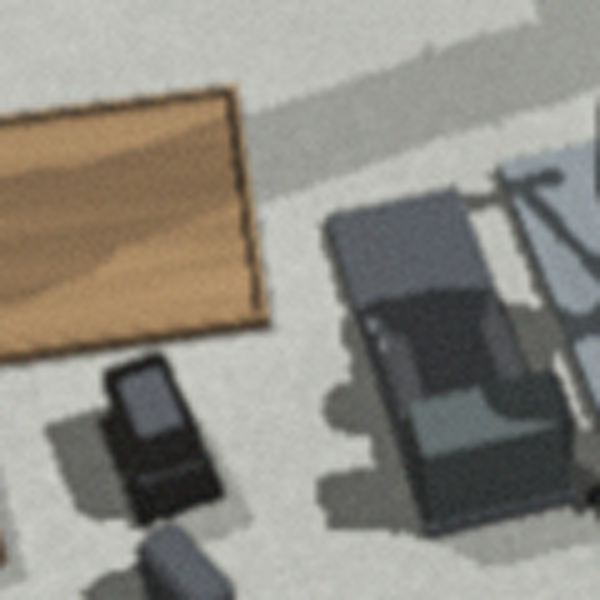

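Crop 3: the battery's top patch at (150,403), near end face at (180,490); shoe and bed edges are clear. I'll view the stand in more detail and refine its yaw.

```bash
python3 - <<'E'
from h import *
t=optics.grab_frame("top"); s=optics.grab_frame("scene")
for p,n in((t,"t"),(s,"s")):
    L=cv2.GaussianBlur(p["color"].astype(float),(0,0),.7)
    # sub-pixel crossings of bed/shoe side edges along world lines x=const at z=.012
    for x in np.arange(.45,.58,.02):
        ys=np.arange(-.18,.14,.001); q=proj(p,np.c_[np.full_like(ys,x),ys,np.full_like(ys,.012)])
        c=np.array([map_coordinates(L[...,k],[q[:,1],q[:,0]],order=1) for k in range(3)]); br=c[2]-c[0]; lum=c.mean(0)
        g=np.abs(np.gradient(br))*2+np.abs(np.gradient(lum)); pk=[i for i in range(3,len(g)-3) if g[i]==g[i-3:i+4].max() and g[i]>2.2]
        print(n,round(x,2),[(round(ys[i],3),round(g[i],1)) for i in pk])
def enh(p,c,s):
    x0,y0,x1,y1=c; im=p["color"][y0:y1,x0:x1,::-1]; im=(255*np.clip(im/140.,0,1)**.55).astype(np.uint8); return cv2.resize(im,None,fx=s,fy=s,interpolation=cv2.INTER_CUBIC)
a=enh(s,(240,255,280,299),9); b=enh(t,(380,130,420,174),9)
cv2.imwrite("pics/batt.png",np.hstack([a,b]))
E
```

```text
t 0.45 [(np.float64(-0.026), np.float64(4.1)), (np.float64(-0.019), np.float64(3.4)), (np.float64(0.091), np.float64(3.9))]
t 0.47 [(np.float64(-0.157), np.float64(6.3)), (np.float64(-0.054), np.float64(3.3)), (np.float64(-0.025), np.float64(3.2)), (np.float64(0.02), np.float64(2.5)), (np.float64(0.092), np.float64(4.4))]
t 0.49 [(np.float64(-0.157), np.float64(6.4)), (np.float64(-0.054), np.float64(5.7)), (np.float64(-0.022), np.float64(5.3)), (np.float64(-0.007), np.float64(3.3)), (np.float64(0.007), np.float64(3.6)), (np.float64(0.092), np.float64(4.3))]
t 0.51 [(np.float64(-0.157), np.float64(5.7)), (np.float64(-0.05), np.float64(5.6)), (np.float64(-0.025), np.float64(4.9)), (np.float64(-0.014), np.float64(3.9)), (np.float64(0.0), np.float64(4.2)), (np.float64(0.014), np.float64(4.3)), (np.float64(0.096), np.float64(4.4))]
t 0.53 [(np.float64(-0.158), np.float64(6.2)), (np.float64(-0.05), np.float64(6.8)), (np.float64(-0.021), np.float64(5.0)), (np.float64(-0.015), np.float64(4.2)), (np.float64(0.007), np.float64(4.0)), (np.float64(0.021), np.float64(3.5)), (np.float64(0.096), np
[... 2644 characters left out ...]
float64(0.048), np.float64(13.7)), (np.float64(0.087), np.float64(4.4)), (np.float64(0.107), np.float64(5.5))]
s 0.57 [(np.float64(-0.162), np.float64(12.3)), (np.float64(-0.148), np.float64(4.8)), (np.float64(-0.141), np.float64(5.7)), (np.float64(-0.133), np.float64(5.3)), (np.float64(-0.059), np.float64(2.6)), (np.float64(-0.044), np.float64(11.3)), (np.float64(-0.031), np.float64(3.1)), (np.float64(-0.02), np.float64(11.9)), (np.float64(-0.009), np.float64(10.5)), (np.float64(0.026), np.float64(7.9)), (np.float64(0.039), np.float64(9.5)), (np.float64(0.049), np.float64(13.4)), (np.float64(0.09), np.float64(3.6)), (np.float64(0.108), np.float64(2.4)), (np.float64(0.124), np.float64(2.2))]
```

View pics/batt.png

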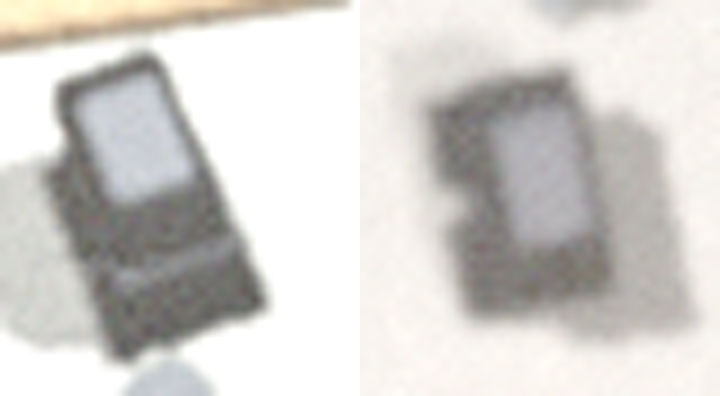

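The battery's long axis is at about 0.21 rad with the grey patch toward -x. Now I extract the stand yaw from averaged edge profiles and compare the battery end face with its projected box.

```bash
python3 - <<'E'
from h import *
t=optics.grab_frame("top"); s=optics.grab_frame("scene")
O=np.array([.62,.043])
def prof(p,th,a0,a1,b,axis):
    L=p["color"].astype(float); a=np.linspace(a0,a1,60); A,B=np.meshgrid(a,b)
    lx,ly=(A,B) if axis=="y" else (B,A); c,si=np.cos(th),np.sin(th)
    q=proj(p,np.c_[(O[0]+c*lx-si*ly).ravel(),(O[1]+si*lx+c*ly).ravel(),np.full(A.size,.012)])
    v=np.array([map_coordinates(L[...,k],[q[:,1],q[:,0]],order=1) for k in range(3)])
    return np.median((v[2]-v[0]).reshape(A.shape),1),np.median(v.mean(0).reshape(A.shape),1)
def peak(p,a0,a1,lo,hi,axis,k):
    b=np.arange(lo,hi,.0005); best=(0,)
    for th in np.arange(-.02,.14,.005):
        g=np.gradient(cv2.GaussianBlur(prof(p,th,a0,a1,b,axis)[k][:,None],(1,9),2)[:,0]); i=np.abs(g[8:-8]).argmax()+8
        if abs(g[i])>best[0]: best=(abs(g[i]).round(2),round(th,3),round(b[i],4))
    return best
for n,p in(("top",t),("scene",s)):
  for k in(0,1):
    print(n,k,"bedL",peak(p,-.18,-.06,.04,.07,"y",k),"bedR",peak(p,-.18,-.06,-.075,-.04,"y",k),"front",peak(p,-.05,.05,-.21,-.17,"x",k),
     "shoeL",peak(p,-.13,-.06,-.11,-.08,"y",k),"shoeR",peak(p,-.13,-.06,-.215,-.175,"y",k),"shoefront",peak(p,-.18,-.10,-.19,-.11,"x",k))
# battery box corners
x,y,th=.651,-.295,.21
R2=np.array([[np.cos(th),-np.sin(th)],[np.sin(th),np.cos(th)]])
for nm,p,off in(("s",s,(240,255)),("t",t,(380,130))):
    for z,l,w in((.065,.086,.044),(.012,.09,.06),(0,.09,.06)):
        C=np.array([(l/2,w/2),(l/2,-w/2),(-l/2,-w/2),(-l/2,w/2)])@R2.T+[x,y]
        print(nm,z,((proj(p,np.c_[C,np.full(4,z)])-off)*9+(360*(nm=="t"),0)).round().tolist())
E
```

```text
top 0 bedL (np.float64(0.67), np.float64(0.135), np.float64(0.0645)) bedR (np.float64(0.64), np.float64(0.095), np.float64(-0.0515)) front (np.float64(0.81), np.float64(0.075), np.float64(-0.1895)) shoeL (np.float64(0.62), np.float64(-0.02), np.float64(-0.0985)) shoeR (np.float64(0.47), np.float64(0.015), np.float64(-0.1925)) shoefront (np.float64(0.65), np.float64(-0.015), np.float64(-0.1645))
top 1 bedL (np.float64(1.07), np.float64(0.07), np.float64(0.0615)) bedR (np.float64(2.44), np.float64(-0.02), np.float64(-0.0705)) front (np.float64(1.72), np.float64(0.08), np.float64(-0.193)) shoeL (np.float64(2.66), np.float64(-0.02), np.float64(-0.095)) shoeR (np.float64(2.84), np.float64(0.005), np.float64(-0.2)) shoefront (np.float64(2.86), np.float64(0.095), np.float64(-0.1795))
scene 0 bedL (np.float64(0.45), np.float64(-0.01), np.float64(0.056)) bedR (np.float64(1.15), np.float64(0.095), np.float64(-0.0485)) front (np.float64(0.8), np.float64(0.125), np.float64(-0.1875)) shoeL (np.float64(1.01), np.float64(-0.02), np.float64(-0.0955)) shoeR (np.float64(0.75), np.float64(0.01), np.flo
[... 195 characters left out ...]
, np.float64(-0.057)) front (np.float64(2.91), np.float64(0.135), np.float64(-0.1745)) shoeL (np.float64(5.94), np.float64(0.08), np.float64(-0.0845)) shoeR (np.float64(7.33), np.float64(-0.02), np.float64(-0.203)) shoefront (np.float64(4.49), np.float64(0.0), np.float64(-0.1645))
s 0.065 [[231.0, 213.0], [112.0, 256.0], [38.0, 81.0], [153.0, 42.0]]
s 0.012 [[269.0, 300.0], [110.0, 358.0], [35.0, 175.0], [188.0, 122.0]]
s 0 [[272.0, 320.0], [114.0, 377.0], [39.0, 195.0], [191.0, 142.0]]
t 0.065 [[457.0, 70.0], [567.0, 48.0], [614.0, 264.0], [503.0, 286.0]]
t 0.012 [[415.0, 92.0], [561.0, 63.0], [609.0, 282.0], [462.0, 311.0]]
t 0 [[411.0, 97.0], [556.0, 68.0], [603.0, 285.0], [458.0, 315.0]]
```

```bash
cat >> h.py <<'E'
def go(x,y,z,yaw):
    """tool-axis mm shifts and twist units from the present pose to the target"""
    s=st(); R=Rn.from_rotvec(s["tool_rot"]).as_matrix(); yw=np.arctan2(R[1,0],R[0,0])
    d=R.T@(np.array([x,y,z])-s["eef_pos"]); tw=(yw-yaw)/(np.pi/2)
    # shift along the tool's axes AFTER turn
    c,si=np.cos(yaw),np.sin(yaw); R2=np.array([[c,si,0],[si,-c,0],[0,0,-1]]); d2=R2.T@(np.array([x,y,z])-s["eef_pos"])
    print("yaw",yw.round(4),"shift units, no turn",(d/.025).round(2),"after turn",(d2/.025).round(2),"twist",round(tw,3))
E
python3 - <<'E'
from h import *
t=optics.grab_frame("top"); s=optics.grab_frame("scene")
for p in([t],[s],[t,s]): print("bed",fit(p,BED,(.621,.047,.09),(.004,.004,.03)))
for n,p in(("t",t),("s",s)):
    W=cloud(p); m=(W[...,2]>.055)&(W[...,2]<.08)&(abs(W[...,0]-.65)<.08)&(abs(W[...,1]+.297)<.07); print(n,"batt top",rect(W,m),m.sum(),W[m].mean(0).round(4))
print(fit([t,s],box(.086,.044,.065),(.651,-.297,.2),(.005,.005,.04)))
go(.64,-.295,.2,.2)
E
```

```text
bed (array([0.6173, 0.0321, 0.0122]), np.float64(8.2))
bed (array([0.6217, 0.0392, 0.0792]), np.float64(19.0))
bed (array([0.6192, 0.0402, 0.0864]), np.float64(13.2))
t batt top (array([ 0.648 , -0.2951]), array([0.084, 0.045]), 12.0, np.float64(0.065)) 301 [ 0.6472 -0.2942  0.0653]
s batt top (array([ 0.6485, -0.295 ]), array([0.088, 0.045]), 11.5, np.float64(0.067)) 309 [ 0.6523 -0.2954  0.0662]
(array([ 0.6495, -0.2938,  0.2122]), np.float64(17.6))
t 2.3 tcp [ 0.1858 -0.6229  0.2476] rv [3.109 0.454 0.   ] F [0.6 0.4 0.2] w 0.997 ff 0.0
yaw 0.2898 shift units, no turn [21.16 -7.38  1.9 ] after turn [20.41 -9.25  1.9 ] twist 0.057
```

Request:
{"fn": "move_arm", "kwargs": {
  "steps": [
    [1,0,0,0,0.054],
    [1,0.97,-0.44,0,0],
    [1,0.97,-0.44,0,0],
    [1,0.97,-0.44,0,0],
    [1,0.97,-0.44,0,0],
    [1,0.97,-0.44,0,0],
    [1,0.97,-0.44,0,0],
    [1,0.97,-0.44,0,0]
  ]
}}

```text
time_s: 2.97
eef_pos: [0.3372, -0.5122, 0.2477]
tool_rot: [3.125, 0.321, 0.0]
contact_force: [0.1, -0.5, 0.9]
gripper_width: 1.001
finger_force: 0.0
```

Request:
{"fn": "move_arm", "kwargs": {
  "steps": [
    [1,0.97,-0.44,0,0],
    [1,0.97,-0.44,0,0],
    [1,0.97,-0.44,0,0],
    [1,0.97,-0.44,0,0],
    [1,0.97,-0.44,0,0],
    [1,0.97,-0.44,0,0],
    [1,0.97,-0.44,0,0],
    [1,0.97,-0.44,0,0]
  ]
}}

```text
time_s: 3.63
eef_pos: [0.5092, -0.3865, 0.2477]
tool_rot: [3.125, 0.321, 0.0]
contact_force: [0.9, -0.6, 0.7]
gripper_width: 0.997
finger_force: 0.0
```

Request:
{"fn": "move_arm", "kwargs": {
  "steps": [
    [1,0.97,-0.44,0,0],
    [1,0.97,-0.44,0,0],
    [1,0.97,-0.44,0,0],
    [1,0.97,-0.44,0,0],
    [1,0.97,-0.44,0,0],
    [1,0.8,-0.4,0,0],
    [1,0,0,0,0]
  ]
}}

```text
time_s: 4.22
eef_pos: [0.6373, -0.2886, 0.247]
tool_rot: [-3.12, -0.333, -0.004]
contact_force: [-0.5, 1.4, 0.8]
gripper_width: 1.0
finger_force: 0.0
```

```bash
python3 - <<'E'
from h import *
go(.639,-.297,.05,.207)
t=optics.grab_frame("top"); s=optics.grab_frame("scene")
for n,p in(("t",t),("s",s)):
    W=cloud(p); near=(W[...,0]>.55)&(W[...,0]<.82)
    for nm,lo,hi,ya,yb in(("headtop",.225,.245,-.02,.12),("cap",.275,.295,-.02,.12),("block",.08,.09,-.2,-.03)):
        m=near&(W[...,2]>lo)&(W[...,2]<hi)&(W[...,1]>ya)&(W[...,1]<yb)
        if m.sum()>15: print(n,nm,rect(W,m),m.sum(),W[m].mean(0).round(4))
    m=(W[...,2]>.25)&(W[...,2]<.275)&(W[...,1]>.13)&(W[...,1]<.23)&(W[...,0]>.49)&(W[...,0]<.545)
    if m.sum()>8: print(n,"grip",rect(W,m),m.sum(),W[m].mean(0).round(4))
    for a,b in((-.2,-.1),(-.2,-.1)):pass
    m=(W[...,2]>.008)&(W[...,2]<.017)&(W[...,0]>.46)&(W[...,0]<.57); Y=W[...,1]
    for x in np.arange(.47,.57,.02):
        q=np.sort(Y[m&(abs(W[...,0]-x)<.01)]); q=q[(q>-.2)&(q<.13)]; g=np.diff(q); i=np.argmax(g); print(n,round(x,2),q[0].round(3),q[i].round(3),q[i+1].round(3),q[-1].round(3),len(q))
E
```

```text
t 4.22 tcp [ 0.6373 -0.2886  0.247 ] rv [-3.12  -0.333 -0.004] F [-0.5  1.4  0.8] w 1.0 ff 0.0
yaw 0.2128 shift units, no turn [-0.03  0.37  7.88] after turn [-0.    0.34  7.88] twist 0.004
t headtop (array([0.6762, 0.0472]), array([0.162, 0.074]), 3.6, np.float64(0.235)) 907 [0.6681 0.0464 0.2347]
t cap (array([0.69  , 0.0489]), array([0.049, 0.046]), 63.0, np.float64(0.285)) 209 [0.6899 0.0479 0.2846]
t block (array([ 0.718 , -0.0871]), array([0.097, 0.042]), -87.0, np.float64(0.085)) 266 [ 0.7177 -0.0878  0.0851]
t grip (array([0.5261, 0.1731]), array([0.059, 0.034]), -84.4, np.float64(0.267)) 131 [0.52   0.172  0.2661]
t 0.47 -0.191 -0.056 -0.02 0.126 260
t 0.49 -0.192 -0.192 -0.149 0.09 236
t 0.51 -0.163 0.098 0.126 0.126 241
t 0.53 -0.199 -0.181 -0.148 0.109 247
t 0.55 -0.199 -0.188 -0.17 0.091 249
s headtop (array([0.6764, 0.0485]), array([0.164, 0.072]), 2.8, np.float64(0.234)) 625 [0.6943 0.0428 0.2346]
s cap (array([0.6932, 0.0505]), array([0.05 , 0.049]), 71.4, np.float64(0.284)) 201 [0.6962 0.0495 0.2836]
s block (array([ 0.7189, -0.0875]), array([0.099, 0.051]), -85.0, np.float64(0.086)) 356 [ 0.7192 -0.0883  0.0859]
s grip (array([0.5282, 0.1737]), array([0.061, 0.034]), -86.1, np.float64(0.266)) 117 [0.5238 0.1736 0.2644]
s 0.47 -0.182 -0.054 -0.019 0.046 153
s 0.49 -0.152 -0.053 -0.017 0.044 168
s 0.51 -0.151 -0.052 -0.016 0.045 158
s 0.53 -0.187 -0.051 -0.016 0.042 161
s 0.55 -0.2 -0.049 -0.012 0.047 164
```

Request:
{"fn": "move_arm", "kwargs": {
  "steps": [
    [1,0,0.34,1,0.004],
    [1,0,0,1,0],
    [1,0,0,1,0],
    [1,0,0,1,0],
    [1,0,0,1,0],
    [1,0,0,0.9,0],
    [1,0,0,0,0]
  ]
}}

```text
time_s: 4.9
eef_pos: [0.6303, -0.3042, 0.0943]
tool_rot: [-3.123, -0.307, 0.014]
contact_force: [-0.9, 0.2, -1.2]
gripper_width: 0.998
finger_force: 0.0
```

```bash
python3 - <<'E'
from h import *
go(.639,-.297,.05,.207)
E
```

```text
t 4.9 tcp [ 0.6303 -0.3042  0.0943] rv [-3.123 -0.307  0.014] F [-0.9  0.2 -1.2] w 0.998 ff 0.0
yaw 0.1962 shift units, no turn [ 0.41 -0.21  1.77] after turn [ 0.4  -0.21  1.77] twist -0.007
```

Request:
{"fn": "move_arm", "kwargs": {
  "steps": [
    [1,0.4,-0.2,0,-0.006],
    [1,0,0,0.6,0],
    [1,0,0,0.6,0],
    [1,0,0,0.57,0],
    [1,0,0,0,0],
    [1,0,0,0,0]
  ]
}}

```text
time_s: 5.4
eef_pos: [0.6427, -0.2963, 0.0541]
tool_rot: [-3.123, -0.326, 0.004]
contact_force: [-0.2, 0.5, 0.0]
gripper_width: 1.0
finger_force: 0.0
```

```bash
python3 - <<'E'
from h import *
go(.639,-.297,.05,.207)
E
```

```text
t 5.4 tcp [ 0.6427 -0.2963  0.0541] rv [-3.123 -0.326  0.004] F [-0.2  0.5  0. ] w 1.0 ff 0.0
yaw 0.2079 shift units, no turn [-0.15 -0.    0.16] after turn [-0.15 -0.    0.16] twist 0.001
```

Close, grip, lift.

Request:
{"fn": "move_arm", "kwargs": {
  "steps": [
    [1,-0.15,0,0.15,0],
    [0,0,0,0,0],
    [-0.2,0,0,0,0],
    [-0.4,0,0,0,0],
    [-1,0,0,0,0],
    [-1,0,0,0,0],
    [-1,0,0,0,0],
    [-1,0,0,0,0]
  ],
  "force": 30
}}

```text
time_s: 6.07
eef_pos: [0.6403, -0.2972, 0.0522]
tool_rot: [3.124, 0.326, 0.0]
contact_force: [-0.3, 0.1, -0.1]
gripper_width: 0.554
finger_force: 0.0
```

Request:
{"fn": "move_arm", "kwargs": {
  "steps": [
    [-1,0,0,0,0],
    [-1,0,0,-0.4,0],
    [-1,0,0,-0.6,0],
    [-1,0,0,-0.6,0],
    [-1,0,0,-0.6,0],
    [-1,0,0,-0.6,0],
    [-1,0,0,0,0]
  ]
}}

```text
time_s: 6.65
eef_pos: [0.6429, -0.2981, 0.128]
tool_rot: [3.12, 0.326, 0.011]
contact_force: [1.1, -0.9, -3.3]
gripper_width: 0.502
finger_force: 30.0
```

```bash
cat >> h.py <<'E'
O=np.array([.621,.0455]); TH=.065
def L(lx,ly): return O+np.array([np.cos(TH)*lx-np.sin(TH)*ly,np.sin(TH)*lx+np.cos(TH)*ly])
E
python3 - <<'E'
from h import *
# pack set-down: TCP 10 mm behind pack origin
go(*L(.021-.145-.010,-.14),.10,TH)
t=optics.grab_frame("top");W=cloud(t)
m=(W[...,2]>.1)&(W[...,2]<.14)&(abs(W[...,0]-.65)<.08)&(abs(W[...,1]+.297)<.07)
E
```

```text
t 6.65 tcp [ 0.6429 -0.2981  0.128 ] rv [3.12  0.326 0.011] F [ 1.1 -0.9 -3.3] w 0.502 ff 29.969379385001957
yaw 0.208 shift units, no turn [-4.13 -8.86  1.05] after turn [-5.34 -8.17  1.12] twist 0.091
```

Request:
{"fn": "move_arm", "kwargs": {
  "steps": [
    [-1,0,0,0,0.045],
    [-1,0,0,0,0.046],
    [-1,-0.5,-0.75,0,0],
    [-1,-0.5,-0.75,0,0],
    [-1,-0.5,-0.75,0,0],
    [-1,-0.5,-0.75,0,0],
    [-1,-0.5,-0.75,0,0],
    [-1,-0.5,-0.75,0,0]
  ]
}}

```text
time_s: 7.37
eef_pos: [0.5568, -0.1888, 0.1215]
tool_rot: [-3.14, -0.102, 0.002]
contact_force: [-0.3, 0.3, -3.9]
gripper_width: 0.503
finger_force: 30.0
```

Request:
{"fn": "move_arm", "kwargs": {
  "steps": [
    [-1,-0.5,-0.75,0,0],
    [-1,-0.5,-0.75,0,0],
    [-1,-0.5,-0.75,0,0],
    [-1,-0.4,-0.65,0,0],
    [-1,-0.3,-0.5,0,0],
    [-1,0,0,0,0],
    [-1,0,0,0,0]
  ]
}}

```text
time_s: 7.95
eef_pos: [0.4975, -0.1081, 0.1221]
tool_rot: [3.139, 0.105, 0.001]
contact_force: [0.5, -0.5, -3.4]
gripper_width: 0.502
finger_force: 30.0
```

```bash
python3 - <<'E'
from h import *
go(*L(.021-.145-.010,-.14),.066,TH)
t=optics.grab_frame("top"); s=optics.grab_frame("scene")
save(s,"s2.png",(260,170,400,290),5)
W=cloud(s); c=L(-.134,-.14)
m=(W[...,2]>.11)&(W[...,2]<.15)&(abs(W[...,0]-c[0])<.09)&(abs(W[...,1]-c[1])<.05); print(rect(W,m),m.sum())
E
```

```text
t 7.95 tcp [ 0.4975 -0.1081  0.1221] rv [3.139e+00 1.050e-01 1.000e-03] F [ 0.5 -0.5 -3.4] w 0.502 ff 29.969537314027548
yaw 0.0666 shift units, no turn [-0.03 -0.21  2.25] after turn [-0.03 -0.21  2.25] twist 0.001
(array([ 0.5088, -0.1076]), array([0.093, 0.067]), 21.8, np.float64(0.134)) 315
```

View pics/s2.png

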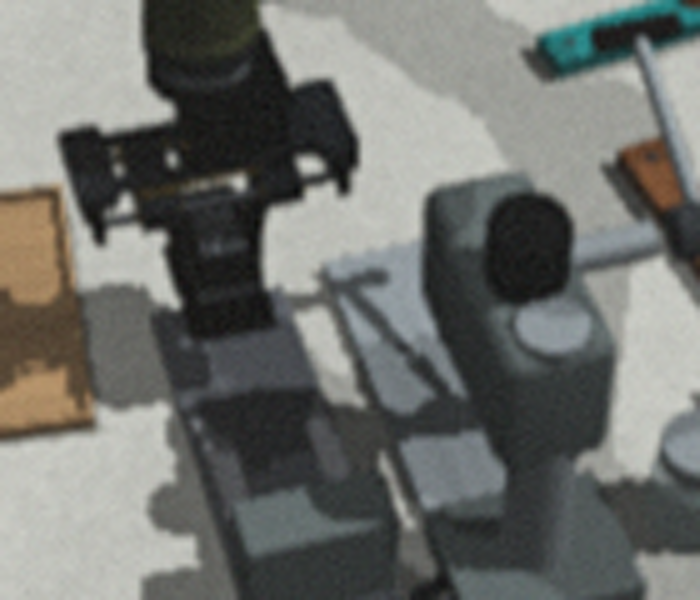

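The pack is held level over the shoe's front floor at (230,330). Lower it.

Request:
{"fn": "move_arm", "kwargs": {
  "steps": [
    [-1,0,-0.2,0.5,0],
    [-1,0,0,0.6,0],
    [-1,0,0,0.5,0],
    [-1,0,0,0.4,0],
    [-1,0,0,0.15,0],
    [-1,0,0,0.1,0],
    [-1,0,0,0,0],
    [-1,0,0,0,0]
  ]
}}

```text
time_s: 8.72
eef_pos: [0.4979, -0.1038, 0.0663]
tool_rot: [3.14, 0.102, 0.001]
contact_force: [-0.8, 0.5, -4.0]
gripper_width: 0.504
finger_force: 30.0
```

```bash
python3 - <<'E'
from h import *
go(*L(.021-.05-.030-.010,-.14),.064,TH)
E
```

```text
t 8.72 tcp [ 0.4979 -0.1038  0.0663] rv [3.14e+00 1.02e-01 1.00e-03] F [-0.8  0.5 -4. ] w 0.504 ff 29.969441927969456
yaw 0.0649 shift units, no turn [ 2.54 -0.04  0.09] after turn [ 2.54 -0.04  0.09] twist -0.0
```

Request:
{"fn": "move_arm", "kwargs": {
  "steps": [
    [-1,0,0,0.06,0],
    [-1,0,0,0.06,0],
    [-1,0,0,0,0],
    [-1,0,0,0,0]
  ]
}}

```text
time_s: 9.05
eef_pos: [0.4981, -0.1038, 0.064]
tool_rot: [3.139, 0.102, 0.003]
contact_force: [-1.8, -0.9, 4.8]
gripper_width: 0.499
finger_force: 30.0
```

Request:
{"fn": "move_arm", "kwargs": {
  "steps": [
    [-1,0.3,0,0,0],
    [-1,0.4,0,0,0],
    [-1,0.4,0,0,0],
    [-1,0.4,0,0,0],
    [-1,0.4,0,0,0],
    [-1,0.4,0,0,0],
    [-1,0.2,0,0,0],
    [-1,0,0,0,0]
  ]
}}

```text
time_s: 9.72
eef_pos: [0.5608, -0.0991, 0.064]
tool_rot: [3.14, 0.103, 0.001]
contact_force: [-2.1, 1.0, 5.8]
gripper_width: 0.501
finger_force: 30.0
```

Request:
{"fn": "move_arm", "kwargs": {
  "steps": [
    [-1,0.25,0,-0.02,0],
    [-1,0.25,0,0,0],
    [-1,0.25,0,0,0],
    [-1,0.25,0,0,0],
    [-1,0.25,0,0,0],
    [-1,0.25,0,0,0],
    [-1,0,0,0,0]
  ]
}}

```text
time_s: 10.3
eef_pos: [0.5979, -0.0968, 0.064]
tool_rot: [3.14, 0.103, 0.001]
contact_force: [-2.0, 0.7, 4.9]
gripper_width: 0.505
finger_force: 30.0
```

```bash
python3 - <<'E'
from h import *
go(*L(.021-.010,-.14),.064,TH)
E
```

```text
t 10.3 tcp [ 0.5979 -0.0968  0.064 ] rv [3.14e+00 1.03e-01 1.00e-03] F [-2.   0.7  4.9] w 0.505 ff 29.98840601183474
yaw 0.0653 shift units, no turn [ 1.73 -0.02  0.  ] after turn [ 1.73 -0.02  0.  ] twist 0.0
```

Request:
{"fn": "move_arm", "kwargs": {
  "steps": [
    [-1,0.25,0,0,0],
    [-1,0.25,0,0,0],
    [-1,0.25,0,0,0],
    [-1,0.25,0,0,0],
    [-1,0.2,0,0,0],
    [-1,0.2,0,0,0],
    [-1,0,0,0,0]
  ]
}}

```text
time_s: 10.88
eef_pos: [0.6334, -0.0947, 0.0641]
tool_rot: [3.14, 0.102, 0.004]
contact_force: [-0.4, -0.1, 4.4]
gripper_width: 0.507
finger_force: 30.0
```

Request:
{"fn": "move_arm", "kwargs": {
  "steps": [
    [-1,0.1,0,0,0],
    [-1,0.1,0,0,0],
    [-1,0.1,0,0,0],
    [-1,0,0,0,0]
  ]
}}

```text
time_s: 11.22
eef_pos: [0.64, -0.0945, 0.0641]
tool_rot: [3.139, 0.102, 0.001]
contact_force: [-2.7, -0.6, 4.7]
gripper_width: 0.502
finger_force: 30.0
```

Request:
{"fn": "move_arm", "kwargs": {
  "steps": [
    [-1,0.1,0,0,0],
    [-1,0.1,0,0,0],
    [-1,0,0,0,0]
  ]
}}

```text
time_s: 11.47
eef_pos: [0.6422, -0.0944, 0.0641]
tool_rot: [3.139, 0.102, -0.009]
contact_force: [-11.3, 0.5, 12.8]
gripper_width: 0.503
finger_force: 30.0
```

Request:
{"fn": "move_arm", "kwargs": {
  "steps": [
    [-1,0.1,0,0,0],
    [-1,0,0,0,0]
  ]
}}

```text
time_s: 11.63
eef_pos: [0.6426, -0.0945, 0.0642]
tool_rot: [3.139, 0.101, -0.016]
contact_force: [-17.0, 0.4, 17.1]
gripper_width: 0.5
finger_force: 30.0
```

Request:
{"fn": "move_arm", "kwargs": {
  "steps": [
    [-1,0.1,0,0,0],
    [-1,0,0,0,0]
  ]
}}

```text
time_s: 11.8
eef_pos: [0.6431, -0.0945, 0.064]
tool_rot: [3.139, 0.101, -0.023]
contact_force: [-22.1, 0.0, 21.0]
gripper_width: 0.503
finger_force: 30.0
```

Request:
{"fn": "move_arm", "kwargs": {
  "steps": [
    [-1,-0.15,0,0,0],
    [0.2,0,0,0,0],
    [0.2,0,0,0,0],
    [0.2,0,0,-0.5,0],
    [0.2,0,0,-1,0],
    [0.2,0,0,-1,0],
    [0.2,-1,0,-1,0],
    [0.2,-1,0,-1,0]
  ]
}}

```text
time_s: 12.47
eef_pos: [0.5966, -0.0964, 0.1774]
tool_rot: [-3.139, -0.104, -0.003]
contact_force: [-0.3, -0.1, 0.4]
gripper_width: 0.595
finger_force: 0.0
```

Request:
{"fn": "move_arm", "kwargs": {
  "steps": [
    [0.2,-1,0,-1,0],
    [0.2,-1,0,0,0],
    [0.2,-1,0.5,0,0],
    [0.2,0,0,0,0]
  ]
}}

```text
time_s: 12.8
eef_pos: [0.5188, -0.1175, 0.2022]
tool_rot: [3.136, 0.097, -0.001]
contact_force: [-0.1, -1.5, -0.3]
gripper_width: 0.595
finger_force: 0.0
```

```bash
python3 - <<'E'
from h import *
st()
t=optics.grab_frame("top"); s=optics.grab_frame("scene")
def enh(p,c,s):
    x0,y0,x1,y1=c; im=p["color"][y0:y1,x0:x1,::-1]; im=(255*np.clip(im/160.,0,1)**.6).astype(np.uint8); return cv2.resize(im,None,fx=s,fy=s,interpolation=cv2.INTER_CUBIC)
cv2.imwrite("pics/home.png",np.hstack([enh(s,(285,220,345,300),6),enh(t,(315,115,370,195),6)]))
for n,p in(("t",t),("s",s)):
    W=cloud(p); m=(W[...,2]>.071)&(W[...,2]<.0815)&(W[...,0]>.58)&(W[...,0]<.715)&(W[...,1]>-.13)&(W[...,1]<-.06)
    print(n,rect(W,m),m.sum(),W[m].mean(0))
    for d in optics.place_of(p,"battery")[:3]: print(np.round(d["at"],4),d["score"])
    print("pred top front/rear",((proj(p,[[*L(.021+.043,-.14),.077],[*L(.021-.043,-.14),.077],[*L(.067,-.14),.085]])-((285,220) if n=="s" else (315,115)))*6).round().tolist())
E
```

```text
t 12.8 tcp [ 0.5188 -0.1175  0.2022] rv [ 3.136e+00  9.700e-02 -1.000e-03] F [-0.1 -1.5 -0.3] w 0.595 ff 0.0
t (array([ 0.6611, -0.0962]), array([0.107, 0.065]), 1.2, np.float64(0.077)) 240 [ 0.66161779 -0.09284736  0.07694471]
[ 0.4481 -0.556  -0.0018] 0.84
[ 0.6509 -0.0924  0.0122] 0.69
[ 0.5925 -0.6169 -0.0022] 0.56
pred top front/rear [[156.0, 120.0], [164.0, 268.0], [156.0, 113.0]]
s (array([ 0.6538, -0.0935]), array([0.093, 0.044]), 4.2, np.float64(0.078)) 209 [ 0.65116158 -0.0942583   0.07769612]
[ 0.4511 -0.5555 -0.0008] 0.93
[ 0.6541 -0.0994  0.0118] 0.79
[ 0.5966 -0.6142 -0.004 ] 0.76
pred top front/rear [[209.0, 288.0], [167.0, 170.0], [211.0, 283.0]]
```

View pics/home.png

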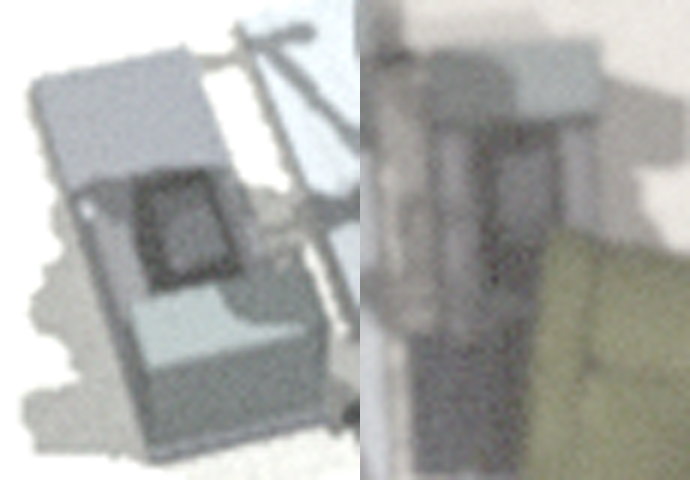

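The pack sits flush against the power block at (215,285) scene crop and (500,125) top crop, so it is home. Next: identify the cleats and get probe poses to touch the head and fix the stand's frame precisely.

```bash
python3 - <<'E'
from h import *
t=optics.grab_frame("top"); s=optics.grab_frame("scene")
B={"A":(.6343,.3077,-1.577),"B":(.4296,.4209,-.049),"C":(.4613,.2595,.17)}
px={"A":(247.5,153.6),"B":(196.4,196.1),"C":(241.8,185.7)}
for k,v in B.items():
    f=fit([t,s],box(.18,.04,.02),v,(.006,.006,.06))[0]
    cl=[]
    for p in(t,s):
        W=cloud(p); d=W[...,:2]-f[:2]; c,si=np.cos(f[2]),np.sin(f[2]); lx=d[...,0]*c+d[...,1]*si; ly=-d[...,0]*si+d[...,1]*c
        m=(W[...,2]>.013)&(W[...,2]<.04)&(abs(lx)<.11)&(abs(ly)<.035); cl.append(rect(W,m))
        hi=(W[...,2]>.0275)&(W[...,2]<.045)&(abs(lx)<.1)&(abs(ly)<.025); print("  screw local by depth",lx[hi].mean().round(4),ly[hi].mean().round(4),hi.sum())
    q=world(t,px[k],.033)[0,:2]-f[:2]; print(k,f,cl,"screw local",(q[0]*np.cos(f[2])+q[1]*np.sin(f[2])).round(4),(-q[0]*np.sin(f[2])+q[1]*np.cos(f[2])).round(4))
go(*L(-.065,-.015),.2,TH)
E
```

```text
screw local by depth 0.0264 0.0021 25
  screw local by depth 0.0414 -0.0013 16
A [ 0.6344  0.3077 -1.5773] [(array([0.6344, 0.3069]), array([0.181, 0.041]), -89.3, np.float64(0.02)), (array([0.6354, 0.3093]), array([0.182, 0.048]), 89.3, np.float64(0.022))] screw local 0.0696 -0.0015
  screw local by depth 0.0017 0.0038 28
  screw local by depth 0.0645 0.0045 8
B [ 0.4295  0.4211 -0.0511] [(array([0.4393, 0.4198]), array([0.198, 0.043]), -3.4, np.float64(0.02)), (array([0.4331, 0.4229]), array([0.182, 0.044]), -2.3, np.float64(0.02))] screw local 0.0507 -0.0016
  screw local by depth 0.0204 -0.0047 16
  screw local by depth 0.0547 -0.0002 11
C [0.4622 0.2595 0.1666] [(array([0.4629, 0.2569]), array([0.18 , 0.042]), 9.7, np.float64(0.02)), (array([0.4651, 0.261 ]), array([0.184, 0.044]), 9.5, np.float64(0.02))] screw local 0.0548 -0.0126
t 13.1 tcp [ 0.5228 -0.1137  0.2008] rv [-3.139e+00 -1.050e-01 -1.000e-03] F [-0.3 -0.1 -0.8] w 0.601 ff 0.0
yaw 0.0666 shift units, no turn [ 1.74 -5.5   0.04] after turn [ 1.73 -5.5   0.03] twist 0.001
```

A is board3 (66,0), B is board1 (50,6) and C is board2 (58,-6).

Request:
{"fn": "move_arm", "kwargs": {
  "steps": [
    [-1,0.3,-0.8,0,0],
    [-1,0.3,-0.8,0,0],
    [-1,0.3,-0.8,0,0],
    [-1,0.3,-0.8,0,0],
    [-1,0.3,-0.8,0,0],
    [-1,0.24,-0.8,0,0],
    [-1,0,-0.7,0,0],
    [-1,0,0,0,0]
  ]
}}

```text
time_s: 13.77
eef_pos: [0.5565, 0.0317, 0.2006]
tool_rot: [-3.136, -0.114, 0.0]
contact_force: [0.8, 0.9, 2.1]
gripper_width: 0.082
finger_force: 0.0
```

Request:
{"fn": "move_arm", "kwargs": {
  "steps": [
    [-1,0.2,0,0,0],
    [-1,0.2,0,0,0],
    [-1,0.1,0,0,0],
    [-1,0.1,0,0,0],
    [-1,0.1,0,0,0],
    [-1,0,0,0,0]
  ]
}}

```text
time_s: 14.27
eef_pos: [0.5742, 0.026, 0.2007]
tool_rot: [-3.14, -0.101, -0.0]
contact_force: [0.2, -0.2, -0.8]
gripper_width: 0.006
finger_force: 0.0
```

```bash
python3 - <<'E'
from h import *
go(*L(-.0395,-.015),.2,TH)
E
```

```text
t 14.27 tcp [0.5742 0.026  0.2007] rv [-3.14  -0.101 -0.   ] F [ 0.2 -0.2 -0.8] w 0.006 ff 0.0
yaw 0.0641 shift units, no turn [ 0.34 -0.06  0.03] after turn [ 0.34 -0.06  0.03] twist -0.001
```

Request:
{"fn": "move_arm", "kwargs": {
  "steps": [
    [-1,0.1,0,0,0],
    [-1,0.1,0,0,0],
    [-1,0.08,0,0,0],
    [-1,0,0,0,0]
  ]
}}

```text
time_s: 14.6
eef_pos: [0.5811, 0.0272, 0.2008]
tool_rot: [-3.14, -0.102, -0.0]
contact_force: [-0.2, 0.2, -0.3]
gripper_width: 0.004
finger_force: 0.0
```

Request:
{"fn": "move_arm", "kwargs": {
  "steps": [
    [-1,0.04,0,0,0],
    [-1,0.04,0,0,0],
    [-1,0,0,0,0]
  ]
}}

```text
time_s: 14.85
eef_pos: [0.5828, 0.0273, 0.2008]
tool_rot: [3.14, 0.102, 0.0]
contact_force: [-0.5, -0.6, -0.3]
gripper_width: 0.004
finger_force: 0.0
```

Request:
{"fn": "move_arm", "kwargs": {
  "steps": [
    [-1,0.04,0,0,0],
    [-1,0.04,0,0,0],
    [-1,0,0,0,0]
  ]
}}

```text
time_s: 15.1
eef_pos: [0.5833, 0.0273, 0.2008]
tool_rot: [3.139, 0.102, -0.006]
contact_force: [-6.3, -0.1, 4.0]
gripper_width: 0.006
finger_force: 3.0
```

Contact at x=0.5831 confirms the stand's x0≈0.6215. Now probe the right side for y.

Request:
{"fn": "move_arm", "kwargs": {
  "steps": [
    [-1,-0.6,0,0,0],
    [-1,0,0.8,0,0],
    [-1,0,0.8,0,0],
    [-1,0,0.6,0,0],
    [-1,0.6,0,0,0],
    [-1,0.6,0,0,0],
    [-1,0.5,0,0,0],
    [-1,0,0,0,0]
  ]
}}

```text
time_s: 15.77
eef_pos: [0.6176, -0.0256, 0.2005]
tool_rot: [-3.139, -0.102, -0.002]
contact_force: [-0.6, -0.3, -0.4]
gripper_width: 0.004
finger_force: 0.0
```

```bash
python3 - <<'E'
from h import *
go(*L(-.010,-.052),.2,TH)
E
```

```text
t 15.77 tcp [ 0.6176 -0.0256  0.2005] rv [-3.139e+00 -1.020e-01 -2.000e-03] F [-0.6 -0.3 -0.4] w 0.004 ff 0.0
yaw 0.0651 shift units, no turn [-0.08 -0.75  0.02] after turn [-0.08 -0.75  0.02] twist 0.0
```

Request:
{"fn": "move_arm", "kwargs": {
  "steps": [
    [-1,0,-0.2,0,0],
    [-1,0,-0.2,0,0],
    [-1,0,-0.1,0,0],
    [-1,0,0,0,0]
  ]
}}

```text
time_s: 16.1
eef_pos: [0.6143, -0.0116, 0.201]
tool_rot: [-3.14, -0.106, -0.0]
contact_force: [0.6, 0.7, -0.3]
gripper_width: 0.005
finger_force: 0.0
```

Request:
{"fn": "move_arm", "kwargs": {
  "steps": [
    [-1,0,-0.04,0,0],
    [-1,0,-0.04,0,0],
    [-1,0,-0.04,0,0],
    [-1,0,0,0,0]
  ]
}}

```text
time_s: 16.43
eef_pos: [0.6146, -0.0101, 0.2009]
tool_rot: [3.14, 0.102, 0.0]
contact_force: [0.6, 0.1, -1.3]
gripper_width: 0.004
finger_force: 0.0
```

Request:
{"fn": "move_arm", "kwargs": {
  "steps": [
    [-1,0,-0.04,0,0],
    [-1,0,-0.04,0,0],
    [-1,0,-0.04,0,0],
    [-1,0,0,0,0]
  ]
}}

```text
time_s: 16.77
eef_pos: [0.6146, -0.0086, 0.2008]
tool_rot: [3.138, 0.101, -0.0]
contact_force: [1.2, -3.9, 0.9]
gripper_width: 0.01
finger_force: 1.7
```

Probe gives O=(0.6215, 0.0442). Now to cleat C (board2).

Request:
{"fn": "move_arm", "kwargs": {
  "steps": [
    [-1,0,0.4,0,0],
    [-1,-0.9,0,0,0],
    [-1,-1,0,0,0],
    [-1,-1,0,0,0],
    [-1,-1,0,0,0],
    [-1,-1,0,0,0],
    [-1,-1,0,0,0],
    [-1,-1,0,0,0]
  ]
}}

```text
time_s: 17.43
eef_pos: [0.4419, -0.0283, 0.2007]
tool_rot: [-3.139, -0.103, -0.0]
contact_force: [-0.2, 1.2, 0.1]
gripper_width: 0.003
finger_force: 0.0
```

Request:
{"fn": "move_arm", "kwargs": {
  "steps": [
    [1,0,-0.8,0,-0.04],
    [1,0,-0.9,0,-0.025],
    [1,0,-0.9,0,0],
    [1,0,-0.9,0,0],
    [1,0,-0.9,0,0],
    [1,0,-0.9,0,0],
    [1,0,-0.9,0,0],
    [1,0,-0.9,0,0]
  ]
}}

```text
time_s: 18.1
eef_pos: [0.4162, 0.1504, 0.2011]
tool_rot: [-3.129, -0.268, -0.001]
contact_force: [0.6, -0.4, -0.2]
gripper_width: 0.528
finger_force: 0.0
```

```bash
sed -i 's/^O=.*/O=np.array([.6215,.0442]); TH=.065/' h.py; cat >> h.py <<'E'
def board(v,gx=-.06,z=.10):
    t=optics.grab_frame("top"); s=optics.grab_frame("scene"); f,sc=fit([t,s],box(.18,.04,.02),v,(.006,.006,.06))
    c,si=np.cos(f[2]),np.sin(f[2])
    for p in(t,s):
        W=cloud(p); d=W[...,:2]-f[:2]; lx=d[...,0]*c+d[...,1]*si; ly=-d[...,0]*si+d[...,1]*c
        m=(W[...,2]>.013)&(W[...,2]<.04)&(abs(lx)<.11)&(abs(ly)<.03); print(rect(W,m))
    print("fit",f,sc); go(f[0]+c*gx,f[1]+si*gx,z,f[2])
E
python3 - <<'E'
from h import *
board((.4622,.2595,.1666))
E
```

```text
(array([0.5106, 0.2648]), array([0.083, 0.042]), 11.2, np.float64(0.021))
(array([0.4618, 0.2597]), array([0.185, 0.044]), 10.5, np.float64(0.02))
fit [0.4699 0.2579 0.2109] 17.3
t 18.2 tcp [0.4156 0.1532 0.2013] rv [-3.126e+00 -2.770e-01 -1.000e-03] F [-0.3 -0.5  0.1] w 0.619 ff 0.0
yaw 0.1767 shift units, no turn [ 0.47 -3.65  4.06] after turn [ 0.6  -3.64  4.05] twist -0.022
```

```bash
python3 - <<'E'
from h import *
go(.403,.2487,.1,.167)
E
```

```text
t 18.2 tcp [0.4156 0.1532 0.2013] rv [-3.126e+00 -2.770e-01 -1.000e-03] F [-0.3 -0.5  0.1] w 0.619 ff 0.0
yaw 0.1767 shift units, no turn [ 0.17 -3.84  4.06] after turn [ 0.14 -3.85  4.05] twist 0.006
```

Request:
{"fn": "move_arm", "kwargs": {
  "steps": [
    [1,0,-0.8,0,0.006],
    [1,0.1,-0.8,0,0],
    [1,0,-0.8,0,0],
    [1,0,-0.8,0,0],
    [1,0,-0.6,0,0],
    [1,0,0,0,0]
  ]
}}

```text
time_s: 18.7
eef_pos: [0.4026, 0.2458, 0.2012]
tool_rot: [-3.128, -0.258, -0.0]
contact_force: [-0.9, 0.8, 0.4]
gripper_width: 0.987
finger_force: 0.0
```

Request:
{"fn": "move_arm", "kwargs": {
  "steps": [
    [1,0,0,0.8,0],
    [1,0,0,0.8,0],
    [1,0,0,0.8,0],
    [1,0,0,0.8,0],
    [1,0,0,0.8,0],
    [1,0,0,0.4,0],
    [1,0,0,0,0]
  ]
}}

```text
time_s: 19.28
eef_pos: [0.4023, 0.2401, 0.0887]
tool_rot: [3.131, 0.248, -0.007]
contact_force: [-0.0, -0.4, 0.5]
gripper_width: 1.001
finger_force: 0.0
```

```bash
python3 - <<'E'
from h import *
go(.403,.2487,.0275,.167)
E
```

```text
t 19.28 tcp [0.4023 0.2401 0.0887] rv [ 3.131  0.248 -0.007] F [-0.  -0.4  0.5] w 1.001 ff 0.0
yaw 0.1581 shift units, no turn [ 0.09 -0.33  2.45] after turn [ 0.08 -0.33  2.45] twist -0.006
```

Request:
{"fn": "move_arm", "kwargs": {
  "steps": [
    [1,0.08,-0.33,0.4,-0.006],
    [1,0,0,0.5,0],
    [1,0,0,0.5,0],
    [1,0,0,0.5,0],
    [1,0,0,0.3,0],
    [1,0,0,0,0],
    [1,0,0,0,0]
  ]
}}

```text
time_s: 19.87
eef_pos: [0.404, 0.2493, 0.0353]
tool_rot: [3.13, 0.262, -0.002]
contact_force: [-0.6, 0.7, -0.6]
gripper_width: 0.999
finger_force: 0.0
```

```bash
python3 - <<'E'
from h import *
go(.403,.2487,.0275,.167)
E
```

```text
t 19.87 tcp [0.404  0.2493 0.0353] rv [ 3.13e+00  2.62e-01 -2.00e-03] F [-0.6  0.7 -0.6] w 0.999 ff 0.0
yaw 0.1673 shift units, no turn [-0.04  0.02  0.31] after turn [-0.04  0.02  0.31] twist 0.0
```

Request:
{"fn": "move_arm", "kwargs": {
  "steps": [
    [1,0,0,0.25,0],
    [-0.2,0,0,0,0],
    [-1,0,0,0,0],
    [-1,0,0,0,0],
    [-1,0,0,0,0],
    [-1,0,0,0,0],
    [-1,0,0,0,0],
    [-1,0,0,0,0]
  ],
  "force": 35
}}

```text
time_s: 20.53
eef_pos: [0.4045, 0.2496, 0.0296]
tool_rot: [3.131, 0.262, 0.0]
contact_force: [-0.9, -1.1, -0.3]
gripper_width: 0.553
finger_force: 0.0
```

```bash
cat >> h.py <<'E'
def held(v):
    """held board: scene-camera outline fit, then gx = TCP position along the board"""
    s=optics.grab_frame("scene"); q=arm.get_state()["eef_pos"]; f,sc=fit([s],box(.18,.04,.02),v,(.006,.006,.04)); d=q[:2]-f[:2]; c,si=np.cos(f[2]),np.sin(f[2])
    W=cloud(s); e=W[...,:2]-f[:2]; lx=e[...,0]*c+e[...,1]*si; ly=-e[...,0]*si+e[...,1]*c
    m=(W[...,2]>.013)&(W[...,2]<.04)&(abs(lx)<.11)&(abs(ly)<.025); print("depth",rect(W,m),"lx range",lx[m].min().round(4),lx[m].max().round(4))
    print(f,sc,"tcp on board",(d[0]*c+d[1]*si).round(4),(-d[0]*si+d[1]*c).round(4))
E
python3 - <<'E'
from h import *
st(); held((.4622,.2585,.167))
E
```

```text
t 20.53 tcp [0.4045 0.2496 0.0296] rv [3.131 0.262 0.   ] F [-0.9 -1.1 -0.3] w 0.553 ff 0.0
depth (array([0.4637, 0.2587]), array([0.179, 0.048]), 13.0, np.float64(0.021)) lx range -0.1017 0.0778
[0.4753 0.2597 0.1922] 24.9 tcp on board -0.0715 0.0036
```

Request:
{"fn": "move_arm", "kwargs": {
  "steps": [
    [-1,0,0,0,0],
    [-1,0,0,0,0],
    [-1,0,0,-0.4,0],
    [-1,0,0,-0.6,0],
    [-1,0,0,-0.6,0],
    [-1,0,0,-0.6,0],
    [-1,0,0,-0.6,0],
    [-1,0,0,0,0]
  ]
}}

```text
time_s: 21.25
eef_pos: [0.406, 0.2507, 0.1025]
tool_rot: [-3.129, -0.262, -0.008]
contact_force: [0.8, 0.9, -0.7]
gripper_width: 0.456
finger_force: 35.0
```

```bash
python3 - <<'E'
from h import *
go(*L(-.185,.006),.09,TH)
s=optics.grab_frame("scene"); W=cloud(s)
m=(W[...,2]>.07)&(W[...,2]<.14)&(W[...,0]>.46)&(W[...,0]<.56)&(abs(W[...,1]-.262)<.04); print(rect(W,m)); q=W[m]; print(np.polyfit(q[:,0],q[:,2],1))
E
```

```text
t 21.25 tcp [0.406  0.2507 0.1025] rv [-3.129 -0.262 -0.008] F [ 0.8  0.9 -0.7] w 0.456 ff 34.99504208564758
yaw 0.1674 shift units, no turn [-0.22  8.59  0.49] after turn [0.66 8.56 0.5 ] twist 0.065
(array([0.5074, 0.2678]), array([0.098, 0.044]), 11.2, np.float64(0.092))
[-0.04498201  0.11439796]
```

Request:
{"fn": "move_arm", "kwargs": {
  "steps": [
    [-1,0,0,0,0.033],
    [-1,0,0.5,0,0.032],
    [-1,0.05,0.75,0,0],
    [-1,0.05,0.75,0,0],
    [-1,0.05,0.75,0,0],
    [-1,0.05,0.75,0,0],
    [-1,0.05,0.75,0,0],
    [-1,0.05,0.75,0,0]
  ]
}}

```text
time_s: 21.97
eef_pos: [0.4198, 0.1232, 0.0986]
tool_rot: [3.139, 0.1, -0.003]
contact_force: [0.1, 0.6, -1.0]
gripper_width: 0.458
finger_force: 35.0
```

Request:
{"fn": "move_arm", "kwargs": {
  "steps": [
    [-1,0.1,0.75,0,0],
    [-1,0.1,0.75,0,0],
    [-1,0.1,0.75,0,0],
    [-1,0.05,0.75,0,0],
    [-1,0,0.5,0,0],
    [-1,0,0,0,0],
    [-1,0,0,0,0]
  ]
}}

```text
time_s: 22.55
eef_pos: [0.4342, 0.0377, 0.0988]
tool_rot: [-3.14, -0.098, 0.003]
contact_force: [0.2, 0.4, -1.6]
gripper_width: 0.454
finger_force: 35.0
```

```bash
python3 - <<'E'
from h import *
go(*L(-.185,.006),.05,TH)
E
```

```text
t 22.55 tcp [0.4342 0.0377 0.0988] rv [-3.14e+00 -9.80e-02  3.00e-03] F [ 0.2  0.4 -1.6] w 0.454 ff 34.99532997608185
yaw 0.0622 shift units, no turn [ 0.1  -0.01  1.95] after turn [ 0.09 -0.01  1.95] twist -0.002
```

Request:
{"fn": "move_arm", "kwargs": {
  "steps": [
    [-1,0.1,0,0.4,-0.002],
    [-1,0,0,0.5,0],
    [-1,0,0,0.5,0],
    [-1,0,0,0.4,0],
    [-1,0,0,0.2,0],
    [-1,0,0,0.12,0],
    [-1,0,0,0.1,0],
    [-1,0,0,0,0]
  ]
}}

```text
time_s: 23.22
eef_pos: [0.4375, 0.039, 0.0438]
tool_rot: [-3.14, -0.108, 0.0]
contact_force: [-0.9, 0.0, -1.7]
gripper_width: 0.463
finger_force: 35.0
```

```bash
python3 - <<'E'
from h import *
go(*L(-.117,.006),.042,TH)
E
```

```text
t 23.22 tcp [0.4375 0.039  0.0438] rv [-3.14  -0.108  0.   ] F [-0.9  0.  -1.7] w 0.463 ff 34.995131492614746
yaw 0.0686 shift units, no turn [2.68 0.04 0.07] after turn [2.68 0.03 0.07] twist 0.002
```

Request:
{"fn": "move_arm", "kwargs": {
  "steps": [
    [-1,0,0.03,0.07,0.002],
    [-1,0.3,0,0,0],
    [-1,0.4,0,0,0],
    [-1,0.4,0,0,0],
    [-1,0.4,0,0,0],
    [-1,0.4,0,0,0],
    [-1,0.3,0,0,0],
    [-1,0,0,0,0]
  ]
}}

```text
time_s: 23.88
eef_pos: [0.4947, 0.042, 0.0425]
tool_rot: [-3.139, -0.102, -0.002]
contact_force: [1.3, -0.0, -1.3]
gripper_width: 0.459
finger_force: 35.0
```

```bash
cat >> h.py <<'E'
BF=[((-.09,-.02,.032),(-.09,.02,.032)),((-.09,.02,.032),(.01,.02,.032)),((-.09,-.02,.032),(.01,-.02,.032))]
def rear():
    """board lying on bed: rear (dotted) end and sides in stand coordinates by depth + scene colour"""
    for n in("top","scene"):
        p=optics.grab_frame(n); W=cloud(p); d=W[...,:2]-O; c,si=np.cos(TH),np.sin(TH); lx=d[...,0]*c+d[...,1]*si; ly=-d[...,0]*si+d[...,1]*c
        m=(W[...,2]>.023)&(W[...,2]<.042)&(abs(ly)<.04)&(lx>-.2)&(lx<-.045)
        if m.sum()>10: print(n,"x from",np.sort(lx[m])[[0,3,8]].round(4),"y",np.percentile(ly[m],[2,50,98]).round(4),m.sum(),"top z",np.median(W[...,2][m]).round(4))
E
python3 - <<'E'
from h import *
go(*L(-.117,.006),.042,TH); rear()
E
```

```text
t 23.88 tcp [0.4947 0.042  0.0425] rv [-3.139e+00 -1.020e-01 -2.000e-03] F [ 1.3 -0.  -1.3] w 0.459 ff 34.99511361122131
yaw 0.065 shift units, no turn [0.39 0.   0.02] after turn [0.39 0.   0.02] twist -0.0
scene x from [-0.1602 -0.1514 -0.143 ] y [-0.0227 -0.0071  0.0075] 116 top z 0.032
```

Request:
{"fn": "move_arm", "kwargs": {
  "steps": [
    [-1,0.2,0,0.03,0],
    [-1,0.19,0,0,0],
    [-1,0,0,0,0],
    [-1,0,0,0,0],
    [-0.1,0,0,0,0],
    [0,0,0,0,0],
    [0,0,0,0,0]
  ]
}}

```text
time_s: 24.57
eef_pos: [0.5021, 0.0422, 0.0416]
tool_rot: [3.14, 0.102, -0.0]
contact_force: [-0.1, -0.5, 0.5]
gripper_width: 0.494
finger_force: 0.0
```

```bash
python3 - <<'E'
from h import *
go(*L(-.117,.006),.042,TH)
E
```

```text
t 24.57 tcp [0.5021 0.0422 0.0416] rv [ 3.14   0.102 -0.   ] F [-0.1 -0.5  0.5] w 0.494 ff 0.0
yaw 0.0652 shift units, no turn [ 0.09 -0.01 -0.02] after turn [ 0.09 -0.01 -0.02] twist 0.0
```

Request:
{"fn": "move_arm", "kwargs": {
  "steps": [
    [0.2,0,0,0,0],
    [0.2,0,0,-0.5,0],
    [0.2,0,0,-1,0],
    [0.2,0,0,-1,0],
    [0.2,0,0,-1,0],
    [0.2,-0.5,0.5,-1,0],
    [0.2,-0.5,1,-1,0],
    [0.2,-0.5,1,0,0]
  ]
}}

```text
time_s: 25.23
eef_pos: [0.4717, -0.022, 0.1851]
tool_rot: [3.138, 0.108, 0.015]
contact_force: [1.3, -0.2, 0.6]
gripper_width: 0.598
finger_force: 0.0
```

Request:
{"fn": "move_arm", "kwargs": {
  "steps": [
    [-0.5,0,1,0,0],
    [-1,0,1,0,0],
    [-1,0,1,0,0],
    [-1,0,1,0,0],
    [-1,0,0,0,0]
  ]
}}

```text
time_s: 25.65
eef_pos: [0.4751, -0.1281, 0.18]
tool_rot: [3.138, 0.091, 0.001]
contact_force: [-0.3, -0.6, -0.2]
gripper_width: 0.307
finger_force: 0.0
```

```bash
python3 - <<'E'
from h import *
st(); rear()
t=optics.grab_frame("top"); s=optics.grab_frame("scene"); q=L(-.058,.006)
for p in([t],[s],[t,s]): print(fit(p,BF,(*q,TH),(.006,.006,.04)))
print("expected",q)
save(t,"bed.png",(270,120,340,220),6)
E
```

```text
t 25.65 tcp [ 0.4751 -0.1281  0.18  ] rv [3.138e+00 9.100e-02 1.000e-03] F [-0.3 -0.6 -0.2] w 0.307 ff 0.0
top x from [-0.1829 -0.1499 -0.1428] y [0.0144 0.0329 0.0399] 120 top z 0.0315
(array([0.5696, 0.054 , 0.1515]), np.float64(11.6))
(array([0.5554, 0.0256, 0.14  ]), np.float64(23.8))
(array([ 0.5731,  0.0575, -0.0518]), np.float64(13.4))
expected [0.56323276 0.04641998]
```

View pics/bed.png

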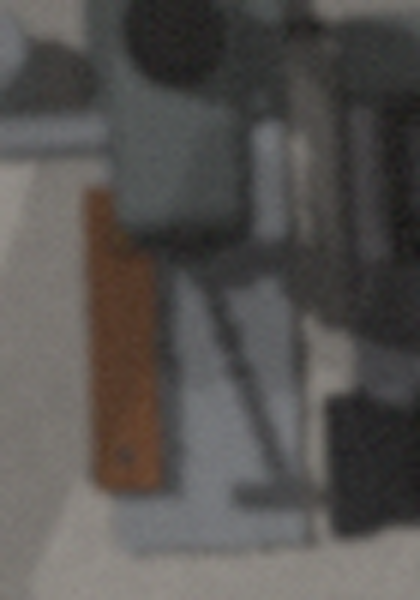

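The cleat is lying ~30 mm to the left at crop (127,340), apparently knocked. Re-measure and re-grip.

```bash
python3 - <<'E'
from h import *
t=optics.grab_frame("top"); s=optics.grab_frame("scene"); q=L(-.058,.036)
for p in([t],[s],[t,s]): print(fit(p,BF,(*q,.03),(.006,.008,.05)))
for n,p in(("t",t),("s",s)):
    W=cloud(p); m=(W[...,2]>.022)&(W[...,2]<.042)&(W[...,0]>.4)&(W[...,0]<.57)&(W[...,1]>.02)&(W[...,1]<.12); P=W[m]
    print(n,rect(W,m),m.sum())
    for x in(.43,.45,.47,.49,.51,.53,.55):
        r=P[abs(P[:,0]-x)<.008]; 
        if len(r): print(x,r[:,1].min().round(4),r[:,1].max().round(4),r[:,2].mean().round(3))
v=optics.place_of(t,"board2"); print([(np.round(d["at"],3),round(d["score"],2)) for d in v])
E
```

```text
(array([0.5536, 0.0878, 0.0627]), np.float64(20.2))
(array([ 0.574 ,  0.0584, -0.0295]), np.float64(23.6))
(array([ 0.574 ,  0.0579, -0.0435]), np.float64(13.3))
t (array([0.5071, 0.0688]), array([0.123, 0.071]), 0.2, np.float64(0.032)) 341
0.45 0.0467 0.0609 0.023
0.47 0.0641 0.0997 0.031
0.49 0.0644 0.1003 0.032
0.51 0.0646 0.1042 0.032
0.53 0.0336 0.1041 0.032
0.55 0.0654 0.1044 0.032
s (array([0., 0.]), array([0., 0.]), 0.0, np.float64(nan)) 0
[(array([0.427, 0.423, 0.005]), 0.92), (array([0.638, 0.31 , 0.002]), 0.92), (array([0.555, 0.088, 0.011]), 0.87), (array([0.523, 0.577, 0.002]), 0.64), (array([0.23 , 0.298, 0.002]), 0.57)]
  return _methods._mean(a, axis=axis, dtype=dtype,
  ret = ret.dtype.type(ret / rcount)
```

```bash
python3 - <<'E'
from h import *
go(.43,.079,.18,.064)
E
```

```text
t 26.0 tcp [ 0.4755 -0.1211  0.1793] rv [3.14  0.106 0.   ] F [ 0.  -0.7 -0.3] w 0.031 ff 0.0
yaw 0.0674 shift units, no turn [-1.28 -8.11 -0.03] after turn [-1.3  -8.1  -0.03] twist 0.002
```

Request:
{"fn": "move_arm", "kwargs": {
  "steps": [
    [1,-0.6,-0.4,0,0.002],
    [1,-0.7,-0.8,0,0],
    [1,0,-0.9,0,0],
    [1,0,-0.9,0,0],
    [1,0,-0.9,0,0],
    [1,0,-0.9,0,0],
    [1,0,-0.9,0,0],
    [1,0,-0.9,0,0]
  ]
}}

```text
time_s: 26.67
eef_pos: [0.4323, 0.0421, 0.1792]
tool_rot: [3.139, 0.1, 0.0]
contact_force: [-0.6, 0.5, 0.7]
gripper_width: 0.552
finger_force: 0.0
```

Request:
{"fn": "move_arm", "kwargs": {
  "steps": [
    [1,0,-0.9,0,0],
    [1,0,-0.6,0,0],
    [1,0,0,0.5,0],
    [1,0,0,0.8,0],
    [1,0,0,0.8,0],
    [1,0,0,0.8,0],
    [1,0,0,0.8,0],
    [1,0,0,0,0]
  ]
}}

```text
time_s: 27.33
eef_pos: [0.4273, 0.078, 0.0834]
tool_rot: [-3.14, -0.1, 0.01]
contact_force: [-1.6, 0.0, -0.1]
gripper_width: 0.992
finger_force: 0.0
```

```bash
python3 - <<'E'
from h import *
go(.43,.079,.042,.064)
E
```

```text
t 27.33 tcp [0.4273 0.078  0.0834] rv [-3.14 -0.1   0.01] F [-1.6  0.  -0.1] w 0.992 ff 0.0
yaw 0.0638 shift units, no turn [ 0.12 -0.03  1.66] after turn [ 0.11 -0.03  1.66] twist -0.0
```

Request:
{"fn": "move_arm", "kwargs": {
  "steps": [
    [1,0.1,0,0.5,0],
    [1,0,0,0.5,0],
    [1,0,0,0.4,0],
    [1,0,0,0.2,0],
    [1,0,0,0,0],
    [1,0,0,0,0]
  ]
}}

```text
time_s: 27.83
eef_pos: [0.433, 0.0781, 0.0469]
tool_rot: [3.14, 0.098, 0.0]
contact_force: [0.4, -1.3, 0.4]
gripper_width: 0.999
finger_force: 0.0
```

```bash
python3 - <<'E'
from h import *
go(.4936,.083,.0416,.064)
E
```

```text
t 27.83 tcp [0.433  0.0781 0.0469] rv [3.14  0.098 0.   ] F [ 0.4 -1.3  0.4] w 0.999 ff 0.0
yaw 0.0625 shift units, no turn [ 2.43 -0.04  0.21] after turn [ 2.43 -0.04  0.21] twist -0.001
```

Request:
{"fn": "move_arm", "kwargs": {
  "steps": [
    [1,0.4,0,0,0],
    [1,0.5,0,0,0],
    [1,0.5,0,0,0],
    [1,0.5,0,0,0],
    [1,0.5,0,0,0],
    [1,0,0,0.2,0],
    [1,0,0,0,0]
  ]
}}

```text
time_s: 28.42
eef_pos: [0.4932, 0.0817, 0.0412]
tool_rot: [-3.14, -0.097, 0.001]
contact_force: [-0.5, -0.7, 0.4]
gripper_width: 1.003
finger_force: 0.0
```

Request:
{"fn": "move_arm", "kwargs": {
  "steps": [
    [0.2,0,0,0,0],
    [-0.2,0,0,0,0],
    [-1,0,0,0,0],
    [-1,0,0,0,0],
    [-1,0,0,0,0],
    [-1,0,0,0,0],
    [-1,0,0,0,0],
    [-1,0,0,0,0]
  ]
}}

```text
time_s: 29.08
eef_pos: [0.4927, 0.0817, 0.0416]
tool_rot: [-3.14, -0.097, 0.0]
contact_force: [-0.5, 0.2, 0.9]
gripper_width: 0.478
finger_force: 0.3
```

```bash
python3 - <<'E'
from h import *
go(*L(-.180,.006),.045,TH)
E
```

```text
t 29.08 tcp [0.4927 0.0817 0.0416] rv [-3.14  -0.097  0.   ] F [-0.5  0.2  0.9] w 0.478 ff 0.2744543831795454
yaw 0.062 shift units, no turn [-2.15  1.6  -0.14] after turn [-2.16  1.59 -0.14] twist -0.002
```

Request:
{"fn": "move_arm", "kwargs": {
  "steps": [
    [-1,0,0,0,0],
    [-1,0,0,0,0],
    [-1,0,0.3,0,-0.002],
    [-1,0.1,0.4,0,0],
    [-1,0.1,0.4,0,0],
    [-1,0.1,0.3,0,0],
    [-1,0,0.1,0,0],
    [-1,0,0,0,0]
  ]
}}

```text
time_s: 29.75
eef_pos: [0.5033, 0.0427, 0.0416]
tool_rot: [3.139, 0.098, 0.001]
contact_force: [0.9, -0.5, 0.8]
gripper_width: 0.458
finger_force: 34.9
```

```bash
python3 - <<'E'
from h import *
go(*L(-.119,.006),.0416,TH)
E
```

```text
t 29.75 tcp [0.5033 0.0427 0.0416] rv [3.139e+00 9.800e-02 1.000e-03] F [ 0.9 -0.5  0.8] w 0.458 ff 34.89126205444336
yaw 0.0625 shift units, no turn [-0.04  0.01 -0.  ] after turn [-0.04  0.01 -0.  ] twist -0.002
```

Request:
{"fn": "move_arm", "kwargs": {
  "steps": [
    [-0.1,-0.04,0,0,0],
    [0.1,0,0,0,0],
    [0.3,0,0,0,0],
    [0.3,0,0,0,0],
    [0.3,-0.5,0,0,0],
    [0.3,-0.8,0,0,0],
    [0.3,-0.8,0,0,0],
    [0.3,-0.8,0,0,0]
  ]
}}

```text
time_s: 30.42
eef_pos: [0.4282, 0.0403, 0.0412]
tool_rot: [-3.14, -0.104, 0.001]
contact_force: [0.3, -0.5, 1.0]
gripper_width: 0.649
finger_force: 0.0
```

Request:
{"fn": "move_arm", "kwargs": {
  "steps": [
    [0.3,0,0,-0.8,0],
    [0.3,0,0,-1,0],
    [0.3,0,0,-1,0],
    [0.3,0,0,-1,0],
    [0,0,0,-1,0],
    [-1,0,0,-1,0],
    [-1,0,-1,-1,0],
    [-1,0,-1,-1,0]
  ]
}}

```text
time_s: 31.08
eef_pos: [0.4257, 0.0896, 0.2376]
tool_rot: [3.139, 0.098, -0.0]
contact_force: [0.8, 1.6, -0.1]
gripper_width: 0.433
finger_force: 0.0
```

Request:
{"fn": "move_arm", "kwargs": {
  "steps": [
    [-1,0,-1,-1,0],
    [-1,0,-1,-1,0],
    [-1,0,-1,-1,0],
    [-1,0,0,0,0]
  ]
}}

```text
time_s: 31.42
eef_pos: [0.4217, 0.1716, 0.3165]
tool_rot: [-3.136, -0.116, -0.013]
contact_force: [-0.0, 1.4, 0.2]
gripper_width: 0.131
finger_force: 0.0
```

```bash
python3 - <<'E'
from h import *
go(*L(-.097,.135),.32,TH)
t=optics.grab_frame("top"); s=optics.grab_frame("scene"); q=L(-.058,.006)
for p in([t],[s]): print(fit(p,BF,(*q,TH),(.006,.006,.03)))
print("expected",q)
W=cloud(t); m=(W[...,2]>.025)&(W[...,2]<.042)&(W[...,0]>.44)&(W[...,0]<.58)&(W[...,1]>.0)&(W[...,1]<.12); print(rect(W,m),m.sum())
save(t,"bed2.png",(270,120,340,220),6)
E
```

```text
t 31.42 tcp [0.4217 0.1716 0.3165] rv [-3.136 -0.116 -0.013] F [-0.   1.4  0.2] w 0.131 ff 0.0
yaw 0.0741 shift units, no turn [ 3.76  0.24 -0.11] after turn [ 3.76  0.2  -0.14] twist 0.006
(array([0.5644, 0.0471, 0.0672]), np.float64(19.6))
(array([0.5641, 0.0503, 0.0875]), np.float64(14.4))
expected [0.56323276 0.04641998]
(array([0.5283, 0.0475]), array([0.103, 0.05 ]), 0.8, np.float64(0.032)) 324
```

View pics/bed2.png

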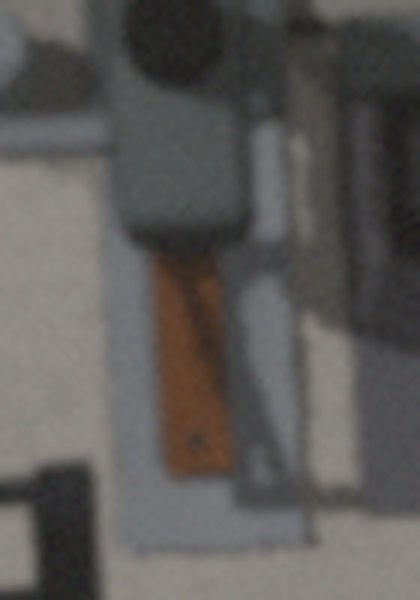

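The cleat is now under the head, within ~1.5 mm of the target, in crop at (195,365). Drive the lever.

Request:
{"fn": "move_arm", "kwargs": {
  "steps": [
    [-1,0.7,0,-0.1,0.006],
    [-1,0.8,0,0,0],
    [-1,0.8,0,0,0],
    [-1,0.8,0,0,0],
    [-1,0.65,0.2,0,0],
    [-1,0,0,0,0],
    [-1,0,0,0,0]
  ]
}}

```text
time_s: 32.1
eef_pos: [0.5147, 0.1635, 0.3119]
tool_rot: [-3.14, -0.085, 0.007]
contact_force: [-0.3, 0.1, -0.8]
gripper_width: 0.006
finger_force: 0.0
```

```bash
python3 - <<'E'
from h import *
go(*L(-.097,.135),.297,TH)
for th in(0,.2,.4,.6,.77,.83,.93):
    f=np.arctan2(61,126)-th; x=.03-.14*np.cos(f); z=.2+.14*np.sin(f); print(th,(x*1000).round(1),"bar top z+25 -> tcp z",(z+.009+.025).round(4))
E
```

```text
t 32.1 tcp [0.5147 0.1635 0.3119] rv [-3.14  -0.085  0.007] F [-0.3  0.1 -0.8] w 0.006 ff 0.0
yaw 0.0538 shift units, no turn [ 0.07 -0.36  0.6 ] after turn [ 0.07 -0.36  0.6 ] twist -0.007
0 -96.0 bar top z+25 -> tcp z 0.295
0.2 -105.6 bar top z+25 -> tcp z 0.2688
0.4 -109.8 bar top z+25 -> tcp z 0.2411
0.6 -108.4 bar top z+25 -> tcp z 0.2132
0.77 -102.9 bar top z+25 -> tcp z 0.1901
0.83 -100.1 bar top z+25 -> tcp z 0.1822
0.93 -94.2 bar top z+25 -> tcp z 0.1695
```

Request:
{"fn": "move_arm", "kwargs": {
  "steps": [
    [-1,0.05,-0.3,0.2,-0.007],
    [-1,0,0,0.35,0],
    [-1,-0.05,0,0.35,0],
    [-1,-0.1,0,0.35,0],
    [-1,-0.1,0,0.4,0],
    [-1,-0.1,0,0.4,0],
    [-1,-0.1,0,0.4,0],
    [-1,0,0,0.3,0]
  ]
}}

```text
time_s: 32.77
eef_pos: [0.5037, 0.1717, 0.244]
tool_rot: [3.139, 0.105, -0.001]
contact_force: [-2.2, -0.4, 1.8]
gripper_width: 0.005
finger_force: 1.2
```

Request:
{"fn": "move_arm", "kwargs": {
  "steps": [
    [-1,0,0,0.35,0],
    [-1,0,0,0.35,0],
    [-1,0.03,0,0.35,0],
    [-1,0.05,0,0.35,0],
    [-1,0.05,0,0.25,0],
    [-1,0,0,0,0],
    [-1,0,0,0,0]
  ]
}}

```text
time_s: 33.35
eef_pos: [0.5074, 0.1718, 0.2034]
tool_rot: [3.139, 0.105, -0.003]
contact_force: [-3.9, -0.2, 4.8]
gripper_width: 0.002
finger_force: 2.4
```

```bash
python3 - <<'E'
from h import *
go(*L(-.1025,.135),.190,TH)
E
```

```text
t 33.35 tcp [0.5074 0.1718 0.2034] rv [ 3.139e+00  1.050e-01 -3.000e-03] F [-3.9 -0.2  4.8] w 0.002 ff 2.431111695477739
yaw 0.0667 shift units, no turn [ 0.12 -0.01  0.53] after turn [ 0.12 -0.01  0.53] twist 0.001
```

Request:
{"fn": "move_arm", "kwargs": {
  "steps": [
    [-1,0.05,0,0.2,0],
    [-1,0,0,0,0]
  ]
}}

```text
time_s: 33.52
eef_pos: [0.5092, 0.1721, 0.1986]
tool_rot: [-3.14, -0.105, 0.001]
contact_force: [-2.3, -1.4, 6.6]
gripper_width: 0.009
finger_force: 3.1
```

Request:
{"fn": "move_arm", "kwargs": {
  "steps": [
    [-1,0.05,0,0.2,0],
    [-1,0,0,0,0]
  ]
}}

```text
time_s: 33.68
eef_pos: [0.5106, 0.1722, 0.1937]
tool_rot: [-3.14, -0.104, 0.0]
contact_force: [-3.7, -0.5, 6.6]
gripper_width: 0.006
finger_force: 3.5
```

Request:
{"fn": "move_arm", "kwargs": {
  "steps": [
    [-1,0.05,0,0.2,0],
    [-1,0,0,0,0]
  ]
}}

```text
time_s: 33.85
eef_pos: [0.5119, 0.1723, 0.1888]
tool_rot: [-3.14, -0.105, -0.0]
contact_force: [-3.0, -0.9, 7.6]
gripper_width: 0.002
finger_force: 3.8
```

Request:
{"fn": "move_arm", "kwargs": {
  "steps": [
    [-1,0.03,0,0.15,0],
    [-1,0,0,0,0]
  ]
}}

```text
time_s: 34.02
eef_pos: [0.5129, 0.1724, 0.1854]
tool_rot: [-3.14, -0.105, -0.001]
contact_force: [-2.7, -0.0, 7.3]
gripper_width: 0.003
finger_force: 3.9
```

Request:
{"fn": "move_arm", "kwargs": {
  "steps": [
    [-1,0.03,0,0.15,0],
    [-1,0,0,0,0]
  ]
}}

```text
time_s: 34.18
eef_pos: [0.5139, 0.1725, 0.1824]
tool_rot: [3.14, 0.105, 0.002]
contact_force: [-3.6, -0.9, 11.1]
gripper_width: 0.004
finger_force: 5.9
```

Request:
{"fn": "move_arm", "kwargs": {
  "steps": [
    [-1,0,0,0.15,0],
    [-1,0,0,0,0]
  ]
}}

```text
time_s: 34.35
eef_pos: [0.5147, 0.1726, 0.1798]
tool_rot: [3.14, 0.104, 0.005]
contact_force: [-4.3, -1.6, 16.3]
gripper_width: 0.002
finger_force: 8.1
```

Request:
{"fn": "move_arm", "kwargs": {
  "steps": [
    [-1,0,0,0.12,0],
    [-1,0,0,0,0],
    [-1,0,0,0,0]
  ]
}}

```text
time_s: 34.6
eef_pos: [0.5153, 0.1727, 0.1779]
tool_rot: [3.139, 0.104, 0.008]
contact_force: [-5.1, -2.3, 19.9]
gripper_width: 0.006
finger_force: 9.8
```

Force rose to 20 N at the stop, so the screw is home. Raise the lever and retract.

Request:
{"fn": "move_arm", "kwargs": {
  "steps": [
    [-1,-0.1,0,-0.6,0],
    [-1,-0.1,0,-0.7,0],
    [-1,0,0,-0.8,0],
    [-1,0,0,-0.9,0],
    [-1,0,0,-0.9,0],
    [-1,0,0,-0.9,0],
    [-1,0,0,-0.9,0],
    [-1,0,0,-0.5,0]
  ]
}}

```text
time_s: 35.27
eef_pos: [0.5094, 0.1721, 0.3317]
tool_rot: [-3.14, -0.104, -0.006]
contact_force: [0.2, 1.2, 0.3]
gripper_width: 0.004
finger_force: 0.0
```

Request:
{"fn": "move_arm", "kwargs": {
  "steps": [
    [-1,-0.8,0,0,0],
    [-1,-0.9,0,0,0],
    [-1,-0.9,0,0,0],
    [-0.5,-0.7,0,0.2,0],
    [0,0,0.7,0.8,0],
    [0.3,0,0.9,0.9,0],
    [0.3,0,0.9,0.9,0],
    [0.3,0,0.9,0.9,0]
  ]
}}

```text
time_s: 35.93
eef_pos: [0.4315, 0.0804, 0.2358]
tool_rot: [3.139, 0.105, 0.002]
contact_force: [1.0, -0.0, -0.3]
gripper_width: 0.298
finger_force: 0.0
```

```bash
python3 - <<'E'
from h import *
go(.43,.0385,.08,TH)
s=optics.grab_frame("scene"); print([(np.round(d["at"],3),round(d["score"],2)) for d in optics.place_of(s,"lever_grip")[:2]])
E
```

```text
t 35.93 tcp [0.4315 0.0804 0.2358] rv [3.139e+00 1.050e-01 2.000e-03] F [ 1.  -0.  -0.3] w 0.298 ff 0.0
yaw 0.0669 shift units, no turn [-0.18  1.66  6.23] after turn [-0.17  1.67  6.23] twist 0.001
[(array([0.516, 0.174, 0.262]), 0.74)]
```

Request:
{"fn": "move_arm", "kwargs": {
  "steps": [
    [0.6,-0.1,0.8,0,0],
    [0.6,-0.1,0.8,0.9,0],
    [0.6,0,0,0.9,0],
    [0.6,0,0,0.9,0],
    [0.6,0,0,0.9,0],
    [0.6,0,0,0.9,0],
    [0.6,0,0,0.9,0],
    [0.6,0,0,0,0]
  ]
}}

```text
time_s: 36.7
eef_pos: [0.4263, 0.0418, 0.0987]
tool_rot: [-3.138, -0.106, 0.011]
contact_force: [-1.2, -0.4, 0.8]
gripper_width: 0.793
finger_force: 0.0
```

```bash
python3 - <<'E'
from h import *
go(.44,.0385,.0415,TH)
E
```

```text
t 36.7 tcp [0.4263 0.0418 0.0987] rv [-3.138 -0.106  0.011] F [-1.2 -0.4  0.8] w 0.793 ff 0.0
yaw 0.0675 shift units, no turn [0.55 0.17 2.28] after turn [0.54 0.17 2.29] twist 0.002
```

Request:
{"fn": "move_arm", "kwargs": {
  "steps": [
    [0.6,0.3,0.15,0.5,0.002],
    [0.6,0,0,0.6,0],
    [0.6,0,0,0.5,0],
    [0.6,0,0,0.4,0],
    [0.6,0,0,0.15,0],
    [0.6,0,0,0,0],
    [0.6,0,0,0,0]
  ]
}}

```text
time_s: 37.28
eef_pos: [0.4374, 0.0384, 0.0491]
tool_rot: [3.14, 0.1, 0.001]
contact_force: [1.0, -0.0, 0.2]
gripper_width: 0.803
finger_force: 0.0
```

```bash
python3 - <<'E'
from h import *
go(.5033,.0427,.0415,TH)
E
```

```text
t 37.28 tcp [0.4374 0.0384 0.0491] rv [3.14e+00 1.00e-01 1.00e-03] F [ 1.  -0.   0.2] w 0.803 ff 0.0
yaw 0.0638 shift units, no turn [ 2.64 -0.    0.31] after turn [2.64 0.   0.31] twist -0.001
```

Request:
{"fn": "move_arm", "kwargs": {
  "steps": [
    [0.6,0.5,0,0.1,0],
    [0.6,0.6,0,0.1,0],
    [0.6,0.6,0,0.08,0],
    [0.6,0.6,0,0,0],
    [0.6,0.35,0,0,0],
    [-0.1,0,0,0,0],
    [-1,0,0,0,0],
    [-1,0,0,0,0]
  ]
}}

```text
time_s: 37.95
eef_pos: [0.5023, 0.0424, 0.0416]
tool_rot: [3.14, 0.1, -0.001]
contact_force: [-0.1, -0.5, -0.8]
gripper_width: 0.654
finger_force: 0.0
```

Request:
{"fn": "move_arm", "kwargs": {
  "steps": [
    [-1,0,0,0,0],
    [-1,0,0,0,0],
    [-1,0,0,0,0],
    [-1,0,0,0,0],
    [-1,-0.4,0,0,0],
    [-1,-0.6,0,0,0],
    [-1,-0.7,0,0,0],
    [-1,-0.7,0,0,0]
  ]
}}

```text
time_s: 38.62
eef_pos: [0.4424, 0.0387, 0.0416]
tool_rot: [-3.14, -0.1, -0.001]
contact_force: [1.7, -0.4, 2.3]
gripper_width: 0.457
finger_force: 34.8
```

Request:
{"fn": "move_arm", "kwargs": {
  "steps": [
    [-1,-0.6,0,0,0],
    [-1,0,0,-0.5,0],
    [-1,0,0,-0.7,0],
    [-1,0,0,-0.7,0],
    [-1,0,0,-0.7,0],
    [-1,0,0,-0.4,0],
    [-1,0,0,0,0]
  ]
}}

```text
time_s: 39.2
eef_pos: [0.4291, 0.0376, 0.1182]
tool_rot: [3.139, 0.099, 0.006]
contact_force: [-0.0, 0.6, -1.2]
gripper_width: 0.455
finger_force: 34.8
```

```bash
cat >> h.py <<'E'
TR=np.array([.4232,-.3345]); TT=-.041
def tray(slot,gx):
    """TCP xy for a cleat in slot (-1,0,1) held at gx"""
    c,si=np.cos(TT),np.sin(TT); y=slot*.076; return TR+np.array([c*gx-si*y,si*gx+c*y])
E
python3 - <<'E'
from h import *
t=optics.grab_frame("top"); s=optics.grab_frame("scene")
W=cloud(t); m=(W[...,0]<.58)&(W[...,0]>.47)&(abs(W[...,1]-.045)<.028)&(W[...,2]>.06)&(W[...,2]<.2); q=W[m]
if len(q): a=np.polyfit(q[:,0],q[:,2],1); r=q[:,2]-np.polyval(a,q[:,0]); print("slope",a,"max above plane",np.sort(r)[-6:].round(4),q[:,0].min(),q[:,0].max())
save(t,"held.png",(270,130,340,215),6)
for j in(-1,0,1): print(j,tray(j,-.061), np.hypot(*tray(j,-.061)))
go(*tray(-1,-.061),.12,TT)
E
```

```text
slope [0.00073159 0.10840163] max above plane [0.008  0.0081 0.0081 0.0082 0.0082 0.0083] 0.49011915864172984 0.5791851475619566
-1 [ 0.35913614 -0.40793583] 0.5434983045492698
0 [ 0.36225126 -0.3319997 ] 0.4913753951912514
1 [ 0.36536639 -0.25606357] 0.446162695606419
t 39.3 tcp [0.4276 0.0374 0.116 ] rv [ 3.139e+00  9.900e-02 -1.000e-03] F [-0.4 -0.7 -1.1] w 0.46 ff 34.79597210884094
yaw 0.0633 shift units, no turn [-3.86 17.61 -0.15] after turn [-2.01 17.91 -0.16] twist 0.066
```

View pics/held.png

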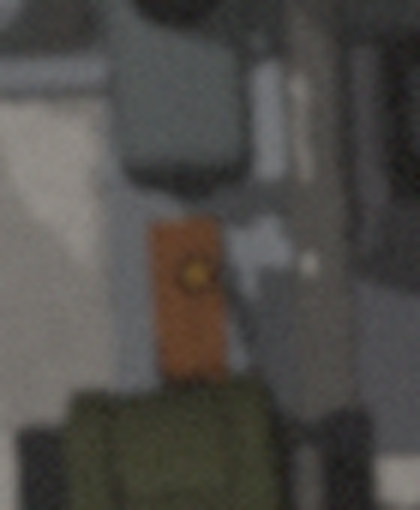

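The screw is at crop (196,272). Check its height before leaving the bed.

```bash
python3 - <<'E'
from h import *
t=optics.grab_frame("top"); W=cloud(t)
print((W[171:181,297:309,2]*1000).round(0))
for d in optics.place_of(t,"screw2_head")[:3]: print(d["score"],np.round(d["at"],4))
# undriven reference: board B
u,v=196,196; print((W[v-4:v+5,u-5:u+6,2]*1000).round(0))
E
```

```text
[[111. 101. 111. 103. 109. 108. 104. 107. 115. 104.  17.  14.]
 [109. 103. 105.  99. 105. 104. 105. 105. 111. 113.  12.   8.]
 [108. 107. 100. 106. 105. 105. 104. 105. 108. 106.  11.  15.]
 [107.  96. 109. 114. 102. 107. 108. 106. 112. 104.   8.  14.]
 [107. 103. 106. 104. 100. 109. 109. 103. 102. 103.  93.   8.]
 [110. 106. 104. 109. 102. 112. 111. 109. 100. 109. 104.  14.]
 [108. 110. 110. 101. 111. 104. 108. 112. 105. 104. 111.  14.]
 [106. 104.  98. 100. 114. 102. 108. 100. 105. 112. 108.   7.]
 [113. 108. 106. 100. 112. 109. 102. 110. 107. 113. 108.  10.]
 [ 99. 107. 111. 105. 105. 108. 104. 103. 102. 104. 103.  10.]]
[[ 2. 23. 19. 15. 22. 18. 23. 21. 19. 17. 16.]
 [-1. 17. 22. 19. 20. 23. 17. 20. 15. 22. 27.]
 [-5. 25. 17. 22. 14. 23. 18. 25. 23. 23. 23.]
 [-4. 23. 28. 38. 34. 38. 22. 17. 15. 19. 19.]
 [ 3. 25. 33. 30. 32. 40. 19. 20. 20. 27. 16.]
 [-1. 20. 22. 31. 26. 15. 16. 23. 20. 18. 19.]
 [-5. 19. 24. 16. 15. 17. 25. 17. 16. 25. 19.]
 [ 5. 20. 16. 23. 21. 18. 20. 18. 20. 18. 12.]
 [ 0. 25. 22. 19. 24. 12. 16. 21. 20. 15. 18.]]
```

The driven screw is ~3 mm above the wood versus ~13 mm undriven. Now to the tray.

Request:
{"fn": "move_arm", "kwargs": {
  "steps": [
    [-1,0,0,0,0.033],
    [-1,0,0.4,0,0.033],
    [-1,0,0.7,0,0],
    [-1,0,0.9,0,0],
    [-1,0,0.9,0,0],
    [-1,0,0.9,0,0],
    [-1,0,0.9,0,0],
    [-1,0,0.9,0,0]
  ]
}}

```text
time_s: 40.07
eef_pos: [0.4221, -0.103, 0.1152]
tool_rot: [-3.14, 0.062, 0.004]
contact_force: [0.5, -0.4, -0.9]
gripper_width: 0.455
finger_force: 34.8
```

Request:
{"fn": "move_arm", "kwargs": {
  "steps": [
    [-1,-0.1,0.9,0,0],
    [-1,-0.2,0.9,0,0],
    [-1,-0.2,0.9,0,0],
    [-1,-0.2,0.9,0,0],
    [-1,-0.2,0.9,0,0],
    [-1,-0.2,0.9,0,0],
    [-1,-0.2,0.9,0,0],
    [-1,-0.2,0.9,0,0]
  ]
}}

```text
time_s: 40.73
eef_pos: [0.3772, -0.281, 0.115]
tool_rot: [-3.139, 0.063, 0.003]
contact_force: [0.7, 0.3, -1.2]
gripper_width: 0.457
finger_force: 34.8
```

Request:
{"fn": "move_arm", "kwargs": {
  "steps": [
    [-1,-0.2,0.9,0,0],
    [-1,-0.2,0.9,0,0],
    [-1,-0.2,0.9,0,0],
    [-1,-0.1,0.9,0,0],
    [-1,0,0.7,0,0],
    [-1,0,0.4,0,0],
    [-1,0,0,0,0]
  ]
}}

```text
time_s: 41.32
eef_pos: [0.3551, -0.3989, 0.1152]
tool_rot: [-3.14, 0.068, 0.002]
contact_force: [-1.3, -0.1, -0.8]
gripper_width: 0.456
finger_force: 34.8
```

```bash
python3 - <<'E'
from h import *
go(*tray(-1,-.061),.06,TT)
E
```

```text
t 41.32 tcp [ 0.3551 -0.3989  0.1152] rv [-3.14e+00  6.80e-02  2.00e-03] F [-1.3 -0.1 -0.8] w 0.456 ff 34.79554831981659
yaw -0.043 shift units, no turn [0.18 0.36 2.21] after turn [0.18 0.36 2.21] twist -0.001
```

Request:
{"fn": "move_arm", "kwargs": {
  "steps": [
    [-1,0.18,0.36,0,0],
    [-1,0,0,0.5,0],
    [-1,0,0,0.6,0],
    [-1,0,0,0.6,0],
    [-1,0,0,0.6,0],
    [-1,0,0,0.5,0],
    [-1,0,0,0,0],
    [-1,0,0,0,0]
  ]
}}

```text
time_s: 41.98
eef_pos: [0.3603, -0.4052, 0.0455]
tool_rot: [-3.139, 0.061, 0.002]
contact_force: [0.2, 0.1, -1.4]
gripper_width: 0.459
finger_force: 34.8
```

```bash
python3 - <<'E'
from h import *
go(*tray(-1,-.061),.035,TT)
E
```

```text
t 41.98 tcp [ 0.3603 -0.4052  0.0455] rv [-3.139e+00  6.100e-02  2.000e-03] F [ 0.2  0.1 -1.4] w 0.459 ff 34.7957843542099
yaw -0.039 shift units, no turn [-0.04  0.11  0.42] after turn [-0.04  0.11  0.42] twist 0.001
```

Request:
{"fn": "move_arm", "kwargs": {
  "steps": [
    [-1,0,0.1,0.2,0],
    [-1,0,0,0.2,0],
    [-1,0,0,0,0],
    [0,0,0,0,0],
    [0.2,0,0,0,0],
    [0.2,0,0,-0.4,0],
    [0.2,0,0,-0.9,0],
    [0.2,0,0,-0.9,0]
  ]
}}

```text
time_s: 42.65
eef_pos: [0.3601, -0.4085, 0.0925]
tool_rot: [-3.14, 0.063, 0.001]
contact_force: [0.9, 0.4, 0.4]
gripper_width: 0.591
finger_force: 0.0
```

Request:
{"fn": "move_arm", "kwargs": {
  "steps": [
    [0.2,0,-0.3,-0.9,0],
    [0.2,0.1,-0.8,-0.9,0],
    [0.2,0.2,-1,-0.7,0],
    [0.2,0.2,-1,-0.5,0],
    [0.2,0.2,-1,0,-0.03],
    [0.2,0.2,-1,0,-0.03],
    [0.2,0.2,-1,0,0],
    [0.2,0.2,-1,0,0]
  ]
}}

```text
time_s: 43.32
eef_pos: [0.3936, -0.2292, 0.1657]
tool_rot: [-3.14, -0.09, 0.002]
contact_force: [0.6, 1.0, 0.1]
gripper_width: 0.6
finger_force: 0.0
```

```bash
python3 - <<'E'
from h import *
t=optics.grab_frame("top"); s=optics.grab_frame("scene"); c=tray(-1,0)
b25=[(tuple(np.add(a,(0,0,.005))),tuple(np.add(b,(0,0,.005)))) for a,b in box(.18,.04,.02)]
print("tray slot",c,fit([s],b25,(*c,TT),(.006,.006,.04)))
for n,v in(("A",(.6344,.3077,-1.577)),("B",(.4295,.4211,-.05))): print(n,fit([t,s],box(.18,.04,.02),v,(.006,.006,.06)))
go(.43,.15,.2,-.05)
E
```

```text
tray slot [ 0.42008487 -0.41043613] (array([ 0.4033, -0.4068,  0.0149]), np.float64(16.3))
A (array([ 0.6346,  0.3081, -1.567 ]), np.float64(28.1))
B (array([ 0.4297,  0.4211, -0.0579]), np.float64(27.5))
t 43.42 tcp [ 0.3944 -0.2262  0.1656] rv [-3.138e+00 -1.000e-01  2.000e-03] F [-1.2 -0.3 -0.1] w 0.601 ff 0.0
yaw 0.0635 shift units, no turn [  2.37 -14.93  -1.35] after turn [  0.67 -15.1   -1.38] twist 0.072
```

Request:
{"fn": "move_arm", "kwargs": {
  "steps": [
    [0.6,0,0,-0.4,0.036],
    [0.6,0.1,-0.5,-0.5,0.036],
    [0.6,0.1,-1,-0.5,0],
    [0.6,0.1,-1,0,0],
    [0.6,0.1,-1,0,0],
    [0.6,0.1,-1,0,0],
    [0.6,0.1,-1,0,0],
    [0.6,0.1,-1,0,0]
  ]
}}

```text
time_s: 44.08
eef_pos: [0.4196, -0.069, 0.2007]
tool_rot: [3.14, -0.089, -0.002]
contact_force: [0.9, -0.4, -0.7]
gripper_width: 0.797
finger_force: 0.0
```

Request:
{"fn": "move_arm", "kwargs": {
  "steps": [
    [0.6,0.1,-1,0,0],
    [0.6,0,-1,0,0],
    [0.6,0,-1,0,0],
    [0.6,0,-1,0,0],
    [0.6,0,-1,0,0],
    [0.6,0,-1,0,0],
    [0.6,0,-1,0,0],
    [0.6,0,-1,0,0]
  ]
}}

```text
time_s: 44.75
eef_pos: [0.4338, 0.1302, 0.2007]
tool_rot: [3.14, -0.089, -0.002]
contact_force: [0.1, -1.2, 0.1]
gripper_width: 0.798
finger_force: 0.0
```

Request:
{"fn": "move_arm", "kwargs": {
  "steps": [
    [0.6,0,-1,0,0],
    [0.6,-0.2,-1,0,0],
    [0.6,-0.2,-1,0,0],
    [0.6,-0.2,-1,0,0],
    [0.6,-0.2,-1,0,0],
    [0.6,-0.2,-1,0,0],
    [0.6,-0.2,-1,0,0],
    [0.6,-0.2,-1,0,0]
  ]
}}

```text
time_s: 45.42
eef_pos: [0.4106, 0.3316, 0.2006]
tool_rot: [3.139, -0.09, -0.001]
contact_force: [-0.4, -0.7, 0.0]
gripper_width: 0.8
finger_force: 0.0
```

```bash
python3 - <<'E'
from h import *
go(.3698,.4233,.1,-.052)
E
```

```text
t 45.42 tcp [0.4106 0.3316 0.2006] rv [ 3.139e+00 -9.000e-02 -1.000e-03] F [-0.4 -0.7  0. ] w 0.8 ff 0.0
yaw -0.0571 shift units, no turn [-1.84 -3.57  4.02] after turn [-1.82 -3.58  4.02] twist -0.003
```

Request:
{"fn": "move_arm", "kwargs": {
  "steps": [
    [0.6,-0.4,-0.8,0,-0.003],
    [0.6,-0.5,-0.9,0.3,0],
    [0.6,-0.5,-0.9,0.7,0],
    [0.6,-0.4,-0.8,0.9,0],
    [0.6,0,-0.2,0.9,0],
    [0.6,0,0,0.9,0],
    [0.6,0,0,0.5,0],
    [0.6,0,0,0,0]
  ]
}}

```text
time_s: 46.08
eef_pos: [0.3714, 0.4151, 0.0987]
tool_rot: [3.134, -0.08, -0.01]
contact_force: [-0.0, -1.2, -0.4]
gripper_width: 0.799
finger_force: 0.0
```

```bash
python3 - <<'E'
from h import *
go(.3698,.4233,.0295,-.052)
s=optics.grab_frame("scene"); print(fit([s],box(.18,.04,.02),(.4297,.4211,-.055),(.006,.006,.03)))
E
```

```text
t 46.08 tcp [0.3714 0.4151 0.0987] rv [ 3.134 -0.08  -0.01 ] F [-0.  -1.2 -0.4] w 0.799 ff 0.0
yaw -0.051 shift units, no turn [-0.07 -0.34  2.77] after turn [-0.08 -0.32  2.77] twist 0.001
(array([ 0.4292,  0.4216, -0.0403]), np.float64(32.4))
```

Request:
{"fn": "move_arm", "kwargs": {
  "steps": [
    [0.6,0,-0.2,0.4,0],
    [0.6,0,0,0.6,0],
    [0.6,0,0,0.6,0],
    [0.6,0,0,0.5,0],
    [0.6,0,0,0.3,0],
    [0.6,0,0,0,0],
    [0.6,0,0,0,0]
  ]
}}

```text
time_s: 46.72
eef_pos: [0.3742, 0.4224, 0.0432]
tool_rot: [3.14, -0.084, -0.002]
contact_force: [0.2, -0.6, 0.6]
gripper_width: 0.798
finger_force: 0.0
```

```bash
python3 - <<'E'
from h import *
go(.3698,.4233,.0295,-.05)
E
```

```text
t 46.72 tcp [0.3742 0.4224 0.0432] rv [ 3.14e+00 -8.40e-02 -2.00e-03] F [ 0.2 -0.6  0.6] w 0.798 ff 0.0
yaw -0.0536 shift units, no turn [-0.18 -0.03  0.55] after turn [-0.18 -0.03  0.55] twist -0.002
```

Request:
{"fn": "move_arm", "kwargs": {
  "steps": [
    [0.6,-0.18,0,0.2,-0.002],
    [0.6,0,0,0.25,0],
    [0.6,0,0,0.1,0],
    [0.6,0,0,0,0],
    [0,0,0,0,0],
    [-0.2,0,0,0,0],
    [-1,0,0,0,0],
    [-1,0,0,0,0]
  ]
}}

```text
time_s: 47.38
eef_pos: [0.3697, 0.4225, 0.0291]
tool_rot: [3.14, -0.08, -0.002]
contact_force: [-0.1, -1.2, -0.5]
gripper_width: 0.578
finger_force: 0.0
```

Request:
{"fn": "move_arm", "kwargs": {
  "steps": [
    [-1,0,0,0,0],
    [-1,0,0,0,0],
    [-1,0,0,0,0],
    [-1,0,0,0,0]
  ]
}}

```text
time_s: 47.72
eef_pos: [0.3696, 0.4225, 0.0291]
tool_rot: [3.14, -0.08, -0.002]
contact_force: [-1.1, 0.2, 0.6]
gripper_width: 0.457
finger_force: 34.9
```

Request:
{"fn": "move_arm", "kwargs": {
  "steps": [
    [-1,0,0,-0.4,0],
    [-1,0,0,-0.6,0],
    [-1,0,0,-0.6,0],
    [-1,0,0,-0.6,0],
    [-1,0,0,-0.6,-0.035],
    [-1,0,0,0,-0.036],
    [-1,0,0,0,0]
  ]
}}

```text
time_s: 48.3
eef_pos: [0.37, 0.4229, 0.1005]
tool_rot: [-3.139, -0.098, -0.0]
contact_force: [-0.1, 0.7, -0.8]
gripper_width: 0.455
finger_force: 34.9
```

```bash
python3 - <<'E'
from h import *
go(*L(-.185,-.006),.09,TH)
E
```

```text
t 48.3 tcp [0.37   0.4229 0.1005] rv [-3.139 -0.098 -0.   ] F [-0.1  0.7 -0.8] w 0.455 ff 34.928938150405884
yaw 0.0622 shift units, no turn [ 1.7  16.    0.41] after turn [ 1.65 16.01  0.42] twist -0.002
```

Request:
{"fn": "move_arm", "kwargs": {
  "steps": [
    [-1,0.1,0.5,0,0],
    [-1,0.1,0.9,0,0],
    [-1,0.1,0.9,0,0],
    [-1,0.1,0.9,0,0],
    [-1,0.1,0.9,0,0],
    [-1,0.1,0.9,0,0],
    [-1,0.1,0.9,0,0],
    [-1,0.1,0.9,0,0]
  ]
}}

```text
time_s: 48.97
eef_pos: [0.3994, 0.2513, 0.0983]
tool_rot: [3.138, 0.092, -0.005]
contact_force: [-0.1, -0.4, -1.4]
gripper_width: 0.451
finger_force: 34.9
```

Request:
{"fn": "move_arm", "kwargs": {
  "steps": [
    [-1,0.1,0.9,0,0],
    [-1,0.1,0.9,0,0],
    [-1,0.1,0.9,0,0],
    [-1,0.1,0.9,0,0],
    [-1,0.1,0.9,0,0],
    [-1,0.1,0.9,0,0],
    [-1,0.05,0.9,0,0],
    [-1,0,0.9,0,0]
  ]
}}

```text
time_s: 49.63
eef_pos: [0.4261, 0.073, 0.0985]
tool_rot: [3.139, 0.092, -0.005]
contact_force: [-0.5, -0.3, -1.4]
gripper_width: 0.455
finger_force: 34.9
```

Request:
{"fn": "move_arm", "kwargs": {
  "steps": [
    [-1,0,0.9,0,0],
    [-1,0,0.7,0,0],
    [-1,0,0.3,0,0],
    [-1,0,0,0.4,0],
    [-1,0,0,0.5,0],
    [-1,0,0,0.5,0],
    [-1,0,0,0,0]
  ]
}}

```text
time_s: 50.22
eef_pos: [0.4272, 0.0287, 0.0611]
tool_rot: [3.14, 0.097, -0.011]
contact_force: [-0.9, -0.7, -0.8]
gripper_width: 0.455
finger_force: 34.9
```

```bash
python3 - <<'E'
from h import *
go(*L(-.18,-.006),.0415,TH)
E
```

```text
t 50.22 tcp [0.4272 0.0287 0.0611] rv [ 3.14   0.097 -0.011] F [-0.9 -0.7 -0.8] w 0.455 ff 34.93061542510986
yaw 0.0617 shift units, no turn [0.6  0.12 0.78] after turn [0.6  0.13 0.79] twist -0.002
```

Request:
{"fn": "move_arm", "kwargs": {
  "steps": [
    [-1,0.3,0.12,0.3,-0.002],
    [-1,0.3,0,0.25,0],
    [-1,0,0,0.15,0],
    [-1,0,0,0.05,0],
    [-1,0,0,0,0],
    [-1,0.3,0,0,0],
    [-1,0.5,0,0,0],
    [-1,0.5,0,0,0]
  ]
}}

```text
time_s: 50.88
eef_pos: [0.4782, 0.028, 0.0458]
tool_rot: [3.139, 0.101, -0.0]
contact_force: [0.3, -0.1, -0.8]
gripper_width: 0.46
finger_force: 34.9
```

Request:
{"fn": "move_arm", "kwargs": {
  "steps": [
    [-1,0.5,0,0,0],
    [-1,0.4,0,0,0],
    [-1,0.3,0,0,0],
    [-1,0,0,0,0],
    [-1,0,0,0,0]
  ]
}}

```text
time_s: 51.3
eef_pos: [0.5073, 0.0298, 0.0451]
tool_rot: [3.14, 0.1, -0.003]
contact_force: [-0.3, 0.2, -1.1]
gripper_width: 0.452
finger_force: 34.9
```

```bash
python3 - <<'E'
from h import *
go(*L(-.11,-.006),.0415,TH)
E
```

```text
t 51.3 tcp [0.5073 0.0298 0.0451] rv [ 3.14e+00  1.00e-01 -3.00e-03] F [-0.3  0.2 -1.1] w 0.452 ff 34.930248856544495
yaw 0.064 shift units, no turn [ 0.2  -0.04  0.14] after turn [ 0.2  -0.04  0.15] twist -0.001
```

Request:
{"fn": "move_arm", "kwargs": {
  "steps": [
    [-1,0.2,-0.04,0.1,0],
    [-1,0,0,0.05,0],
    [-1,0,0,0,0],
    [-1,0,0,0,0],
    [-0.1,0,0,0,0],
    [0.1,0,0,0,0],
    [0.3,0,0,0,0],
    [0.3,0,0,0,0]
  ]
}}

```text
time_s: 51.97
eef_pos: [0.5125, 0.031, 0.0417]
tool_rot: [3.139, 0.1, -0.001]
contact_force: [0.0, 0.9, -0.6]
gripper_width: 0.594
finger_force: 0.0
```

Request:
{"fn": "move_arm", "kwargs": {
  "steps": [
    [0.3,-0.5,0,0,0],
    [0.3,-0.8,0,0,0],
    [0.3,-0.9,0,0,0],
    [0.3,-0.9,0,0,0],
    [0.3,0,0,-0.6,0],
    [0.3,0,0,-1,0],
    [0.3,0,0,-1,0],
    [0,0,0,-1,0]
  ]
}}

```text
time_s: 52.63
eef_pos: [0.4348, 0.0261, 0.1327]
tool_rot: [3.139, 0.1, -0.002]
contact_force: [0.4, 0.3, 0.1]
gripper_width: 0.624
finger_force: 0.0
```

Request:
{"fn": "move_arm", "kwargs": {
  "steps": [
    [-0.5,0,0,-1,0],
    [-1,0,0,-1,0],
    [-1,0,-0.9,-1,0],
    [-1,0,-1,-1,0],
    [-1,0,-1,-1,0],
    [-1,0,-1,-1,0],
    [-1,0,-1,-0.5,0],
    [-1,0,-0.8,0,0]
  ]
}}

```text
time_s: 53.3
eef_pos: [0.4273, 0.1712, 0.298]
tool_rot: [-3.138, -0.103, -0.008]
contact_force: [0.9, 0.7, -0.1]
gripper_width: 0.057
finger_force: 0.0
```

```bash
python3 - <<'E'
from h import *
go(*L(-.097,.135),.312,TH)
t=optics.grab_frame("top"); q=L(-.05,-.006); print(fit([t],BF,(*q,TH),(.006,.006,.03)),"expected",q)
print(fit([t],BF,(q[0]+.004,q[1]+.02,TH),(.006,.006,.03)))
E
```

```text
t 53.3 tcp [0.4273 0.1712 0.298 ] rv [-3.138 -0.103 -0.008] F [ 0.9  0.7 -0.1] w 0.057 ff 0.0
yaw 0.0654 shift units, no turn [ 3.54  0.18 -0.54] after turn [ 3.54  0.18 -0.56] twist 0.0
(array([0.572 , 0.0348, 0.0888]), np.float64(20.8)) expected [0.57199531 0.03496496]
(array([0.572 , 0.0348, 0.0885]), np.float64(20.8))
```

Placed exactly as expected. Drive.

Request:
{"fn": "move_arm", "kwargs": {
  "steps": [
    [-1,0,0,-0.6,0],
    [-1,0.7,0.1,0,0],
    [-1,0.8,0,0,0],
    [-1,0.8,0,0,0],
    [-1,0.8,0,0,0],
    [-1,0.45,0.1,0,0],
    [-1,0,0,0,0],
    [-1,0,0,0,0]
  ]
}}

```text
time_s: 54.02
eef_pos: [0.5148, 0.1688, 0.3083]
tool_rot: [3.139, 0.1, -0.005]
contact_force: [-1.0, 0.2, 0.2]
gripper_width: 0.012
finger_force: 0.0
```

```bash
python3 - <<'E'
from h import *
go(*L(-.097,.135),.297,TH)
E
```

```text
t 54.02 tcp [0.5148 0.1688 0.3083] rv [ 3.139  0.1   -0.005] F [-1.   0.2  0.2] w 0.012 ff 0.0
yaw 0.0634 shift units, no turn [ 0.06 -0.15  0.45] after turn [ 0.05 -0.15  0.45] twist -0.001
```

Request:
{"fn": "move_arm", "kwargs": {
  "steps": [
    [-1,0.05,-0.12,0.2,0],
    [-1,0,0,0.3,0],
    [-1,-0.05,0,0.35,0],
    [-1,-0.1,0,0.35,0],
    [-1,-0.1,0,0.4,0],
    [-1,-0.1,0,0.4,0],
    [-1,-0.1,0,0.4,0],
    [-1,0,0,0.3,0]
  ]
}}

```text
time_s: 54.68
eef_pos: [0.504, 0.1714, 0.24]
tool_rot: [3.139, 0.101, -0.004]
contact_force: [-1.9, 1.2, 2.4]
gripper_width: 0.006
finger_force: 1.2
```

Request:
{"fn": "move_arm", "kwargs": {
  "steps": [
    [-1,0,0,0.35,0],
    [-1,0,0,0.35,0],
    [-1,0.03,0,0.35,0],
    [-1,0.05,0,0.35,0],
    [-1,0.05,0,0.3,0],
    [-1,0.05,0,0.2,0],
    [-1,0.05,0,0.15,0],
    [-1,0,0,0,0]
  ]
}}

```text
time_s: 55.35
eef_pos: [0.5098, 0.1717, 0.1892]
tool_rot: [3.139, 0.1, -0.006]
contact_force: [-4.4, 0.7, 5.8]
gripper_width: 0.002
finger_force: 3.1
```

Request:
{"fn": "move_arm", "kwargs": {
  "steps": [
    [-1,0.03,0,0.15,0],
    [-1,0.03,0,0.15,0],
    [-1,0,0,0,0]
  ]
}}

```text
time_s: 55.6
eef_pos: [0.5119, 0.1718, 0.1828]
tool_rot: [3.139, 0.1, -0.003]
contact_force: [-4.3, -0.5, 9.4]
gripper_width: 0.003
finger_force: 4.8
```

Request:
{"fn": "move_arm", "kwargs": {
  "steps": [
    [-1,0.03,0,0.15,0],
    [-1,0,0,0,0]
  ]
}}

```text
time_s: 55.77
eef_pos: [0.5128, 0.1719, 0.1801]
tool_rot: [3.139, 0.1, -0.002]
contact_force: [-7.0, -1.5, 12.6]
gripper_width: 0.006
finger_force: 7.0
```

Request:
{"fn": "move_arm", "kwargs": {
  "steps": [
    [-1,0.02,0,0.15,0],
    [-1,0,0,0.15,0],
    [-1,0,0,0,0]
  ]
}}

```text
time_s: 56.02
eef_pos: [0.5146, 0.1721, 0.175]
tool_rot: [3.139, 0.1, 0.003]
contact_force: [-8.0, -2.4, 21.8]
gripper_width: 0.007
finger_force: 11.6
```

Request:
{"fn": "move_arm", "kwargs": {
  "steps": [
    [-1,-0.1,0,-0.6,0],
    [-1,-0.1,0,-0.7,0],
    [-1,0,0,-0.8,0],
    [-1,0,0,-0.9,0],
    [-1,0,0,-0.9,0],
    [-1,0,0,-0.9,0],
    [-1,0,0,-0.9,0],
    [-1,0,0,-0.5,0]
  ]
}}

```text
time_s: 56.68
eef_pos: [0.5097, 0.1717, 0.3283]
tool_rot: [3.14, 0.1, 0.003]
contact_force: [0.3, -0.9, -0.4]
gripper_width: 0.009
finger_force: 0.0
```

Request:
{"fn": "move_arm", "kwargs": {
  "steps": [
    [-1,-0.8,0,0,0],
    [-1,-0.9,0,0,0],
    [-1,-0.9,0,0,0],
    [-0.5,-0.6,0,0.2,0],
    [0,0,0.8,0.8,0],
    [0.6,0,1,0.9,0],
    [0.6,0,1,0.9,0],
    [0.6,0,1,0.9,0]
  ]
}}

```text
time_s: 57.35
eef_pos: [0.4345, 0.0704, 0.2324]
tool_rot: [3.139, 0.101, -0.001]
contact_force: [1.3, 0.1, -0.3]
gripper_width: 0.296
finger_force: 0.0
```

Request:
{"fn": "move_arm", "kwargs": {
  "steps": [
    [0.6,0,1,0.5,0],
    [0.6,0,0.9,0.8,0],
    [0.6,0,0,0.9,0],
    [0.6,0,0,0.9,0],
    [0.6,0,0,0.9,0],
    [0.6,0,0,0.9,0],
    [0.6,0,0,0.3,0],
    [0.6,0,0,0,0]
  ]
}}

```text
time_s: 58.02
eef_pos: [0.4355, 0.0239, 0.1016]
tool_rot: [3.139, 0.1, -0.01]
contact_force: [0.1, -0.0, 0.6]
gripper_width: 0.788
finger_force: 0.0
```

```bash
python3 - <<'E'
from h import *
go(.44,.0265,.0415,TH)
E
```

```text
t 58.02 tcp [0.4355 0.0239 0.1016] rv [ 3.139  0.1   -0.01 ] F [ 0.1 -0.   0.6] w 0.788 ff 0.0
yaw 0.0639 shift units, no turn [ 0.2  -0.09  2.4 ] after turn [ 0.19 -0.09  2.4 ] twist -0.001
```

Request:
{"fn": "move_arm", "kwargs": {
  "steps": [
    [0.6,0,-0.09,0.5,0],
    [0.6,0,0,0.6,0],
    [0.6,0,0,0.6,0],
    [0.6,0,0,0.4,0],
    [0.6,0,0,0,0],
    [0.6,0,0,0,0]
  ]
}}

```text
time_s: 58.52
eef_pos: [0.4376, 0.0265, 0.052]
tool_rot: [3.139, 0.1, -0.002]
contact_force: [0.2, 0.3, 0.2]
gripper_width: 0.8
finger_force: 0.0
```

```bash
python3 - <<'E'
from h import *
go(.5125,.031,.0415,TH)
E
```

```text
t 58.52 tcp [0.4376 0.0265 0.052 ] rv [ 3.139e+00  1.000e-01 -2.000e-03] F [0.2 0.3 0.2] w 0.8 ff 0.0
yaw 0.0639 shift units, no turn [3.   0.01 0.41] after turn [3.   0.01 0.42] twist -0.001
```

Request:
{"fn": "move_arm", "kwargs": {
  "steps": [
    [0.6,0.5,0,0.15,0],
    [0.6,0.7,0,0.15,0],
    [0.6,0.7,0,0.1,0],
    [0.6,0.7,0,0,0],
    [0.6,0.4,0,0,0],
    [-0.1,0,0,0,0],
    [-1,0,0,0,0],
    [-1,0,0,0,0]
  ]
}}

```text
time_s: 59.18
eef_pos: [0.5112, 0.0312, 0.0416]
tool_rot: [3.139, 0.1, -0.003]
contact_force: [0.0, -0.4, -0.4]
gripper_width: 0.651
finger_force: 0.0
```

Request:
{"fn": "move_arm", "kwargs": {
  "steps": [
    [-1,0,0,0,0],
    [-1,0,0,0,0],
    [-1,0,0,0,0],
    [-1,0,0,0,0],
    [-1,-0.4,0,0,0],
    [-1,-0.6,0,0,0],
    [-1,-0.7,0,0,0],
    [-1,-0.7,0,0,0]
  ]
}}

```text
time_s: 59.85
eef_pos: [0.4513, 0.0274, 0.0415]
tool_rot: [3.139, 0.1, -0.001]
contact_force: [0.4, -0.4, 0.6]
gripper_width: 0.451
finger_force: 35.0
```

Request:
{"fn": "move_arm", "kwargs": {
  "steps": [
    [-1,-0.6,0,0,0],
    [-1,-0.2,0,-0.5,0],
    [-1,0,0,-0.7,0],
    [-1,0,0,-0.7,0],
    [-1,0,0,-0.7,0],
    [-1,0,0,-0.4,0],
    [-1,0,0,0,0]
  ]
}}

```text
time_s: 60.43
eef_pos: [0.4333, 0.0263, 0.1184]
tool_rot: [3.139, 0.1, 0.004]
contact_force: [0.4, 0.9, -1.1]
gripper_width: 0.46
finger_force: 35.0
```

```bash
cat >> h.py <<'E'
def screwz(gx,sx,sy,rel=.0296):
    """height of screw patch over the board's plane, held level"""
    s=arm.get_state(); t=optics.grab_frame("top"); W=cloud(t); R=Rn.from_rotvec(s["tool_rot"]).as_matrix(); yw=np.arctan2(R[1,0],R[0,0]); c,si=np.cos(yw),np.sin(yw)
    d=W[...,:2]-np.array(s["eef_pos"])[:2]; lx=d[...,0]*c+d[...,1]*si+gx; ly=-d[...,0]*si+d[...,1]*c; z=W[...,2]-s["eef_pos"][2]
    on=(abs(ly)<.014)&(lx>.02)&(lx<.085)&(abs(z)<.05); rr=np.hypot(lx-sx,ly-sy); a=np.polyfit(lx[on&(rr>.013)],z[on&(rr>.013)],1)
    k=on&(rr<.005); print("screw above wood mm",((z[k]-np.polyval(a,lx[k]))*1000).round(0),"slope",a[0].round(3))
E
python3 - <<'E'
from h import *
screwz(-.06,.050,.006); go(*tray(0,-.06),.11,TT)
E
```

```text
screw above wood mm [ 7. -0. 12. -1. -2.  1.  2.] slope -0.019
t 60.48 tcp [0.4325 0.0262 0.1171] rv [3.139e+00 1.000e-01 1.000e-03] F [-0.3 -0.3 -0.8] w 0.449 ff 34.96091902256012
yaw 0.0638 shift units, no turn [-3.68 14.12  0.29] after turn [-2.18 14.43  0.28] twist 0.067
```

Request:
{"fn": "move_arm", "kwargs": {
  "steps": [
    [-1,0,0,0,0.033],
    [-1,0,0.4,0,0.034],
    [-1,0,0.7,0,0],
    [-1,0,0.9,0,0],
    [-1,0,0.9,0,0],
    [-1,0,0.9,0,0],
    [-1,0,0.9,0,0],
    [-1,-0.1,0.9,0,0]
  ]
}}

```text
time_s: 61.15
eef_pos: [0.4235, -0.1144, 0.115]
tool_rot: [3.141, -0.064, -0.006]
contact_force: [0.4, -0.0, -1.3]
gripper_width: 0.462
finger_force: 35.0
```

Request:
{"fn": "move_arm", "kwargs": {
  "steps": [
    [-1,-0.2,0.9,0,0],
    [-1,-0.2,0.9,0,0],
    [-1,-0.3,0.9,0,0],
    [-1,-0.3,0.9,0,0],
    [-1,-0.3,0.9,0,0],
    [-1,-0.2,0.9,0,0],
    [-1,-0.2,0.9,0,0],
    [-1,-0.2,0.9,0,0]
  ]
}}

```text
time_s: 61.82
eef_pos: [0.3681, -0.2918, 0.1151]
tool_rot: [-3.14, 0.065, 0.006]
contact_force: [-0.2, 0.7, -0.4]
gripper_width: 0.454
finger_force: 35.0
```

Request:
{"fn": "move_arm", "kwargs": {
  "steps": [
    [-1,-0.1,0.8,0,0],
    [-1,0,0.6,0,0],
    [-1,0,0.3,0,0],
    [-1,0,0,0.4,0],
    [-1,0,0,0.5,0],
    [-1,0,0,0.5,0],
    [-1,0,0,0,0],
    [-1,0,0,0,0]
  ]
}}

```text
time_s: 62.48
eef_pos: [0.3647, -0.3319, 0.0802]
tool_rot: [-3.139, 0.063, 0.007]
contact_force: [0.6, 0.7, -1.0]
gripper_width: 0.454
finger_force: 35.0
```

```bash
python3 - <<'E'
from h import *
go(*tray(0,-.06),.0345,TT)
E
```

```text
t 62.48 tcp [ 0.3647 -0.3319  0.0802] rv [-3.139  0.063  0.007] F [ 0.6  0.7 -1. ] w 0.454 ff 34.960922598838806
yaw -0.0398 shift units, no turn [-0.05  0.01  1.83] after turn [-0.06  0.01  1.83] twist 0.001
```

Request:
{"fn": "move_arm", "kwargs": {
  "steps": [
    [-1,-0.05,0,0.5,0],
    [-1,0,0,0.5,0],
    [-1,0,0,0.4,0],
    [-1,0,0,0.3,0],
    [-1,0,0,0.1,0],
    [-1,0,0,0.03,0],
    [-1,0,0,0,0],
    [-1,0,0,0,0]
  ]
}}

```text
time_s: 63.15
eef_pos: [0.3645, -0.3341, 0.0366]
tool_rot: [3.14, -0.065, -0.001]
contact_force: [0.2, 0.9, -1.1]
gripper_width: 0.458
finger_force: 35.0
```

Request:
{"fn": "move_arm", "kwargs": {
  "steps": [
    [0,0,0,0,0],
    [0.2,0,0,0,0],
    [0.2,0,0,0,0],
    [0.2,0,0,-0.4,0],
    [0.2,0,0,-0.9,0],
    [0.2,0,0,-0.9,0],
    [0.2,0,0,-1,0],
    [0.2,0.2,-0.5,-1,0]
  ]
}}

```text
time_s: 63.82
eef_pos: [0.3684, -0.3237, 0.1432]
tool_rot: [3.138, -0.071, -0.002]
contact_force: [0.0, -0.8, 0.2]
gripper_width: 0.601
finger_force: 0.0
```

Request:
{"fn": "move_arm", "kwargs": {
  "steps": [
    [0.6,0.2,-1,-1,0],
    [0.6,0.3,-1,-1,0],
    [0.6,0.3,-1,0,0],
    [0.6,0.3,-1,0,0],
    [0.6,0.3,-1,0,0],
    [0.6,0.2,-1,0,0],
    [0.6,0.2,-1,0,0],
    [0.6,0.2,-1,0,0]
  ]
}}

```text
time_s: 64.48
eef_pos: [0.4282, -0.1226, 0.192]
tool_rot: [3.14, -0.065, -0.0]
contact_force: [-0.2, -0.7, -1.0]
gripper_width: 0.798
finger_force: 0.0
```

```bash
python3 - <<'E'
from h import *
s=st(); print(np.round(s["q"],2))
t=optics.grab_frame("top"); c=optics.grab_frame("scene"); print(fit([t,c],box(.18,.04,.02),(.6344,.3077,-1.571),(.006,.006,.06)))
save(c,"tray2.png",(195,200,290,275),7)
go(.43,.37,.2,-.04)
E
```

```text
t 64.48 tcp [ 0.4282 -0.1226  0.192 ] rv [ 3.14  -0.065 -0.   ] F [-0.2 -0.7 -1. ] w 0.798 ff 0.0
[ 0.26 -0.08 -0.04  2.01 -0.    1.21 -1.39]
(array([ 0.6344,  0.3073, -1.5792]), np.float64(27.9))
t 64.58 tcp [ 0.4291 -0.1194  0.1919] rv [-3.141  0.054 -0.   ] F [ 0.1  0.1 -0.2] w 0.799 ff 0.0
yaw -0.0346 shift units, no turn [ -0.64 -19.57  -0.32] after turn [ -0.75 -19.56  -0.32] twist 0.003
```

View pics/tray2.png

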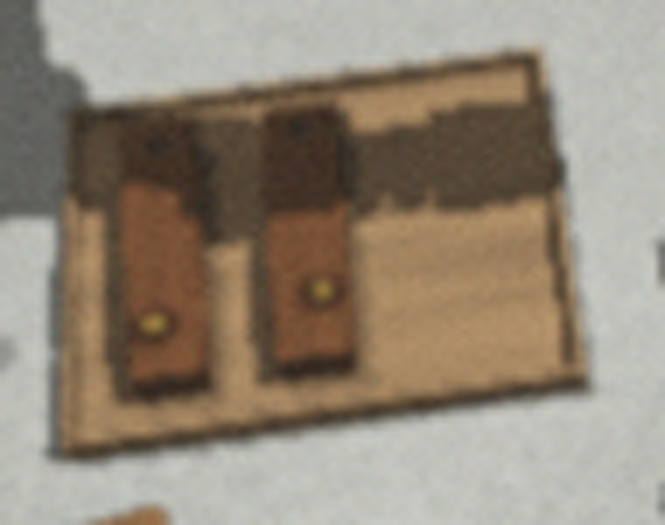

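Two cleats lie flat side by side in the tray at (160,260) and (310,240), right part free. Joint 7 requires a half-turned grasp for A (yaw +1.57).

Request:
{"fn": "move_arm", "kwargs": {
  "steps": [
    [0.6,0.05,-1,-0.3,0],
    [0.6,0.05,-1,0,0],
    [0.6,0.05,-1,0,0],
    [0.6,0,-1,0,0],
    [0.6,0,-1,0,0],
    [0.6,0,-1,0,0],
    [0.6,0,-1,0,0],
    [0.6,0,-1,0,0]
  ]
}}

```text
time_s: 65.25
eef_pos: [0.4402, 0.0764, 0.1992]
tool_rot: [3.14, -0.066, -0.0]
contact_force: [1.4, -0.6, -0.4]
gripper_width: 0.8
finger_force: 0.0
```

Request:
{"fn": "move_arm", "kwargs": {
  "steps": [
    [0.6,0,-1,0,0],
    [0.6,0,-1,0,0],
    [0.6,0,-1,0,0],
    [0.6,0,-1,0,0],
    [0.6,0,-1,0,0],
    [0.6,0,-1,0,0],
    [0.6,0,-1,0,0],
    [0.6,0,-1,0,0]
  ]
}}

```text
time_s: 65.92
eef_pos: [0.4488, 0.2762, 0.199]
tool_rot: [3.14, -0.067, -0.0]
contact_force: [-0.6, 0.1, 0.5]
gripper_width: 0.806
finger_force: 0.0
```

Request:
{"fn": "move_arm", "kwargs": {
  "steps": [
    [0.6,0,-1,0,0],
    [0.6,0,-1,0,0],
    [0.6,0,-1,0,0],
    [0.6,0,-0.6,0,0],
    [0.6,0,0,0,-0.079],
    [0.6,0,0,0,-0.079],
    [0.6,0,0,0,-0.079],
    [0.6,0,0,0,-0.079]
  ]
}}

```text
time_s: 66.58
eef_pos: [0.4527, 0.3651, 0.1987]
tool_rot: [3.058, 0.717, -0.001]
contact_force: [-0.4, 0.4, -0.7]
gripper_width: 0.801
finger_force: 0.0
```

Request:
{"fn": "move_arm", "kwargs": {
  "steps": [
    [0.6,0,0,0,-0.079],
    [0.6,0,0,0,-0.079],
    [0.6,0,0,0,-0.079],
    [0.6,0,0,0,-0.079],
    [0.6,0,0,0,-0.079],
    [0.6,0,0,0,-0.079],
    [0.6,0,0,0,-0.079],
    [0.6,0,0,0,-0.079]
  ]
}}

```text
time_s: 67.25
eef_pos: [0.4529, 0.3648, 0.1987]
tool_rot: [2.348, 2.086, -0.002]
contact_force: [0.1, -0.5, 0.1]
gripper_width: 0.801
finger_force: 0.0
```

```bash
python3 - <<'E'
from h import *
go(.6346,.3675,.12,1.567); print(np.round(arm.get_state()["q"],2))
E
```

```text
t 67.25 tcp [0.4529 0.3648 0.1987] rv [ 2.348e+00  2.086e+00 -2.000e-03] F [ 0.1 -0.5  0.1] w 0.801 ff 0.0
yaw 1.4527 shift units, no turn [0.97 7.21 3.15] after turn [0.13 7.27 3.15] twist -0.073
[-0.11  0.28 -0.72  1.67  0.19  1.26 -0.99]
```

Request:
{"fn": "move_arm", "kwargs": {
  "steps": [
    [0.6,0,0,0,-0.073],
    [0.6,0.1,0.7,0,0],
    [0.6,0,0.9,0,0],
    [0.6,0,0.9,0,0],
    [0.6,0,0.9,0,0],
    [0.6,0,0.9,0,0],
    [0.6,0,0.9,0.3,0],
    [0.6,0,0.9,0.7,0]
  ]
}}

```text
time_s: 67.92
eef_pos: [0.6077, 0.3667, 0.1759]
tool_rot: [2.231, 2.209, 0.005]
contact_force: [-0.1, -0.1, 0.2]
gripper_width: 0.802
finger_force: 0.0
```

Request:
{"fn": "move_arm", "kwargs": {
  "steps": [
    [0.6,0,0.7,0.9,0],
    [0.6,0,0.4,0.9,0],
    [0.6,0,0,0.9,0],
    [0.6,0,0,0.6,0],
    [0.6,0,0,0,0],
    [0.6,0,0,0,0]
  ]
}}

```text
time_s: 68.42
eef_pos: [0.6315, 0.3663, 0.0901]
tool_rot: [-2.23, -2.212, 0.005]
contact_force: [0.5, 0.6, 0.6]
gripper_width: 0.8
finger_force: 0.0
```

```bash
python3 - <<'E'
from h import *
go(.6346,.3675,.0295,1.567)
E
```

```text
t 68.42 tcp [0.6315 0.3663 0.0901] rv [-2.23  -2.212  0.005] F [0.5 0.6 0.6] w 0.8 ff 0.0
yaw 1.5626 shift units, no turn [0.05 0.13 2.42] after turn [0.05 0.12 2.42] twist -0.003
```

Request:
{"fn": "move_arm", "kwargs": {
  "steps": [
    [0.6,0.05,0.12,0.4,-0.003],
    [0.6,0,0,0.6,0],
    [0.6,0,0,0.6,0],
    [0.6,0,0,0.4,0],
    [0.6,0,0,0.2,0],
    [0.6,0,0,0,0],
    [0.6,0,0,0,0]
  ]
}}

```text
time_s: 69.0
eef_pos: [0.6346, 0.3678, 0.0349]
tool_rot: [-2.225, -2.217, 0.003]
contact_force: [1.0, 0.5, 1.2]
gripper_width: 0.799
finger_force: 0.0
```

```bash
python3 - <<'E'
from h import *
go(.6346,.3675,.0295,1.567)
E
```

```text
t 69.0 tcp [0.6346 0.3678 0.0349] rv [-2.225 -2.217  0.003] F [1.  0.5 1.2] w 0.799 ff 0.0
yaw 1.5673 shift units, no turn [-0.01  0.    0.21] after turn [-0.01  0.    0.21] twist 0.0
```

Request:
{"fn": "move_arm", "kwargs": {
  "steps": [
    [0.6,0,0,0.2,0],
    [0.6,0,0,0,0],
    [0,0,0,0,0],
    [-0.2,0,0,0,0],
    [-1,0,0,0,0],
    [-1,0,0,0,0],
    [-1,0,0,0,0],
    [-1,0,0,0,0]
  ]
}}

```text
time_s: 69.67
eef_pos: [0.635, 0.3679, 0.0305]
tool_rot: [-2.225, -2.217, 0.002]
contact_force: [-0.2, -1.1, -0.1]
gripper_width: 0.452
finger_force: 35.0
```

Request:
{"fn": "move_arm", "kwargs": {
  "steps": [
    [-1,0,0,0,0],
    [-1,0,0,0,0],
    [-1,0,0,-0.4,0],
    [-1,0,0,-0.7,0],
    [-1,0,0,-0.7,0],
    [-1,0,0,-0.7,0],
    [-1,0,0,-0.5,0],
    [-1,0,-0.5,0,0]
  ]
}}

```text
time_s: 70.33
eef_pos: [0.6261, 0.3682, 0.1093]
tool_rot: [2.227, 2.213, 0.008]
contact_force: [0.2, -0.9, -0.2]
gripper_width: 0.462
finger_force: 35.0
```

Request:
{"fn": "move_arm", "kwargs": {
  "steps": [
    [-1,0,-0.8,0,0],
    [-1,0,-0.9,0,0],
    [-1,0,-0.9,0,0],
    [-1,0,-0.9,0,0],
    [-1,0,-0.9,0,0],
    [-1,0,-0.9,0,0],
    [-1,0,-0.9,0,0],
    [-1,0,-0.5,0,0]
  ]
}}

```text
time_s: 71.0
eef_pos: [0.4518, 0.369, 0.1058]
tool_rot: [-2.222, -2.219, 0.004]
contact_force: [-0.2, 0.2, -2.2]
gripper_width: 0.455
finger_force: 35.0
```

Request:
{"fn": "move_arm", "kwargs": {
  "steps": [
    [-1,0,0,0,-0.079],
    [-1,0,0,0,-0.079],
    [-1,0,0,0,-0.079],
    [-1,0,0,0,-0.079],
    [-1,0,0,0,-0.079],
    [-1,0,0,0,-0.079],
    [-1,0,0,0,-0.079],
    [-1,0,0,0,-0.079]
  ]
}}

```text
time_s: 71.67
eef_pos: [0.4554, 0.3684, 0.1058]
tool_rot: [-0.892, -3.011, 0.001]
contact_force: [-0.6, 0.9, -1.0]
gripper_width: 0.459
finger_force: 35.0
```

Request:
{"fn": "move_arm", "kwargs": {
  "steps": [
    [-1,0,0,0,-0.079],
    [-1,0,0,0,-0.079],
    [-1,0,0,0,-0.079],
    [-1,0,0,0,-0.079],
    [-1,0,0,0,-0.079],
    [-1,0,0,0,0]
  ]
}}

```text
time_s: 72.17
eef_pos: [0.4554, 0.3683, 0.1056]
tool_rot: [0.065, -3.139, 0.001]
contact_force: [-0.2, 0.5, -1.9]
gripper_width: 0.455
finger_force: 35.0
```

```bash
python3 - <<'E'
from h import *
go(*L(-.19,0),.095,TH+np.pi); print(np.round(arm.get_state()["q"],2))
E
```

```text
t 72.17 tcp [0.4554 0.3683 0.1056] rv [ 6.500e-02 -3.139e+00  1.000e-03] F [-0.2  0.5 -1.9] w 0.455 ff 34.981611371040344
yaw -3.1005 shift units, no turn [  1.49 -13.41   0.43] after turn [  1.81 -13.37   0.42] twist -4.015
[ 0.09  0.5  -1.02  1.75  0.46  1.16  0.55]
```

Request:
{"fn": "move_arm", "kwargs": {
  "steps": [
    [-1,0,-0.5,0,-0.015],
    [-1,0.1,-0.9,0,0],
    [-1,0.1,-0.9,0,0],
    [-1,0.1,-0.9,0,0],
    [-1,0.1,-0.9,0,0],
    [-1,0.1,-0.9,0,0],
    [-1,0.1,-0.9,0,0],
    [-1,0.1,-0.9,0,0]
  ]
}}

```text
time_s: 72.83
eef_pos: [0.4478, 0.1965, 0.1058]
tool_rot: [0.091, -3.139, 0.001]
contact_force: [-0.5, -0.4, -1.4]
gripper_width: 0.452
finger_force: 35.0
```

Request:
{"fn": "move_arm", "kwargs": {
  "steps": [
    [-1,0.1,-0.9,0,0],
    [-1,0.1,-0.9,0,0],
    [-1,0.1,-0.9,0,0],
    [-1,0.1,-0.9,0,0],
    [-1,0.1,-0.9,0,0],
    [-1,0.1,-0.9,0,0],
    [-1,0,-0.5,0,0],
    [-1,0,0,0,0]
  ]
}}

```text
time_s: 73.5
eef_pos: [0.4422, 0.046, 0.106]
tool_rot: [0.084, -3.139, 0.005]
contact_force: [0.1, -1.2, -2.0]
gripper_width: 0.454
finger_force: 35.0
```

```bash
sed -i 's#tw=(yw-yaw)/(np.pi/2)#tw=((yw-yaw+np.pi)%(2*np.pi)-np.pi)/(np.pi/2)#' h.py; python3 - <<'E'
from h import *
go(*L(-.185,0),.0425,TH+np.pi); print(np.round(arm.get_state()["q"],2))
E
```

```text
t 73.5 tcp [0.4422 0.046  0.106 ] rv [ 0.084 -3.139  0.005] F [ 0.1 -1.2 -2. ] w 0.454 ff 34.983662366867065
yaw -3.0879 shift units, no turn [ 0.24 -0.53  2.54] after turn [ 0.25 -0.54  2.54] twist -0.007
[ 0.93  0.09 -1.11  2.08  0.1   1.03  1.39]
```

Request:
{"fn": "move_arm", "kwargs": {
  "steps": [
    [-1,0.2,-0.5,0.3,-0.007],
    [-1,0,0,0.5,0],
    [-1,0,0,0.5,0],
    [-1,0,0,0.5,0],
    [-1,0,0,0.4,0],
    [-1,0,0,0.2,0],
    [-1,0,0,0,0],
    [-1,0,0,0,0]
  ]
}}

```text
time_s: 74.17
eef_pos: [0.4379, 0.0376, 0.0461]
tool_rot: [0.115, -3.138, -0.0]
contact_force: [0.8, 0.5, -1.2]
gripper_width: 0.458
finger_force: 35.0
```

```bash
python3 - <<'E'
from h import *
go(*L(-.126,0),.0425,TH+np.pi)
E
```

```text
t 74.17 tcp [0.4379 0.0376 0.0461] rv [ 0.115 -3.138 -0.   ] F [ 0.8  0.5 -1.2] w 0.458 ff 34.984374046325684
yaw -3.0682 shift units, no turn [-2.31 -0.23  0.14] after turn [-2.31 -0.22  0.14] twist 0.005
```

Request:
{"fn": "move_arm", "kwargs": {
  "steps": [
    [-1,-0.2,-0.2,0.08,0.005],
    [-1,-0.4,0,0,0],
    [-1,-0.5,0,0,0],
    [-1,-0.5,0,0,0],
    [-1,-0.4,0,0,0],
    [-1,-0.3,0,0,0],
    [-1,0,0,0,0],
    [-1,0,0,0,0]
  ]
}}

```text
time_s: 74.83
eef_pos: [0.4955, 0.0358, 0.0437]
tool_rot: [0.103, -3.138, 0.0]
contact_force: [-0.3, 0.2, -1.0]
gripper_width: 0.455
finger_force: 35.0
```

```bash
python3 - <<'E'
from h import *
go(*L(-.126,0),.0425,TH+np.pi)
E
```

```text
t 74.83 tcp [0.4955 0.0358 0.0437] rv [ 0.103 -3.138  0.   ] F [-0.3  0.2 -1. ] w 0.455 ff 34.9844491481781
yaw -3.0762 shift units, no turn [-0.01  0.01  0.05] after turn [-0.01  0.01  0.05] twist 0.0
```

Request:
{"fn": "move_arm", "kwargs": {
  "steps": [
    [-1,0,0,0.05,0],
    [-1,0,0,0,0],
    [-0.1,0,0,0,0],
    [0.1,0,0,0,0],
    [0.3,0,0,0,0],
    [0.3,0,0,0,0],
    [0.3,0.5,0,0,0],
    [0.3,0.9,0,0,0]
  ]
}}

```text
time_s: 75.5
eef_pos: [0.4623, 0.0339, 0.0431]
tool_rot: [-0.102, 3.139, 0.002]
contact_force: [-0.9, -0.0, 1.0]
gripper_width: 0.638
finger_force: 0.0
```

Request:
{"fn": "move_arm", "kwargs": {
  "steps": [
    [0.3,0.9,0,0,0],
    [0.3,0,0,0,0],
    [0.3,0,0,-0.6,0],
    [0.3,0,0,-1,0],
    [0.3,0,0,-1,0],
    [0,0,0,-1,0],
    [-0.5,0,0,-1,0],
    [-1,0,0,-1,0]
  ]
}}

```text
time_s: 76.17
eef_pos: [0.4384, 0.0321, 0.184]
tool_rot: [0.104, -3.139, 0.002]
contact_force: [0.4, -0.6, -0.6]
gripper_width: 0.506
finger_force: 0.0
```

Request:
{"fn": "move_arm", "kwargs": {
  "steps": [
    [-1,0,0.9,-1,0],
    [-1,0,1,-1,0],
    [-1,0,1,-1,0],
    [-1,0,1,-1,0],
    [-1,0,1,-1,0],
    [-1,0,0.7,-0.3,0],
    [-1,0,0,0,0]
  ]
}}

```text
time_s: 76.75
eef_pos: [0.4298, 0.177, 0.3177]
tool_rot: [-0.114, 3.136, -0.0]
contact_force: [-0.7, 0.5, -1.3]
gripper_width: 0.025
finger_force: 0.0
```

```bash
python3 - <<'E'
from h import *
go(*L(-.097,.135),.312,TH+np.pi); print(np.round(arm.get_state()["q"],2))
t=optics.grab_frame("top"); q=L(-.066,0); print(fit([t],BF,(*q,TH),(.006,.006,.03)),"expected",q)
E
```

```text
t 76.75 tcp [0.4298 0.177  0.3177] rv [-0.114  3.136 -0.   ] F [-0.7  0.5 -1.3] w 0.025 ff 0.0
yaw -3.069 shift units, no turn [-3.42 -0.42  0.24] after turn [-3.43 -0.4   0.23] twist 0.005
[ 0.96 -0.23 -1.2   1.75 -0.21  1.48  1.42]
(array([0.553 , 0.0376, 0.0558]), np.float64(19.2)) expected [0.55563938 0.03991302]
```

```bash
python3 - <<'E'
from h import *
for i in range(3):
    t=optics.grab_frame("top"); q=L(-.066,0); print(fit([t],BF,(*q,TH),(.006,.006,.02)), fit([t],BF[:1]+BF[1:],(q[0]-.003,q[1]-.002,TH-.01),(.003,.003,.02)))
W=cloud(t); c,si=np.cos(TH),np.sin(TH); d=W[...,:2]-O; lx=d[...,0]*c+d[...,1]*si; ly=-d[...,0]*si+d[...,1]*c
m=(W[...,2]>.022)&(W[...,2]<.042)&(abs(ly)<.05)&(lx>-.2)&(lx<-.045)
for a in np.arange(-.16,-.05,.01):
    k=m&(abs(lx-a)<.005); print(round(a,3),k.sum(),ly[k].min().round(4) if k.any() else "",ly[k].max().round(4) if k.any() else "")
print([np.round(x["at"],4) for x in optics.place_of(t,"board3") if abs(x["at"][1]-.04)<.03])
save(t,"b3.png",(275,130,330,215),7)
E
```

```text
(array([0.552 , 0.0369, 0.0403]), np.float64(19.5)) (array([0.552 , 0.0369, 0.0404]), np.float64(19.5))
(array([0.5529, 0.0383, 0.0513]), np.float64(19.1)) (array([0.5529, 0.0383, 0.0513]), np.float64(19.1))
(array([0.5533, 0.0383, 0.0542]), np.float64(19.1)) (array([0.5534, 0.0377, 0.0516]), np.float64(19.1))
-0.16 7 -0.0226 0.0019
-0.15 31 -0.03 0.0161
-0.14 33 -0.0235 0.0475
-0.13 32 -0.0486 0.0148
-0.12 34 -0.0278 0.0465
-0.11 33 -0.0218 0.0457
-0.1 31 -0.0224 0.0167
-0.09 31 -0.023 0.0162
-0.08 30 -0.02 0.0157
-0.07 31 -0.0204 0.0151
-0.06 33 -0.021 0.0145
[array([0.5546, 0.0411, 0.0131])]
```

View pics/b3.png

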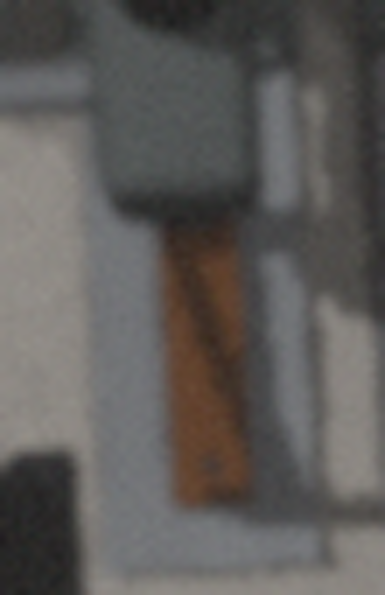

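Cleat 3 sits ~2.5 mm short and ~3 mm to the right, at crop (210,360). I'll re-grip and nudge it.

Request:
{"fn": "move_arm", "kwargs": {
  "steps": [
    [-0.5,-0.1,-0.8,0.9,0],
    [0.3,0,-1,0.9,0],
    [0.6,0,-1,0.9,0],
    [0.6,0,-1,0.9,0],
    [0.6,0,-1,0.9,0],
    [0.6,0,-0.8,0.9,0],
    [0.6,0,0,0.9,0],
    [0.6,0,0,0.9,0]
  ]
}}

```text
time_s: 77.67
eef_pos: [0.4398, 0.0293, 0.1331]
tool_rot: [0.095, -3.137, 0.001]
contact_force: [0.0, 0.6, -0.5]
gripper_width: 0.529
finger_force: 0.0
```

Request:
{"fn": "move_arm", "kwargs": {
  "steps": [
    [0.6,0,0,0.9,0],
    [0.6,0,0,0.7,0],
    [0.6,0,0,0.5,0],
    [0.6,0,0,0.4,0],
    [0.6,0,0,0,0],
    [0.6,0,0,0,0]
  ]
}}

```text
time_s: 78.17
eef_pos: [0.4396, 0.0316, 0.0717]
tool_rot: [0.101, -3.136, -0.001]
contact_force: [-0.8, -0.1, 0.7]
gripper_width: 0.798
finger_force: 0.0
```

```bash
python3 - <<'E'
from h import *
go(*L(-.1285,0),.0425,TH+np.pi)
E
```

```text
t 78.17 tcp [0.4396 0.0316 0.0717] rv [ 1.010e-01 -3.136e+00 -1.000e-03] F [-0.8 -0.1  0.7] w 0.798 ff 0.0
yaw -3.0769 shift units, no turn [-2.16  0.03  1.16] after turn [-2.16  0.03  1.17] twist -0.0
```

Request:
{"fn": "move_arm", "kwargs": {
  "steps": [
    [0.6,0,0,0.5,0],
    [0.6,0,0,0.4,0],
    [0.6,0,0,0.25,0],
    [0.6,0,0,0,0],
    [0.6,-0.5,0,0,0],
    [0.6,-0.7,0,0,0],
    [0.6,-0.6,0,0,0],
    [0.6,-0.36,0,0,0]
  ]
}}

```text
time_s: 78.83
eef_pos: [0.4966, 0.0354, 0.0447]
tool_rot: [-0.102, 3.139, -0.0]
contact_force: [-0.6, 0.0, -0.2]
gripper_width: 0.797
finger_force: 0.0
```

Request:
{"fn": "move_arm", "kwargs": {
  "steps": [
    [0.6,0,0,0,0],
    [0,0,0,0,0],
    [-1,0,0,0,0],
    [-1,0,0,0,0],
    [-1,0,0,0,0],
    [-1,0,0,0,0],
    [-1,0,0,0,0],
    [-1,0,0,0,0]
  ]
}}

```text
time_s: 79.5
eef_pos: [0.4941, 0.0354, 0.0438]
tool_rot: [0.103, -3.138, 0.002]
contact_force: [-1.3, -0.1, 1.4]
gripper_width: 0.456
finger_force: 35.0
```

```bash
python3 - <<'E'
from h import *
go(*L(-.126,.0025),.0425,TH+np.pi)
E
```

```text
t 79.5 tcp [0.4941 0.0354 0.0438] rv [ 1.030e-01 -3.138e+00  2.000e-03] F [-1.3 -0.1  1.4] w 0.456 ff 34.981639981269836
yaw -3.0762 shift units, no turn [-0.07  0.12  0.05] after turn [-0.07  0.12  0.05] twist 0.0
```

Request:
{"fn": "move_arm", "kwargs": {
  "steps": [
    [-1,-0.05,0.06,0,0],
    [-1,-0.05,0.06,0,0],
    [-1,0,0,0,0],
    [-1,0,0,0,0],
    [-0.1,0,0,0,0],
    [0.1,0,0,0,0],
    [0.3,0,0,0,0],
    [0.3,0,0,0,0]
  ]
}}

```text
time_s: 80.17
eef_pos: [0.4966, 0.0388, 0.0436]
tool_rot: [0.103, -3.138, 0.001]
contact_force: [0.1, -0.3, 0.2]
gripper_width: 0.596
finger_force: 0.0
```

Request:
{"fn": "move_arm", "kwargs": {
  "steps": [
    [0.3,0.5,0,0,0],
    [0.3,0.9,0,0,0],
    [0.3,0.9,0,0,0],
    [0.3,0,0,0,0],
    [0.3,0,0,-0.6,0],
    [0.3,0,0,-1,0],
    [0.3,0,0,-1,0],
    [0,0,0,-1,0]
  ]
}}

```text
time_s: 80.83
eef_pos: [0.4394, 0.0355, 0.1346]
tool_rot: [0.104, -3.138, -0.001]
contact_force: [0.4, -1.1, 0.7]
gripper_width: 0.625
finger_force: 0.0
```

Request:
{"fn": "move_arm", "kwargs": {
  "steps": [
    [-0.5,0,0,-1,0],
    [-1,0,0,-1,0],
    [-1,0,0.8,-1,0],
    [-1,0,1,-1,0],
    [-1,0,1,-1,0],
    [-1,0,1,-1,0],
    [-1,0,1,-1,0],
    [-1,0,0.6,-0.2,0]
  ]
}}

```text
time_s: 81.5
eef_pos: [0.4321, 0.1737, 0.3177]
tool_rot: [-0.108, 3.135, -0.001]
contact_force: [0.2, 0.1, -0.1]
gripper_width: 0.059
finger_force: 0.0
```

```bash
python3 - <<'E'
from h import *
go(*L(-.097,.135),.312,TH+np.pi); print(np.round(arm.get_state()["q"],2))
q=L(-.066,0); print("expected",q)
for i in range(2):
    t=optics.grab_frame("top"); print(fit([t],BF,(*q,TH),(.006,.006,.03)))
E
```

```text
t 81.5 tcp [0.4321 0.1737 0.3177] rv [-1.080e-01  3.135e+00 -1.000e-03] F [ 0.2  0.1 -0.1] w 0.059 ff 0.0
yaw -3.0725 shift units, no turn [-3.34 -0.27  0.24] after turn [-3.34 -0.26  0.23] twist 0.003
[ 1.   -0.24 -1.22  1.74 -0.23  1.48  1.45]
expected [0.55563938 0.03991302]
(array([0.5565, 0.0426, 0.075 ]), np.float64(20.0))
(array([0.5557, 0.0414, 0.026 ]), np.float64(19.6))
```

Request:
{"fn": "move_arm", "kwargs": {
  "steps": [
    [-1,-0.7,0,0,0.003],
    [-1,-0.8,-0.1,0,0],
    [-1,-0.8,-0.1,0,0],
    [-1,-0.7,-0.05,0,0],
    [-1,-0.34,0,0.2,0],
    [-1,0,0,0,0],
    [-1,0,0,0,0]
  ]
}}

```text
time_s: 82.18
eef_pos: [0.5091, 0.168, 0.3075]
tool_rot: [0.097, -3.134, 0.001]
contact_force: [-0.8, 0.5, 0.6]
gripper_width: 0.005
finger_force: 0.0
```

```bash
python3 - <<'E'
from h import *
go(*L(-.097,.135),.297,TH+np.pi)
E
```

```text
t 82.18 tcp [0.5091 0.168  0.3075] rv [ 9.700e-02 -3.134e+00  1.000e-03] F [-0.8  0.5  0.6] w 0.005 ff 0.0
yaw -3.08 shift units, no turn [-0.29  0.17  0.42] after turn [-0.28  0.17  0.42] twist -0.002
```

Request:
{"fn": "move_arm", "kwargs": {
  "steps": [
    [-1,-0.25,0.15,0.2,0],
    [-1,0,0,0.3,0],
    [-1,0.05,0,0.35,0],
    [-1,0.1,0,0.35,0],
    [-1,0.1,0,0.4,0],
    [-1,0.1,0,0.4,0],
    [-1,0.1,0,0.4,0],
    [-1,0,0,0.3,0]
  ]
}}

```text
time_s: 82.85
eef_pos: [0.5034, 0.1716, 0.2402]
tool_rot: [0.096, -3.137, 0.004]
contact_force: [-1.6, -0.2, 3.2]
gripper_width: 0.006
finger_force: 1.2
```

Request:
{"fn": "move_arm", "kwargs": {
  "steps": [
    [-1,0,0,0.35,0],
    [-1,0,0,0.35,0],
    [-1,-0.03,0,0.35,0],
    [-1,-0.05,0,0.35,0],
    [-1,-0.05,0,0.3,0],
    [-1,-0.05,0,0.2,0],
    [-1,-0.05,0,0.15,0],
    [-1,0,0,0,0]
  ]
}}

```text
time_s: 83.52
eef_pos: [0.509, 0.172, 0.1892]
tool_rot: [0.096, -3.134, 0.003]
contact_force: [-4.4, -2.1, 5.4]
gripper_width: 0.005
finger_force: 2.9
```

Request:
{"fn": "move_arm", "kwargs": {
  "steps": [
    [-1,-0.03,0,0.15,0],
    [-1,-0.03,0,0.15,0],
    [-1,0,0,0,0]
  ]
}}

```text
time_s: 83.77
eef_pos: [0.5112, 0.1722, 0.1826]
tool_rot: [0.096, -3.136, 0.003]
contact_force: [-3.8, -1.4, 9.4]
gripper_width: 0.003
finger_force: 4.8
```

Request:
{"fn": "move_arm", "kwargs": {
  "steps": [
    [-1,-0.03,0,0.15,0],
    [-1,0,0,0,0]
  ]
}}

```text
time_s: 83.93
eef_pos: [0.5122, 0.1723, 0.1798]
tool_rot: [0.096, -3.137, 0.004]
contact_force: [-4.9, -1.7, 14.1]
gripper_width: 0.002
finger_force: 7.1
```

Same profile as before. Final push, then release, retract and re-grip.

Request:
{"fn": "move_arm", "kwargs": {
  "steps": [
    [-1,-0.02,0,0.15,0],
    [-1,0,0,0.12,0],
    [-1,0,0,0,0]
  ]
}}

```text
time_s: 84.18
eef_pos: [0.5139, 0.1725, 0.1749]
tool_rot: [0.096, -3.14, 0.004]
contact_force: [-7.7, -4.5, 22.9]
gripper_width: 0.008
finger_force: 11.6
```

Request:
{"fn": "move_arm", "kwargs": {
  "steps": [
    [-1,0.1,0,-0.6,0],
    [-1,0.1,0,-0.7,0],
    [-1,0,0,-0.8,0],
    [-1,0,0,-0.9,0],
    [-1,0,0,-0.9,0],
    [-1,0,0,-0.9,0],
    [-1,0,0,-0.9,0],
    [-1,0,0,-0.4,0]
  ]
}}

```text
time_s: 84.85
eef_pos: [0.5093, 0.1725, 0.3268]
tool_rot: [-0.095, 3.139, -0.001]
contact_force: [0.2, -0.8, 1.4]
gripper_width: 0.009
finger_force: 0.0
```

Request:
{"fn": "move_arm", "kwargs": {
  "steps": [
    [-1,0.8,0,0,0],
    [-1,0.9,0,0,0],
    [-1,0.9,0,0,0],
    [-0.5,0.3,0,0.2,0],
    [0,0,-0.8,0.8,0],
    [0.6,0,-1,0.9,0],
    [0.6,0,-1,0.9,0],
    [0.6,0,-1,0.9,0]
  ]
}}

```text
time_s: 85.52
eef_pos: [0.4434, 0.071, 0.2312]
tool_rot: [0.096, -3.137, 0.007]
contact_force: [0.2, 0.4, -0.4]
gripper_width: 0.302
finger_force: 0.0
```

Request:
{"fn": "move_arm", "kwargs": {
  "steps": [
    [0.6,0,-1,0.7,0],
    [0.6,0,-0.4,0.9,0],
    [0.6,0,0,0.9,0],
    [0.6,0,0,0.9,0],
    [0.6,0,0,0.9,0],
    [0.6,0,0,0.6,0],
    [0.6,0,0,0,0],
    [0.6,0,0,0,0]
  ]
}}

```text
time_s: 86.18
eef_pos: [0.4444, 0.0378, 0.1094]
tool_rot: [0.098, -3.134, 0.001]
contact_force: [0.0, 0.7, 0.6]
gripper_width: 0.789
finger_force: 0.0
```

```bash
python3 - <<'E'
from h import *
go(.4966,.0388,.0436,TH+np.pi)
E
```

```text
t 86.18 tcp [0.4444 0.0378 0.1094] rv [ 9.800e-02 -3.134e+00  1.000e-03] F [0.  0.7 0.6] w 0.789 ff 0.0
yaw -3.0793 shift units, no turn [-2.1  -0.09  2.62] after turn [-2.09 -0.09  2.63] twist -0.002
```

Request:
{"fn": "move_arm", "kwargs": {
  "steps": [
    [0.6,0.2,-0.08,0.4,0],
    [0.6,0,0,0.6,0],
    [0.6,0,0,0.6,0],
    [0.6,0,0,0.6,0],
    [0.6,0,0,0.35,0],
    [0.6,0,0,0,0],
    [0.6,0,0,0,0]
  ]
}}

```text
time_s: 86.77
eef_pos: [0.4402, 0.0351, 0.0469]
tool_rot: [0.097, -3.136, 0.003]
contact_force: [0.1, 1.0, -0.4]
gripper_width: 0.8
finger_force: 0.0
```

Request:
{"fn": "move_arm", "kwargs": {
  "steps": [
    [0.6,-0.5,0,0,0],
    [0.6,-0.7,0,0,0],
    [0.6,-0.6,0,0,0],
    [0.6,-0.4,0,0,0],
    [0.6,0,0,0,0],
    [0,0,0,0,0],
    [-1,0,0,0,0],
    [-1,0,0,0,0]
  ]
}}

```text
time_s: 87.43
eef_pos: [0.4941, 0.0383, 0.0464]
tool_rot: [0.097, -3.135, 0.005]
contact_force: [-0.1, 0.3, -0.3]
gripper_width: 0.654
finger_force: 0.0
```

Request:
{"fn": "move_arm", "kwargs": {
  "steps": [
    [-1,0,0,0,0],
    [-1,0,0,0,0],
    [-1,0,0,0,0],
    [-1,0,0,0,0],
    [-1,0,0,0,0]
  ]
}}

```text
time_s: 87.85
eef_pos: [0.4947, 0.0383, 0.0464]
tool_rot: [0.096, -3.135, 0.004]
contact_force: [-1.0, -1.1, 1.4]
gripper_width: 0.454
finger_force: 34.9
```

Request:
{"fn": "move_arm", "kwargs": {
  "steps": [
    [-1,0.4,0,0,0],
    [-1,0.6,0,0,0],
    [-1,0.6,0,0,0],
    [-1,0.6,0,0,0],
    [-1,0,0,-0.5,0],
    [-1,0,0,-0.8,0],
    [-1,0,0,-0.8,0],
    [-1,0,0,-0.7,0]
  ]
}}

```text
time_s: 88.52
eef_pos: [0.4392, 0.0354, 0.1168]
tool_rot: [0.097, -3.135, 0.004]
contact_force: [1.3, -1.3, -1.5]
gripper_width: 0.453
finger_force: 34.9
```

```bash
cat > sz.py <<'E'
from h import *
s=arm.get_state(); W=cloud(optics.grab_frame("top")); c,si=np.cos(TH),np.sin(TH); d=W[...,:2]-np.array(s["eef_pos"])[:2]; lx=d[...,0]*c+d[...,1]*si-.06; ly=-d[...,0]*si+d[...,1]*c; z=W[...,2]-s["eef_pos"][2]
on=(abs(ly)<.014)&(lx>.02)&(lx<.085)&(abs(z)<.05); rr=np.hypot(lx-.066,ly); a=np.polyfit(lx[on&(rr>.013)],z[on&(rr>.013)],1); k=on&(rr<.006)
print("above wood mm",((z[k]-np.polyval(a,lx[k]))*1000).round(0))
go(*tray(1,-.06),.11,TT+np.pi); print(np.round(s["q"],2))
E
python3 sz.py
```

```text
above wood mm [ 8.  7.  8.  7.  6.  4. -1. -1. -1.]
t 88.57 tcp [0.4415 0.0357 0.1196] rv [ 0.098 -3.139  0.007] F [2.7 2.2 0.8] w 0.459 ff 34.93843138217926
yaw -3.079 shift units, no turn [  3.73 -11.46   0.44] after turn [  2.52 -11.78   0.38] twist 0.066
[ 1.04  0.06 -1.19  2.07  0.07  1.06  1.45]
```

```bash
python3 - <<'E'
from h import *
s=arm.get_state(); c,si=np.cos(TH),np.sin(TH)
Z=[]
for i in range(12):
    W=cloud(optics.grab_frame("top")); Z.append(W[...,2])
d=W[...,:2]-np.array(s["eef_pos"])[:2]; lx=d[...,0]*c+d[...,1]*si-.06; ly=-d[...,0]*si+d[...,1]*c; z=np.nanmean(Z,0)
on=(abs(ly)<.016)&(lx>.02)&(lx<.088)&(abs(z-s["eef_pos"][2])<.05); a=np.polyfit(lx[on],z[on],1)
vs,us=np.nonzero(on); r=(z-np.polyval(a,lx))*1000
print(a.round(3)); print(np.where(on,r,np.nan)[vs.min():vs.max()+1,us.min():us.max()+1].round(0))
E
```

```text
[0.01  0.101]
[[nan nan nan nan nan nan -1. -1. -1. nan]
 [-1. -2.  1.  1. -1.  0. -2. -0. -1. nan]
 [-0. -0. -1. -0. -2. -1.  1.  0. -2. nan]
 [-0. -0.  2. -1. -1. -1. -0. -0.  0.  0.]
 [ 2. -1. -2.  0. -0. -0. -0. -0. -1.  0.]
 [ 0.  1.  1.  1.  2.  3.  5. -0. -0. -0.]
 [-0. -0. -1.  0.  1.  1.  4. -0. -1. -2.]
 [ 1. -1. -0. -1.  3.  2.  2.  0.  0.  1.]
 [ 1.  1.  0.  1. -1. -0.  1. -1. -2.  1.]
 [ 1.  0.  1. -0.  0.  2.  0.  1.  2. -0.]
 [ 1.  1.  2.  0. -0. -2. -0.  1. -2.  1.]
 [nan -0. -1. -1.  1. -0.  0. -3.  3. -2.]
 [nan -1.  0.  1. -1. -1.  0. -0. -2. -0.]
 [nan  1. -1. -0. -0.  1.  2.  1. -1. -1.]
 [nan -1. -1. -0.  0. -1.  1.  0. -1. -0.]
 [nan -0. -2. -1.  0.  0. -0.  0. -1. -1.]
 [nan  1.  2.  0. -0. -0.  1. -1.  0.  1.]
 [nan -1. -0.  1. -1.  0.  1.  2.  0. -1.]
 [nan  0. -1.  2.  1. -0.  0. -1. -2. -0.]
 [nan -1.  1. -0.  1.  1.  1. -2. -2. -2.]
 [nan nan  1. -1. -1. -0. -0. nan nan nan]]
```

Screw 3 is home (~3 mm above the wood). To tray slot +1.

Request:
{"fn": "move_arm", "kwargs": {
  "steps": [
    [-1,0,0,0,0.033],
    [-1,0,-0.4,0,0.033],
    [-1,0,-0.7,0,0],
    [-1,0.1,-0.9,0,0],
    [-1,0.1,-0.9,0,0],
    [-1,0.1,-0.9,0,0],
    [-1,0.2,-0.9,0,0],
    [-1,0.2,-0.9,0,0]
  ]
}}

```text
time_s: 89.83
eef_pos: [0.417, -0.1058, 0.1171]
tool_rot: [-0.068, -3.137, 0.004]
contact_force: [0.8, 0.3, -1.8]
gripper_width: 0.454
finger_force: 34.9
```

Request:
{"fn": "move_arm", "kwargs": {
  "steps": [
    [-1,0.3,-0.9,0,0],
    [-1,0.3,-0.9,0,0],
    [-1,0.3,-0.9,0,0],
    [-1,0.3,-0.9,0,0],
    [-1,0.3,-0.9,0,0],
    [-1,0.2,-0.7,0,0],
    [-1,0.1,-0.5,0,0],
    [-1,0,0,0,0]
  ]
}}

```text
time_s: 90.5
eef_pos: [0.3654, -0.2475, 0.1175]
tool_rot: [-0.074, -3.137, 0.005]
contact_force: [0.3, 0.2, -2.2]
gripper_width: 0.455
finger_force: 34.9
```

```bash
python3 - <<'E'
from h import *
go(*tray(1,-.06),.06,TT+np.pi); print(np.round(arm.get_state()["q"],2))
E
```

```text
t 90.5 tcp [ 0.3654 -0.2475  0.1175] rv [-0.074 -3.137  0.005] F [ 0.3  0.2 -2.2] w 0.455 ff 34.93726909160614
yaw 3.0942 shift units, no turn [-0.06 -0.33  2.3 ] after turn [-0.05 -0.34  2.3 ] twist -0.004
[ 1.4   0.03 -0.86  2.08  0.03  1.05  2.04]
```

Request:
{"fn": "move_arm", "kwargs": {
  "steps": [
    [-1,-0.05,-0.3,0.3,-0.004],
    [-1,0,0,0.6,0],
    [-1,0,0,0.6,0],
    [-1,0,0,0.6,0],
    [-1,0,0,0.5,0],
    [-1,0,0,0.2,0],
    [-1,0,0,0,0],
    [-1,0,0,0,0]
  ]
}}

```text
time_s: 91.17
eef_pos: [0.3677, -0.2516, 0.0478]
tool_rot: [-0.055, -3.137, 0.003]
contact_force: [-0.4, 0.3, -1.8]
gripper_width: 0.458
finger_force: 34.9
```

```bash
python3 - <<'E'
from h import *
go(*tray(1,-.06),.0394,TT+np.pi)
E
```

```text
t 91.17 tcp [ 0.3677 -0.2516  0.0478] rv [-5.500e-02 -3.137e+00  3.000e-03] F [-0.4  0.3 -1.8] w 0.458 ff 34.9376106262207
yaw 3.1066 shift units, no turn [ 0.04 -0.18  0.34] after turn [ 0.04 -0.18  0.34] twist 0.004
```

Request:
{"fn": "move_arm", "kwargs": {
  "steps": [
    [-1,0,-0.16,0.15,0.004],
    [-1,0,0,0.15,0],
    [-1,0,0,0.04,0],
    [-1,0,0,0,0],
    [0,0,0,0,0],
    [0.2,0,0,0,0],
    [0.2,0,0,0,0],
    [0.2,0,0,-0.4,0]
  ]
}}

```text
time_s: 91.83
eef_pos: [0.366, -0.2552, 0.0481]
tool_rot: [-0.066, -3.135, -0.0]
contact_force: [-0.2, 0.4, -0.4]
gripper_width: 0.584
finger_force: 0.0
```

Request:
{"fn": "move_arm", "kwargs": {
  "steps": [
    [0.2,0,0,-0.9,0],
    [0.2,0,0,-1,0],
    [0.2,0,0,-1,0],
    [0.2,0,-0.5,-1,0],
    [0.2,0,-1,-1,0],
    [0.2,0,-1,0,0],
    [0.2,0,-1,0,0],
    [0.2,0,-1,0,0]
  ]
}}

```text
time_s: 92.5
eef_pos: [0.363, -0.3697, 0.1735]
tool_rot: [-0.066, -3.138, 0.007]
contact_force: [-0.9, -1.1, -0.2]
gripper_width: 0.6
finger_force: 0.0
```

Request:
{"fn": "move_arm", "kwargs": {
  "steps": [
    [0.2,0,-1,0,0],
    [0.2,0,-1,0,0],
    [0.2,0,-1,0,0],
    [0.2,0,-1,0,0],
    [0.2,0,-1,0,0],
    [0.2,0,-1,0,0],
    [0.2,0,0,0,0],
    [0.2,0,0,0,0]
  ]
}}

```text
time_s: 93.17
eef_pos: [0.3559, -0.5191, 0.1724]
tool_rot: [-0.07, -3.137, 0.002]
contact_force: [0.3, 1.4, 0.4]
gripper_width: 0.601
finger_force: 0.0
```

```bash
python3 - <<'E'
from h import *
st(); s=optics.grab_frame("scene"); save(s,"final.png",(190,150,420,310),3.4)
for k in("lever_grip","battery","jar","sandblock"): print(k,[np.round(d["at"],3).tolist() for d in optics.place_of(s,k)[:3]])
W=cloud(s); c,si=np.cos(TT),np.sin(TT); d=W[...,:2]-TR; lx=d[...,0]*c+d[...,1]*si; ly=-d[...,0]*si+d[...,1]*c
for j in(-1,0,1):
    m=(abs(ly-j*.076)<.012)&(abs(lx)<.08)&(W[...,2]<.06); print(j,"top z mm",[(np.median(W[...,2][m&(abs(lx-x)<.02)])*1000).round(1) for x in(-.06,-.02,.02,.06)])
E
```

```text
t 93.17 tcp [ 0.3559 -0.5191  0.1724] rv [-7.000e-02 -3.137e+00  2.000e-03] F [0.3 1.4 0.4] w 0.601 ff 0.0
lever_grip [[0.516, 0.172, 0.259], [0.423, -0.409, 0.01]]
battery [[0.518, 0.172, 0.261], [0.656, -0.098, 0.01], [0.448, -0.553, -0.002]]
jar [[0.719, 0.17, 0.003]]
sandblock [[0.657, -0.435, -0.002]]
-1 top z mm [np.float64(27.6), np.float64(26.9), np.float64(27.2), np.float64(27.3)]
0 top z mm [np.float64(26.0), np.float64(28.0), np.float64(27.2), np.float64(27.6)]
1 top z mm [np.float64(24.6), np.float64(24.6), np.float64(26.2), np.float64(27.5)]
```

View pics/final.png

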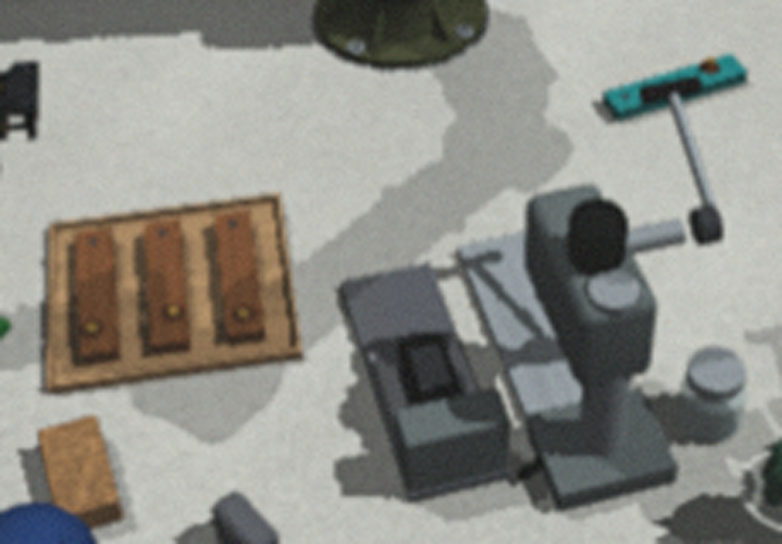

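All three cleats are in the tray at (95,295), (165,285) and (240,275) with screws down. The battery is in at (430,365), the lever is up at (705,225), and the jar and block are untouched. Handing in.

```bash
python3 -c "
from cell import arm; print(arm.job_done())"
```

```text
the job is handed in; nothing more can be done
None
```

I handed the job in at about 93 s: the battery is in and against its end stop, all three cleats have their screws driven home and lie flat side by side in the tray, the lever is up, and the jar and sanding block are where they started.

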